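# Set up the coupler gauge

### The job

Get the coupler gauge ready: with the flat pry bar, pry the snapped-on cover up at its notch, then lay the cover flat in the empty shallow tray, right way up, and put the bar back on its rubber mat. Turn the selector the shorter way round until its pointer stands over the round stud (not the square plate), and seat every jaw insert lying on the bench flat and square in the gauge pockets, one to a pocket. Leave the other things on the bench where they are.

Things in the scene. Friction and masses are not known exactly. Their poses are not given: they have to be found in the camera images.
- nest: Fixed grey gauge block, 50 mm high (about 150 x 142 mm, on a 200 x 190 x 6 mm foot plate). Origin on the bench under the centre of the seat of the cover; x points from the notch side to the back, z up. Its top (z = 50 mm) carries the cover and has three pockets. Ledges round the cover: sides to z = 53 mm, front corners to 55 mm, back to z = 56 mm; two catch housings at the front to z = 67 mm.
- notch (a point): Middle of the snapped cover's front lower edge, at nest (-60, 0, 50) mm. Under the cover here the block is cut away: a notch 40 mm wide, 20 mm deep (along nest +x), 13 mm high (floor at z = 37 mm), open to the front (nest -x), so that a flat blade slides in level beneath the cover's edge.
- cover: Loose steel cover, plate 120 (x) x 128 (y) x 6 mm with a rib on top along x, 80 long, 18 wide, its top 32 mm above the cover's underside; 0.18 kg. Origin at the centre of its underside, z up; axes as the nest's while snapped on (front edge at x = -60 mm). Once pried up it can be lifted off by the rib.
- catch (a point): One of two round spring catches, at nest y = +-42 mm beside the notch, that snap over the front edge of the cover: about 5 to 9 N upward there frees it. The cover then pivots on its back edge, and when its front has risen about 17 mm (tilt about 0.135 rad) the catches spring in beneath and keep it propped up tilted.
- bar: Loose flat pry bar lying on the mat, 0.2 kg. Origin on its underside where handle meets blade; x points to the blade's tip, z up. Handle: wood, x from -105 to 0 mm, 24 mm wide, 30 mm high. Blade: steel, x from 0 to 60 mm, 26 mm wide, 4 mm thick, level with the underside (z 0 to 4 mm). Centre of mass about x = -36 mm.
- mat: Fixed rubber mat 230 (x) x 120 (y) x 4 mm on the bench, the bar's place. Origin at the centre of its underside.
- tray_in (a point): Centre of the inner floor (5 mm above the bench) of the fixed shallow square steel tray, 190 x 190 mm outside, walls 5 mm thick and 28 mm high over the bench, inner 180 x 180 mm; x and y axes along its walls.
- dial_axis (a point): Point on the upright axis of the selector's dial, 57 mm above the bench, inside its bar grip: 60 mm long, 14 mm wide, from 40 to 74 mm above the bench, on a 72 mm disc. x axis along the bar, towards the pointer. The dial sits on a fixed 140 x 140 x 30 mm housing, turns endlessly both ways about the vertical, and stays where it is left (0.06 N m friction).
- dial_tip (a point): Outer tip of the selector's white pointer, 57 mm from the dial axis, 40 mm above the bench. The pointer runs out from one end of the bar grip.
- stud: Round domed steel stud, 14 mm across, 6 mm high, on the selector's scale ring 57 mm from the dial axis: the target mark. Origin at its base centre.
- plate: Flat square 13 mm steel plate on the scale ring, 57 mm from the dial axis, at another angle: the wrong mark.
- pocket0 (a point): Centre of the floor of pocket 0 (of three side by side, 40 mm apart along nest y), 40 mm above the bench: rectangular, 80 mm along nest x, 32 mm along nest y, 10 mm deep, open upward under the cover. Axes as the nest's.
- pocket1 (a point): Centre of the floor of pocket 1 (of three side by side, 40 mm apart along nest y), 40 mm above the bench: rectangular, 80 mm along nest x, 32 mm along nest y, 10 mm deep, open upward under the cover. Axes as the nest's.
- pocket2 (a point): Centre of the floor of pocket 2 (of three side by side, 40 mm apart along nest y), 40 mm above the bench: rectangular, 80 mm along nest x, 32 mm along nest y, 10 mm deep, open upward under the cover. Axes as the nest's.
- insert_a: Loose cast jaw insert like an upside-down T, 0.22 kg (two or three are present, all alike; None if absent). Foot 76 (x) x 28 (y) x 12 mm; on it an upright lug 44 (x) x 16 (y) mm, top 38 mm above the underside. Origin at the centre of its underside. It fits any pocket, either way round, its x along the nest's x; seated, its origin is on the pocket floor.
- insert_b: Loose cast jaw insert like an upside-down T, 0.22 kg (two or three are present, all alike; None if absent). Foot 76 (x) x 28 (y) x 12 mm; on it an upright lug 44 (x) x 16 (y) mm, top 38 mm above the underside. Origin at the centre of its underside. It fits any pocket, either way round, its x along the nest's x; seated, its origin is on the pocket floor.
- insert_c: Loose cast jaw insert like an upside-down T, 0.22 kg (two or three are present, all alike; None if absent). Foot 76 (x) x 28 (y) x 12 mm; on it an upright lug 44 (x) x 16 (y) mm, top 38 mm above the underside. Origin at the centre of its underside. It fits any pocket, either way round, its x along the nest's x; seated, its origin is on the pocket floor.
- ladder_clamp: Rusty C-shaped ladder clamp, 90 x 72 x 40 mm, loose bystander to be left alone. Origin at its underside.
- board_clip: Silver steel board clip, 100 x 40 x 46 mm, loose bystander to be left alone. Origin at its underside.
- red_cap: Red plastic tube cap, 60 mm across, 35 mm high, loose bystander to be left alone. Origin at its underside.
- jack_nut: Rusty cast base jack nut, 60 mm across, 45 mm high, loose bystander to be left alone. Origin at its underside.
- coupler: Scaffold coupler, 104 x 68 x 50 mm, loose bystander to be left alone. Origin at its underside.
Things that resemble listed ones, but are neither listed nor needed, are in the scene too. What is shaped like the insert_c but white is not meant.

How it is judged (in metres and radians):
On the way, in this order (a step that is already met when the one before it is completed fails the run):
1. the cover is pried up at its notch with the bar: tilted by more than 2.5 degrees while the bar bears on it and the fingers do not (angle between cover's own z axis and vertical above 0.044 rad and contact force between bar and cover above 0.3 N and contact force between the fingers and cover below 0.1 N and horizontal distance between cover and nest below 0.04 m), for 0.1 s.
2. the cover is laid flat in the tray and let go (horizontal distance between cover and tray_in below 0.045 m and z of cover in the frame of tray_in below 0.006 m and angle between cover's own z axis and vertical below 0.1 rad and contact force between the fingers and cover below 0.1 N), for 0.2 s.
At the end, for the whole second after the job is handed in: Cover flat in the tray, right way up, within 45 mm of its centre; pointer tip within 8 mm of the stud; bar lying on its mat; every insert within 4 mm of a pocket centre, under 3 mm above its floor, square within 0.08 rad and upright within 0.06 rad; all released (horizontal distance between cover and tray_in below 0.045 m and z of cover in the frame of tray_in below 0.006 m and angle between cover's own z axis and vertical below 0.1 rad and horizontal distance between dial_tip and stud below 0.008 m and linear speed of cover below 0.02 m/s and x of bar in the frame of mat between -0.05 and 0.085 m and y of bar in the frame of mat between -0.055 and 0.055 m and height (world z) of bar below 0.035 m and ((horizontal distance between insert_a and pocket0 below 0.004 m and z of insert_a in the frame of pocket0 below 0.003 m and angle between the x axis of insert_a and the x axis of nest, either way round below 0.08 rad and angle between insert_a's own z axis and vertical below 0.06 rad) or (horizontal distance between insert_a and pocket1 below 0.004 m and z of insert_a in the frame of pocket1 below 0.003 m and angle between the x axis of insert_a and the x axis of nest, either way round below 0.08 rad and angle between insert_a's own z axis and vertical below 0.06 rad) or (horizontal distance between insert_a and pocket2 below 0.004 m and z of insert_a in the frame of pocket2 below 0.003 m and angle between the x axis of insert_a and the x axis of nest, either way round below 0.08 rad and angle between insert_a's own z axis and vertical below 0.06 rad)) and ((horizontal distance between insert_b and pocket0 below 0.004 m and z of insert_b in the frame of pocket0 below 0.003 m and angle between the x axis of insert_b and the x axis of nest, either way round below 0.08 rad and angle between insert_b's own z axis and vertical below 0.06 rad) or (horizontal distance between insert_b and pocket1 below 0.004 m and z of insert_b in the frame of pocket1 below 0.003 m and angle between the x axis of insert_b and the x axis of nest, either way round below 0.08 rad and angle between insert_b's own z axis and vertical below 0.06 rad) or (horizontal distance between insert_b and pocket2 below 0.004 m and z of insert_b in the frame of pocket2 below 0.003 m and angle between the x axis of insert_b and the x axis of nest, either way round below 0.08 rad and angle between insert_b's own z axis and vertical below 0.06 rad)) and ((horizontal distance between insert_c and pocket0 below 0.004 m and z of insert_c in the frame of pocket0 below 0.003 m and angle between the x axis of insert_c and the x axis of nest, either way round below 0.08 rad and angle between insert_c's own z axis and vertical below 0.06 rad) or (horizontal distance between insert_c and pocket1 below 0.004 m and z of insert_c in the frame of pocket1 below 0.003 m and angle between the x axis of insert_c and the x axis of nest, either way round below 0.08 rad and angle between insert_c's own z axis and vertical below 0.06 rad) or (horizontal distance between insert_c and pocket2 below 0.004 m and z of insert_c in the frame of pocket2 below 0.003 m and angle between the x axis of insert_c and the x axis of nest, either way round below 0.08 rad and angle between insert_c's own z axis and vertical below 0.06 rad))); the robot touches nothing.
It fails at once if the selector is turned the long way round (more than about 155 degrees from its start) (distance of dial_tip from where it was at the start of the episode above 0.1113 m).
It fails at once if a bystander is disturbed (moved more than 30 mm) (distance of any of ladder_clamp, board_clip, red_cap, jack_nut, coupler from where it was at the start of the episode above 0.03 m).
Of insert_a, insert_b, insert_c only 2 to 3 are there at a start; the rules pass over those that are not, and their reading is None.
At some moment in a run one of insert_a, insert_b, insert_c, bar may be knocked a few centimetres aside while the robot is not near it.
It also fails if it takes over 210 s, if anything falls off the work surface, if the arm or the gripper's body presses on something with over 40 N, if the wrist force passes 120 N, or if a joint passes its speed limit or range.

### The arm

A 6-joint arm with a two-finger parallel gripper is mounted at the origin on the work surface. World frame = base frame: x ahead of the robot, y to its left, z up, the work surface at z = 0. Lengths are in m, angles in degrees, forces in N, time in s.
With the tool pointing down it reaches from about 0.4 to 0.825 m from the base axis. Payload 7 kg.
Tool frame: the origin (TCP) lies between the finger pads; the fingertips stand ctrl.tip_extent ahead of it and the grasp point (between the pads) lies 2 mm behind it (ctrl.tip_extent is the distance from the TCP to the fingertips, in m); z points along the fingers, y is the direction in which the jaws open and shut (so a half turn about z gives the same grasp; the last joint's range is limited). The gripper opens to 88 mm and grips with 3 to 60 N. Pads are 19 mm wide; open, the fingers measure 130 mm over their backs; the gripper's body (78 mm by 193 mm) begins 47 mm behind the grasp point.
Start: joints at [90.533, 20.546, 0.682, 0, -70.136, -16.507], TCP at [0.186, 0.649, 0.215] pointing down, gripper open.
Joint ranges: [-176.03, 176.03], [-82.01, 121.73], [-58.28, 71.71], [-173.87, 95.51], [-174.79, -0.11], [-173.66, 173.66]. Speed limits (degrees/s): [136.94, 136.94, 172.46, 180, 180, 180].

### API

Orientations are given as [roll, pitch, yaw] about the fixed x, y, z axes, in that order (R = Rz(yaw) Ry(pitch) Rx(roll)).
In Python, from plant import ctrl gives the robot as it stands.
- The arm moves only by the shell command python3 -m handwheel 'ROWS' [OPENING]. ROWS is JSON, a list of rows, each a list of 6 numbers: the shift along the tool's x, y, z in m, then the turn, a rotation vector about the tool's x, y, z in rad. In form: [[dx, dy, dz, ax, ay, az], ...]. A call has 1 to 8 rows; each row is the pose to reach, as a shift and turn from the pose commanded when the call began, along the tool's axes at that moment; what a row does not reach only later rows make up. A row lasts 1/8 s, in which the tool goes at most 62.5 mm and 10.7 degrees, less where a joint would pass 70% of its speed; a pose out of reach is approached as far as the arm can. A call with a gripper value outside its range is refused whole. OPENING is the closure, from -1 (fully open) to 1 (shut), so that 0 is half open, set as the call begins (- or left out, the last holds). The fingers move at their own pace and stop on an object; the grip force is fixed at half the most. Time passes only in rows, so rows that repeat a pose let the fingers close. It gives the time, the measured TCP pose, the force and the opening at its end, in the units of the state.
- ctrl.get_obs(): the state, without advancing time (a new reading comes with each control period).
- ctrl.snapshot(name): name is "scene" or "side" or "wrist"; returns a dict with "img" (384x512x3 uint8, blue, green, red), "fx", "fy", "cx", "cy" (pixels), "R" (3x3) and "t" (3): a world point X has camera coordinates R X + t. Camera axes: x right, y down, z forward; pixel columns grow to the right and rows downward; lengths in m; the calibration is good to about 2 mm. A picture is of the moment at which its call begins. There is no depth.
- ctrl.close_job(): hands the job in, once; it reports no verdict.
The state is a dict: "clock": time; "joint_pos": joint angles; "qvel": joint speeds; "tau": joint torques, N m; "tool_pos": TCP position; "orientation": TCP orientation; "force": force on the tool from outside, world axes, zero at the start; "moment": the same for the moment, N m; "opening": finger opening in m.
Only numpy, scipy, OpenCV 4.12 (cv2) and the standard library are available. Lean on these libraries where they do the work, as an engineer would, in place of code of your own. Each camera call takes 0.05 s, during which the arm holds its last target.

## Working session

There is one attempt and no reset: what is moved stays moved. The work goes in short steps, Python scripts to look and compute and a shell command to move; the robot and the scene stay as the last step left them, time stands still between calls to the robot, and variables do not carry over. Pictures are saved under pics/ and viewed, and the job is handed in when it is done.

```bash
ls; mkdir -p pics
python3 - <<'E'
from plant import ctrl
import cv2
print(ctrl.get_obs(), ctrl.tip_extent)
for n in ["scene","side","wrist"]:
    s=ctrl.snapshot(n); cv2.imwrite(f"pics/{n}0.png",s["img"]); print(n,s["fx"],s["fy"],s["cx"],s["cy"],s["R"],s["t"])
E
```

```text
pics
{'clock': 0.0, 'joint_pos': array([ 9.05301503e+01,  2.05934847e+01,  6.34039798e-01, -2.04761503e-02,
       -7.01358927e+01, -1.65051627e+01]), 'qvel': array([ 0.00425332, -0.00543305,  0.0393142 ,  0.04979992, -0.04158964,
       -0.03644971]), 'tau': array([-2.31169741e-05, -5.82719135e+01,  2.93046659e+01,  6.99694633e+00,
        6.94145914e-03, -1.62413630e-04]), 'tool_pos': array([0.18567717, 0.6484314 , 0.21390047]), 'orientation': array([ 1.79903122e+02, -8.63271727e-03, -1.59819787e+01]), 'force': array([-0.3819792 , -0.36293948, -0.27999396]), 'moment': array([-0.03771397,  0.03577522, -0.01307777]), 'opening': 0.08768638654016181} 0.017
scene 472.5895764698394 472.5895764698394 257.25825148151705 191.99170283860713 [[-0.80204961  0.59724313 -0.00413082]
 [ 0.34695846  0.46028548 -0.81716406]
 [-0.48614427 -0.65683934 -0.57639035]] [ 0.4421578  -0.11246328  1.45409272]
side 460.1454287086418 460.1454287086418 262.65818812328763 183.7716800926288 [[ 0.70905864 -0.70509932  0.008414  ]
 [-0.50151474 -0.51264709 -0.69690453]
 [ 0.49570033  0.48992643 -0.71711455]] [-0.40633777  0.32895148  1.01038561]
wrist 304.10375515039925 304.10375515039925 256.19732773752685 192.9519831657426 [[-0.27584197 -0.96120232  0.00113971]
 [-0.91637099  0.26333398  0.30152848]
 [-0.29013     0.08212982 -0.95345649]] [ 0.67551576 -0.03900003  0.38996535]
```

View pics/scene0.png

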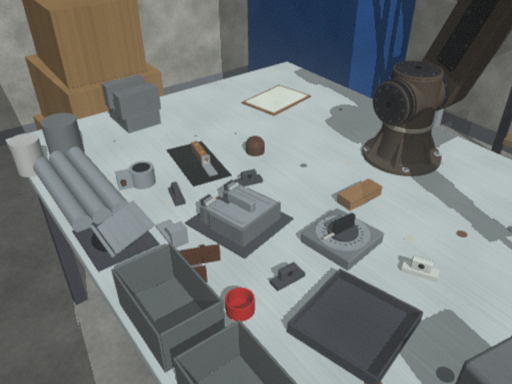

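View pics/side0.png

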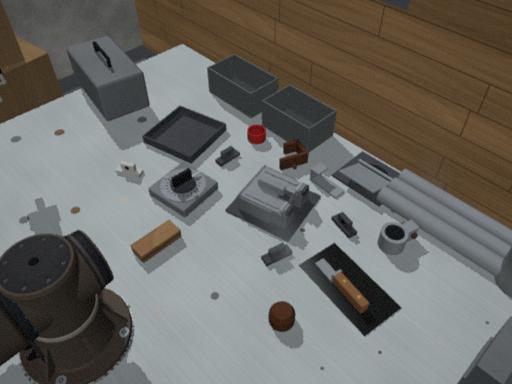

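View pics/wrist0.png

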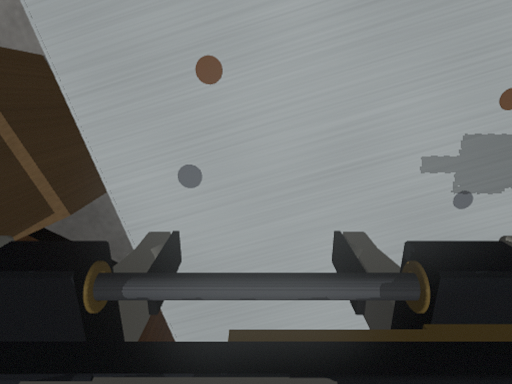

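```bash
cat > h.py <<'E'
import numpy as np, cv2
from plant import ctrl
from scipy.optimize import least_squares
def snap(n):
    s=ctrl.snapshot(n); s["K"]=np.array([[s["fx"],0,s["cx"]],[0,s["fy"],s["cy"]],[0,0,1]]); s["R"]=np.array(s["R"]);s["t"]=np.array(s["t"]);return s
def proj(s,X):
    X=np.atleast_2d(X); c=X@s["R"].T+s["t"]; p=c@s["K"].T; return p[:,:2]/p[:,2:]
def ray(s,uv,z):
    d=s["R"].T@np.linalg.inv(s["K"])@np.array([uv[0],uv[1],1.]); C=-s["R"].T@s["t"]
    return C+d*(z-C[2])/d[2]
def crop(s,u0,v0,u1,v1,name,k=4):
    c=s["img"][v0:v1,u0:u1]; c=cv2.resize(c,None,fx=k,fy=k,interpolation=cv2.INTER_CUBIC)
    for u in range((u0//10+1)*10,u1,10):
        x=(u-u0)*k; cv2.line(c,(x,0),(x,6),(0,255,255),1)
        if u%20==0: cv2.putText(c,str(u),(x-8,18),0,.35,(0,255,255),1)
    for v in range((v0//10+1)*10,v1,10):
        y=(v-v0)*k; cv2.line(c,(0,y),(6,y),(0,255,255),1)
        if v%20==0: cv2.putText(c,str(v),(8,y+4),0,.35,(0,255,255),1)
    cv2.imwrite("pics/"+name+".png",c)
def top(s,x0,x1,y0,y1,z,name,mm=1.):
    # up = +x world, left = +y world
    W=int((y1-y0)*1000/mm);H=int((x1-x0)*1000/mm)
    M=np.array([[0,-mm/1000,x1],[-mm/1000,0,y1],[0,0,1.]]) # (u,v,1)->(x,y,1)
    P=s["K"]@np.column_stack([s["R"][:,0],s["R"][:,1],s["R"][:,2]*z+s["t"]])
    im=cv2.warpPerspective(s["img"],P@M,(W,H),flags=cv2.INTER_CUBIC|cv2.WARP_INVERSE_MAP)
    for x in np.arange(np.ceil(x0*20)/20,x1,.05):
        v=int((x1-x)*1000/mm); cv2.line(im,(0,v),(8,v),(0,255,255),1); cv2.putText(im,"%.2f"%x,(10,v+4),0,.35,(0,255,255),1)
    for y in np.arange(np.ceil(y0*20)/20,y1,.05):
        u=int((y1-y)*1000/mm); cv2.line(im,(u,0),(u,8),(0,255,255),1); cv2.putText(im,"%.2f"%y,(u-12,20),0,.35,(0,255,255),1)
    cv2.imwrite("pics/"+name+".png",im)
E
python3 - <<'E'
from h import *
s=snap("scene"); top(s,.15,.75,-.4,.4,0,"t_scene")
s=snap("side"); top(s,.15,.75,-.4,.4,0,"t_side")
E
```

```text
(no output)
```

View pics/t_scene.png

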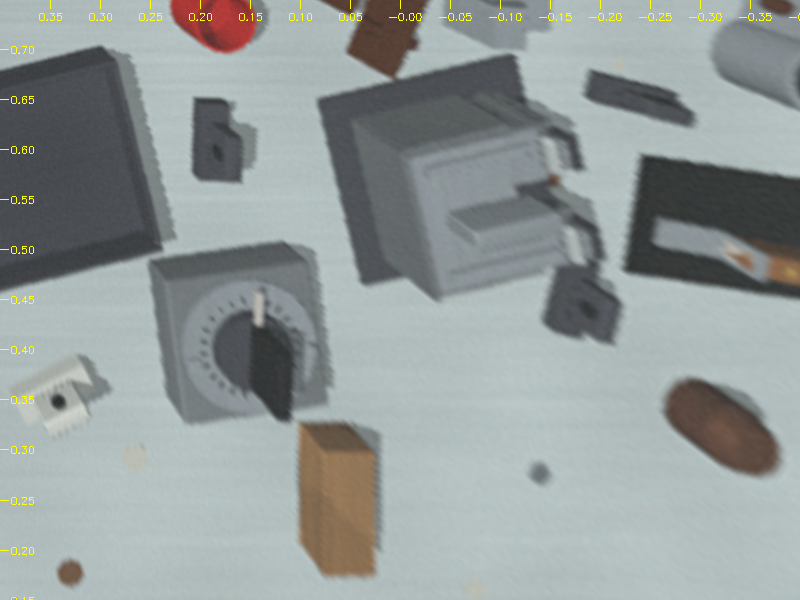

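View pics/t_side.png

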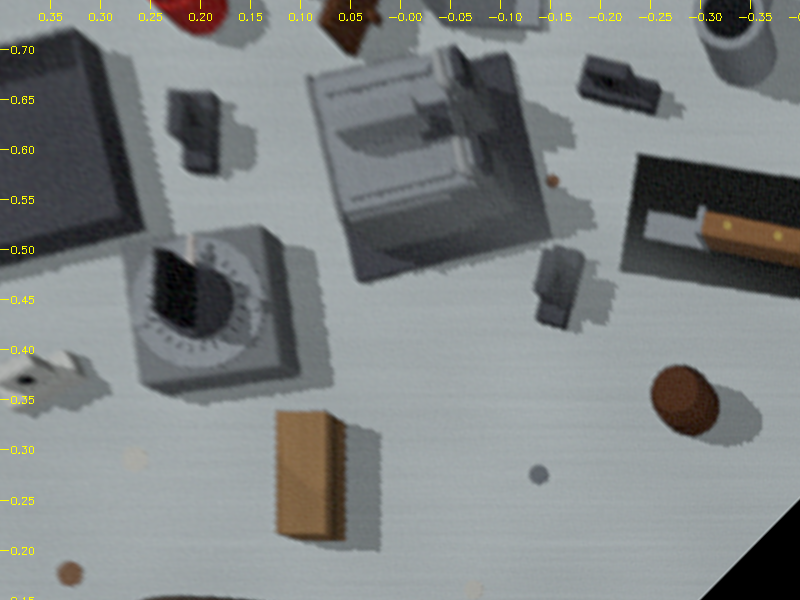

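```bash
cat > plan.py <<'E'
import sys, numpy as np
from plant import ctrl
from scipy.spatial.transform import Rotation as Ro
def plan(p,e,verbose=True):
    o=ctrl.get_obs(); R=Ro.from_euler('xyz',o["orientation"],degrees=True)
    d=R.inv().apply(np.array(p)-o["tool_pos"]); w=(R.inv()*Ro.from_euler('xyz',e,degrees=True)).as_rotvec()
    print("t=%.2f"%o["clock"],"at",o["tool_pos"].round(4),o["orientation"].round(2),"F",o["force"].round(1),"op",round(o["opening"],4))
    print("rows",np.r_[d,w].round(4).tolist(), "turn deg",round(np.degrees(np.linalg.norm(w)),1))
if __name__=="__main__":
    a=[float(x) for x in sys.argv[1:7]]; plan(a[:3],a[3:])
E
python3 plan.py .42 .40 .35 180 0 -40
python3 - <<'E'
from h import *
s=snap("wrist"); o=ctrl.get_obs(); print(-s["R"].T@s["t"]-o["tool_pos"])
s=snap("scene"); crop(s,180,120,380,300,"c1",4)
s=snap("side"); crop(s,130,130,330,280,"c2",4)
crop(s,250,160,400,330,"c3",4)
E
```

```text
t=0.25 at [0.1857 0.6487 0.2144] [ 1.7995e+02 -1.0000e-02 -1.5980e+01] F [ 1.1  0.  -0.1] op 0.0873
rows [0.2937, 0.1747, -0.1354, 0.0008, -0.0003, 0.4193] turn deg 24.0
[ 0.07804248 -0.02110047  0.16868505]
```

View pics/c1.png

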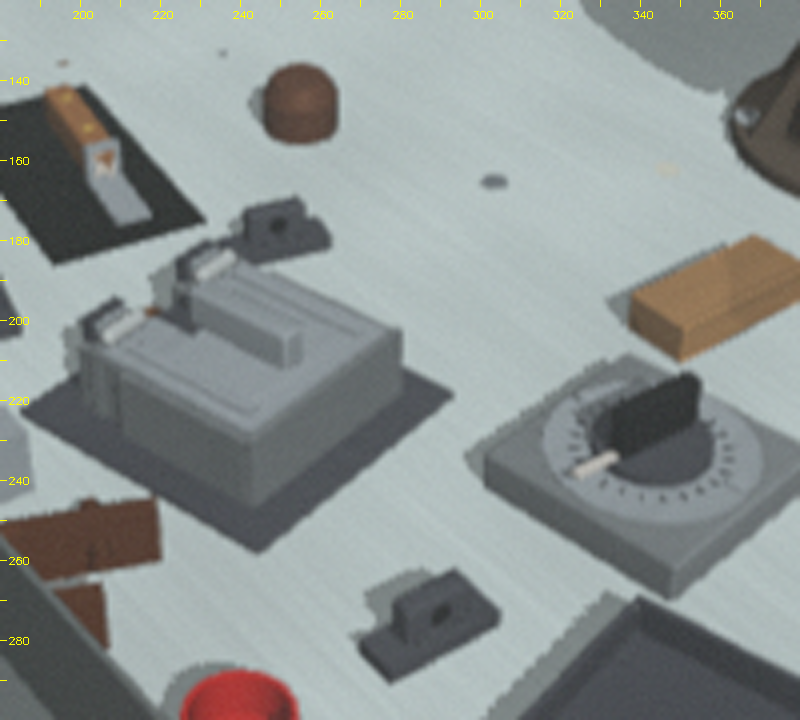

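View pics/c2.png

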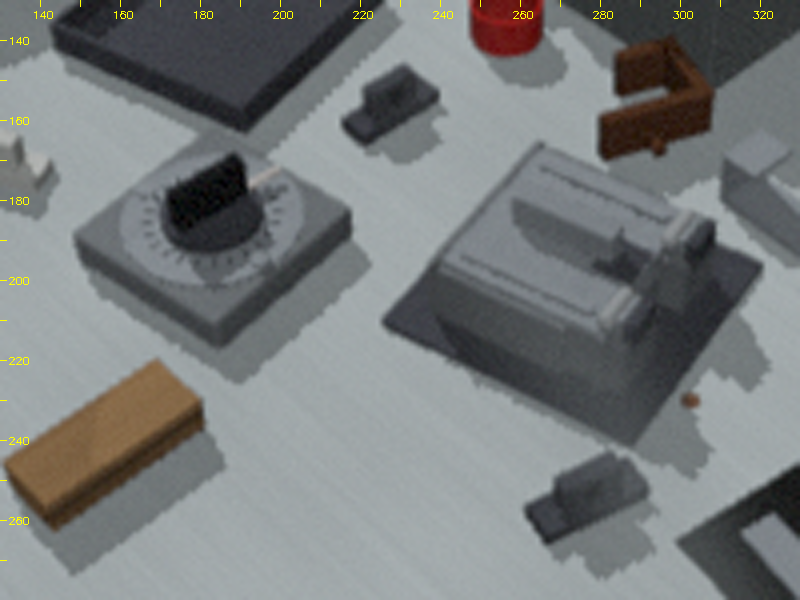

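```bash
python3 -m handwheel '[[0.294,0.175,-0.135,0,0,0.42],[0.294,0.175,-0.135,0,0,0.42],[0.294,0.175,-0.135,0,0,0.42],[0.294,0.175,-0.135,0,0,0.42],[0.294,0.175,-0.135,0,0,0.42],[0.294,0.175,-0.135,0,0,0.42],[0.294,0.175,-0.135,0,0,0.42]]'; python3 plan.py .50 .0 .38 180 0 -79
```

```text
clock: 1.27
tool_pos: [0.4227, 0.3977, 0.3523]
orientation: [-179.8, -0.0, -40.3]
force: [-0.4, 0.6, -0.0]
opening: 0.0873
t=1.27 at [0.4227 0.3977 0.3523] [-179.78   -0.    -40.26] F [-0.4  0.6 -0. ] op 0.0873
rows [0.316, 0.2535, -0.0286, -0.0037, 0.0012, 0.6761] turn deg 38.7
```

```bash
python3 -m handwheel '[[0.316,0.254,-0.029,0,0,0.676],[0.316,0.254,-0.029,0,0,0.676],[0.316,0.254,-0.029,0,0,0.676],[0.316,0.254,-0.029,0,0,0.676],[0.316,0.254,-0.029,0,0,0.676],[0.316,0.254,-0.029,0,0,0.676],[0.316,0.254,-0.029,0,0,0.676],[0.316,0.254,-0.029,0,0,0.676]]'
python3 - <<'E'
from h import *
s=snap("wrist"); cv2.imwrite("pics/w1.png",cv2.resize(s["img"],None,fx=1.5,fy=1.5)); np.save("w1.npy",s,allow_pickle=True); print(-s["R"].T@s["t"])
E
```

```text
clock: 2.28
tool_pos: [0.4988, 0.0006, 0.3786]
orientation: [180.0, 0.0, -78.9]
force: [0.1, 0.1, 1.1]
opening: 0.0878
[ 0.5138161 -0.0784748  0.5473958]
```

View pics/w1.png

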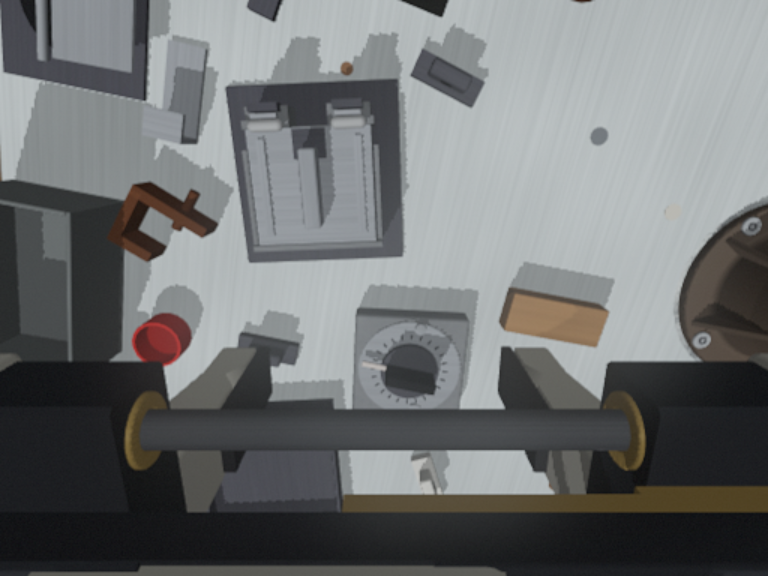

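Run:
```python
from h import *
s=np.load("w1.npy",allow_pickle=True).item()
crop(s,145,45,285,180,"w1n",5)
crop(s,230,180,330,280,"w1d",6)
```

```text
(no output)
```

View pics/w1n.png

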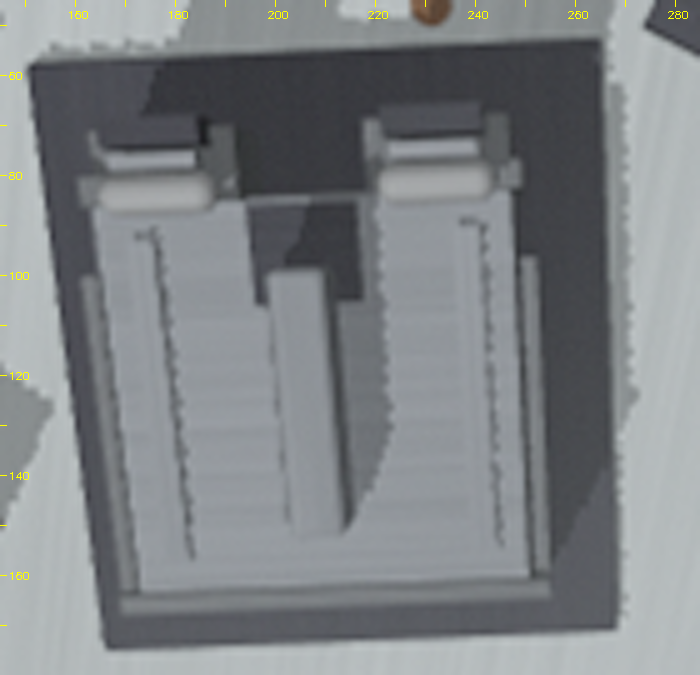

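View pics/w1d.png

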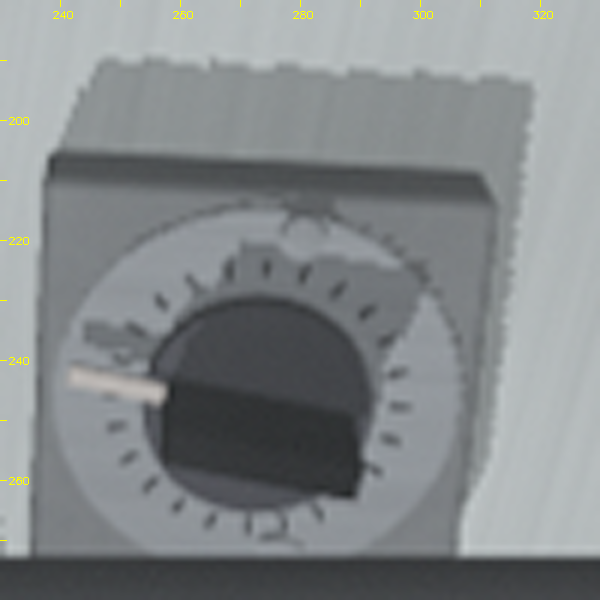

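```bash
cat > nestfit.py <<'E'
from h import *
s=np.load("w1.npy",allow_pickle=True).item()
p=lambda a,b:(a/5+145,b/5+45)
for n,q,z in [("TL",(30,63),.006),("TR",(600,40),.006),("BR",(618,628),.006),("BL",(107,648),.006),("cBL",(140,592),.056),("cBR",(530,577),.056),
  ("ribFL",(268,270),.082),("ribFR",(325,268),.082),("ribBR",(345,530),.082),("ribBL",(290,535),.082),("cF+",(98,208),.056),("cF-",(513,190),.056)]:
    print(n,(ray(s,p(*q),z)*1000).round(1))
E
python3 nestfit.py
```

```text
TL [ 694.3 -105.3    6. ]
TR [ 512.6 -147.8    6. ]
BR [466.8  43.5   6. ]
BL [649.1  86.7   6. ]
cBL [627.9  50.4  56. ]
cBR [503.   20.9  56. ]
ribFL [595.7 -59.1  82. ]
ribFR [579.5 -62.9  82. ]
ribBR [562.1  12.2  82. ]
ribBL [578.5  16.9  82. ]
cF+ [653.7 -66.1  56. ]
cF- [530.3 -95.4  56. ]
```

```bash
python3 plan.py .50 -.20 .30 180 0 -79
```

```text
t=2.33 at [0.4987 0.0016 0.3785] [ 1.7997e+02  1.0000e-02 -7.8870e+01] F [0.  0.4 0.1] op 0.0873
rows [0.1981, 0.0376, 0.0784, 0.0005, 0.0002, 0.0022] turn deg 0.1
```

```bash
python3 -m handwheel '[[0.198,0.038,0.078,0,0,0],[0.198,0.038,0.078,0,0,0],[0.198,0.038,0.078,0,0,0],[0.198,0.038,0.078,0,0,0],[0.198,0.038,0.078,0,0,0]]'
python3 - <<'E'
from h import *
s=snap("wrist"); cv2.imwrite("pics/w2.png",cv2.resize(s["img"],None,fx=1.5,fy=1.5)); np.save("w2.npy",s,allow_pickle=True); print(-s["R"].T@s["t"])
E
```

```text
clock: 2.95
tool_pos: [0.4997, -0.1998, 0.2991]
orientation: [179.8, 0.1, -78.8]
force: [-0.4, 0.3, -0.0]
opening: 0.0875
[ 0.51519635 -0.27896839  0.46783791]
```

View pics/w2.png

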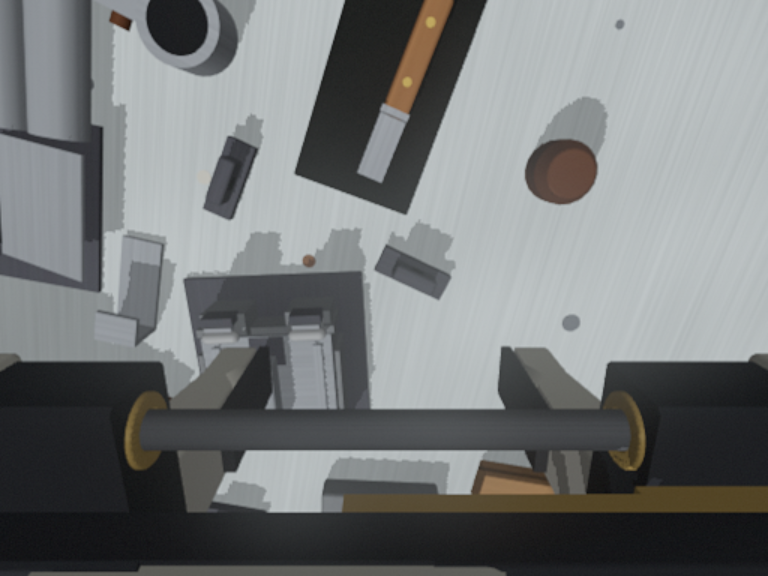

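Run:
```python
from h import *
s=np.load("w2.npy",allow_pickle=True).item()
crop(s,190,0,330,150,"w2b",5)
```

```text
(no output)
```

View pics/w2b.png

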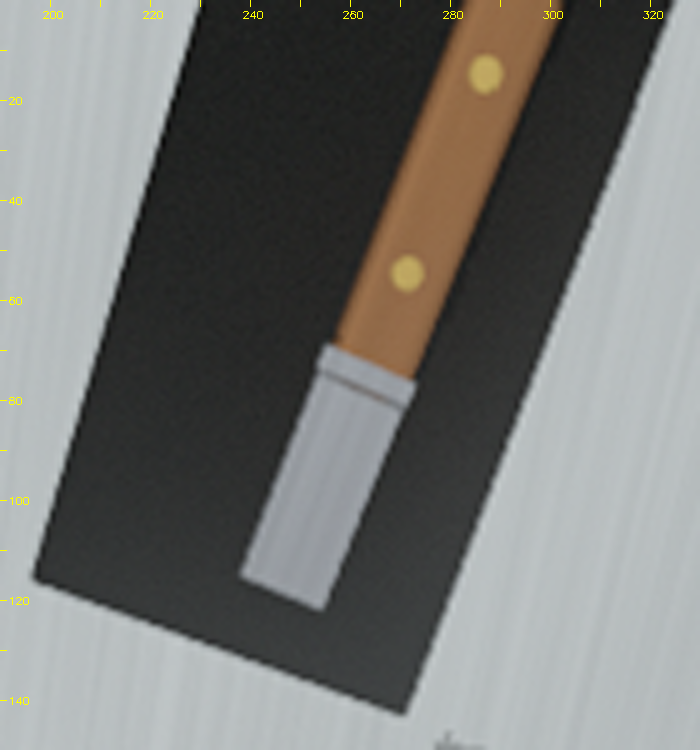

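Run:
```python
from h import *
s=np.load("w2.npy",allow_pickle=True).item()
p=lambda a,b:(a/5+190,b/5)
for n,q,z in [("tipL",(240,577),.008),("tipR",(323,611),.008),("blL",(316,372),.008),("blR",(403,408),.008),("fL",(327,342),.034),("fR",(417,380),.034),("hL1",(335,345),.034),("hL2",(460,15),.034),("hR1",(413,380),.034),("hR2",(553,30),.034),("riv1",(407,273),.034),("riv2",(485,74),.034),("mL",(33,578),.004),("mR",(405,716),.004),("mL2",(197,10),.004),("mR2",(665,20),.004)]:
    print(n,(ray(s,p(*q),z)*1000).round(1))
```

```text
tipL [ 535.  -247.9    8. ]
tipR [ 509.3 -243.     8. ]
blL [ 523.8 -307.3    8. ]
blR [ 497.7 -302.7    8. ]
fL [ 521.9 -313.6   34. ]
fR [ 496.5 -309.    34. ]
hL1 [ 519.6 -313.2   34. ]
hL2 [ 503.8 -394.4   34. ]
hR1 [ 497.5 -308.8   34. ]
hR2 [ 480.3 -395.7   34. ]
riv1 [ 504.6 -334.    34. ]
riv2 [ 494.8 -382.9   34. ]
mL [ 595.3 -235.5    4. ]
mR [ 478.7 -216.8    4. ]
mL2 [ 572.2 -390.     4. ]
mR2 [ 449.  -411.9    4. ]
```

```bash
python3 plan.py .5077 -.3211 .10 180 0 -100.9
```

```text
t=3.00 at [ 0.5    -0.1991  0.3   ] [ 1.7991e+02  3.0000e-02 -7.8800e+01] F [-0.2 -0.4 -0.8] op 0.0874
rows [0.1213, 0.0159, 0.2, 0.0016, 0.0003, 0.3858] turn deg 22.1
```

```bash
python3 -m handwheel '[[0.121,0.016,0.2,0,0,0.386],[0.121,0.016,0.2,0,0,0.386],[0.121,0.016,0.2,0,0,0.386],[0.121,0.016,0.2,0,0,0.386],[0.121,0.016,0.2,0,0,0.386],[0.121,0.016,0.2,0,0,0.386]]'; python3 plan.py .5077 -.3211 .024 180 0 -100.9
python3 - <<'E'
from h import *
s=snap("wrist"); cv2.imwrite("pics/w3.png",cv2.resize(s["img"],None,fx=1.5,fy=1.5))
E
```

```text
clock: 3.75
tool_pos: [0.5093, -0.3204, 0.102]
orientation: [-179.9, -0.0, -100.8]
force: [0.4, -0.0, 0.5]
opening: 0.0876
t=3.75 at [ 0.5093 -0.3204  0.102 ] [-1.7992e+02 -2.0000e-02 -1.0079e+02] F [ 0.4 -0.   0.5] op 0.0876
rows [0.001, 0.0016, 0.078, -0.0013, -0.0004, 0.0018] turn deg 0.1
```

View pics/w3.png

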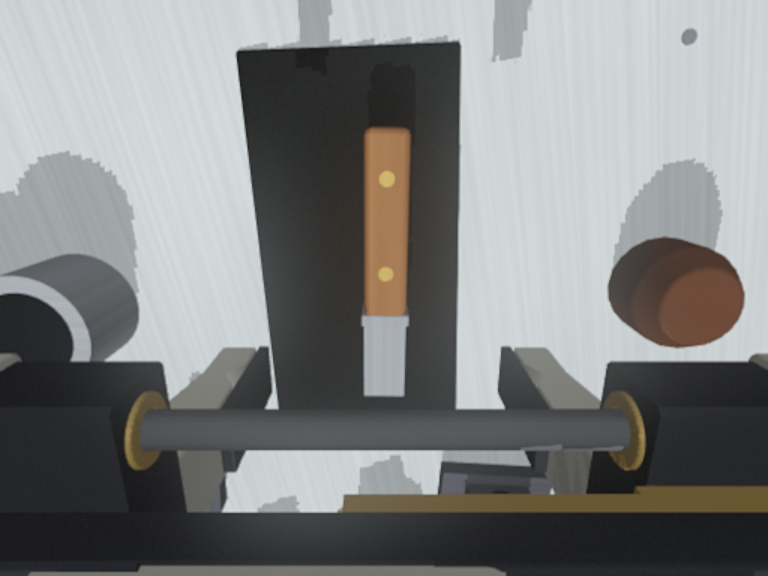

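```bash
python3 -m handwheel '[[0.001,0.0015,0.04,0,0,0],[0.001,0.0015,0.078,0,0,0],[0.001,0.0015,0.078,0,0,0],[0.001,0.0015,0.078,0,0,0]]'; python3 plan.py .5077 -.3211 .024 180 0 -100.9
```

```text
clock: 4.3
tool_pos: [0.5081, -0.3221, 0.0253]
orientation: [-179.8, -0.0, -100.8]
force: [0.2, 0.4, -0.7]
opening: 0.0877
t=4.30 at [ 0.5081 -0.3221  0.0253] [-1.7982e+02 -4.0000e-02 -1.0080e+02] F [ 0.2  0.4 -0.7] op 0.0877
rows [-0.0009, 0.0006, 0.0013, -0.0032, -0.0007, 0.0017] turn deg 0.2
```

```bash
python3 -m handwheel '[[0,0,0,0,0,0],[0,0,0,0,0,0],[0,0,0,0,0,0],[0,0,0,0,0,0],[0,0,0,0,0,0],[0,0,0,0,0,0]]' 1; python3 -m handwheel '[[0,0,-0.06,0,0,0],[0,0,-0.1,0,0,0],[0,0,-0.1,0,0,0],[0,0,-0.1,0,0,0]]'
python3 - <<'E'
from h import *
s=snap("side"); crop(s,250,170,450,320,"s4",4)
s=snap("wrist"); cv2.imwrite("pics/w4.png",cv2.resize(s["img"],None,fx=1.5,fy=1.5))
E
```

```text
clock: 5.05
tool_pos: [0.5062, -0.3221, 0.0228]
orientation: [180.0, 0.0, -100.9]
force: [-0.0, 0.1, 0.2]
opening: 0.0332
clock: 5.55
tool_pos: [0.5059, -0.3219, 0.1224]
orientation: [180.0, 0.0, -100.9]
force: [0.4, 0.4, -0.6]
opening: 0.0006
```

View pics/s4.png

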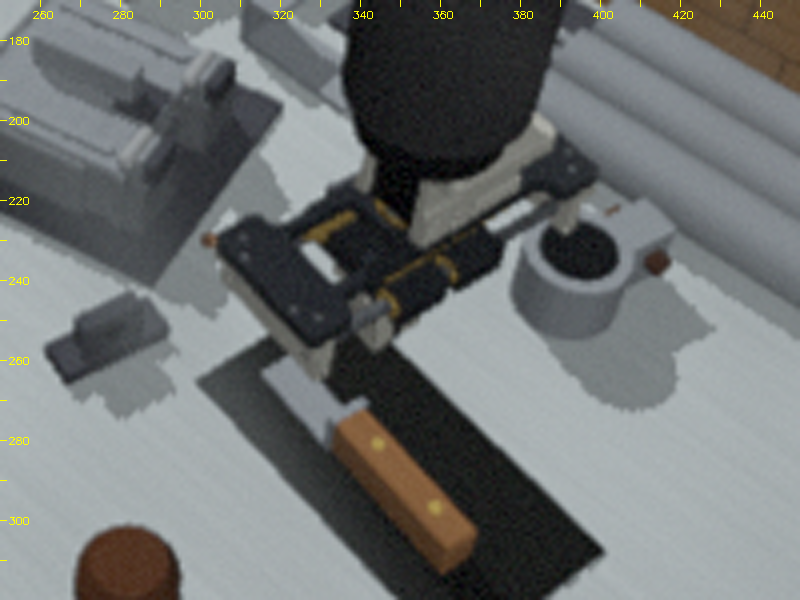

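View pics/w4.png

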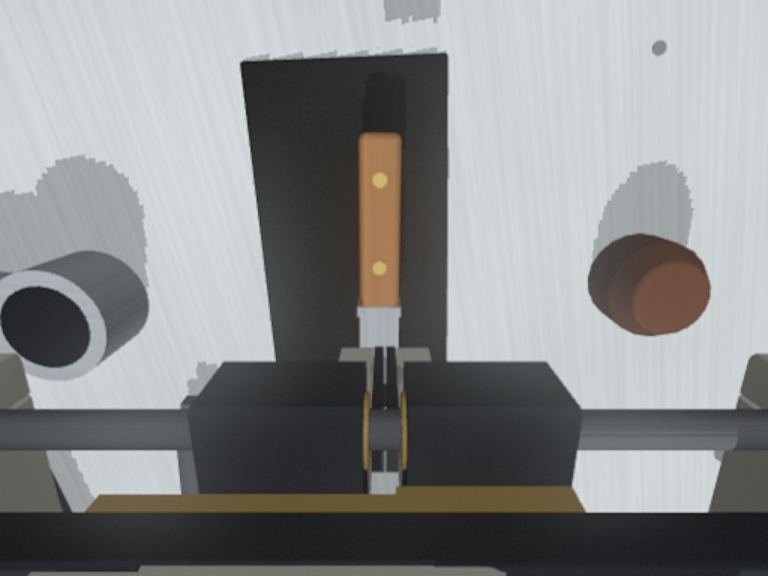

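```bash
python3 -m handwheel '[[0,0,0,0,0,0],[0,0,0,0,0,0],[0,0,0,0,0,0],[0,0,0,0,0,0],[0,0,0,0,0,0]]' 0
python3 - <<'E'
from h import *
s=snap("side"); print(ray(s,(344.5,280.75),.034),ray(s,(358.75,296.75),.034))
s=snap("wrist"); print(ray(s,(379/1.5,268/1.5),.034),ray(s,(379.5/1.5,180/1.5),.034))
E
python3 plan.py .5077 -.3211 .024 180 0 -100.9
```

```text
clock: 6.28
tool_pos: [0.5063, -0.3221, 0.1229]
orientation: [-180.0, 0.0, -100.9]
force: [-0.1, 0.3, -0.1]
opening: 0.0421
[ 0.50470309 -0.33835341  0.034     ] [ 0.49447083 -0.38708358  0.034     ]
[ 0.50598017 -0.33460943  0.034     ] [ 0.49605003 -0.38370476  0.034     ]
t=6.38 at [ 0.5063 -0.3221  0.1229] [-180.     -0.   -100.89] F [-0.2 -0.4 -1. ] op 0.0431
rows [-0.0012, -0.0012, 0.0989, -0.0001, -0.0, 0.0002] turn deg 0.0
```

```bash
python3 -m handwheel '[[-0.001,-0.001,0.05,0,0,0],[-0.001,-0.001,0.099,0,0,0],[-0.001,-0.001,0.099,0,0,0],[-0.001,-0.001,0.099,0,0,0],[-0.001,-0.001,0.099,0,0,0]]';python3 -m handwheel '[[0,0,0,0,0,0],[0,0,0,0,0,0],[0,0,0,0,0,0],[0,0,0,0,0,0],[0,0,0,0,0,0]]' 1; python3 plan.py .5077 -.3211 .024 180 0 -100.9
```

```text
clock: 7.0
tool_pos: [0.5091, -0.3219, 0.0262]
orientation: [-179.8, -0.0, -100.9]
force: [0.1, 0.9, 0.7]
opening: 0.044
clock: 7.62
tool_pos: [0.5074, -0.3213, 0.0238]
orientation: [180.0, -0.0, -100.9]
force: [0.6, 0.3, -0.1]
opening: 0.0021
t=7.62 at [ 0.5074 -0.3213  0.0238] [ 179.99   -0.   -100.89] F [ 0.6  0.3 -0.1] op 0.0021
rows [-0.0003, -0.0003, -0.0002, 0.0002, -0.0, 0.0002] turn deg 0.0
```

Run:
```python
from h import *
s=snap("side"); crop(s,250,170,450,320,"s5",4)
s=snap("wrist"); cv2.imwrite("pics/w5.png",cv2.resize(s["img"],None,fx=1.5,fy=1.5))
s=snap("scene"); crop(s,130,100,330,250,"c5",4)
```

```text
(no output)
```

View pics/s5.png

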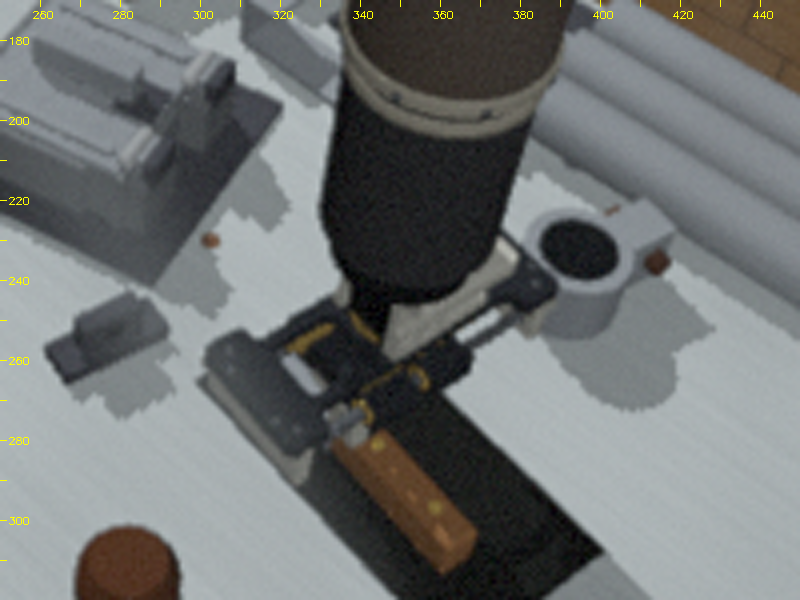

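View pics/w5.png

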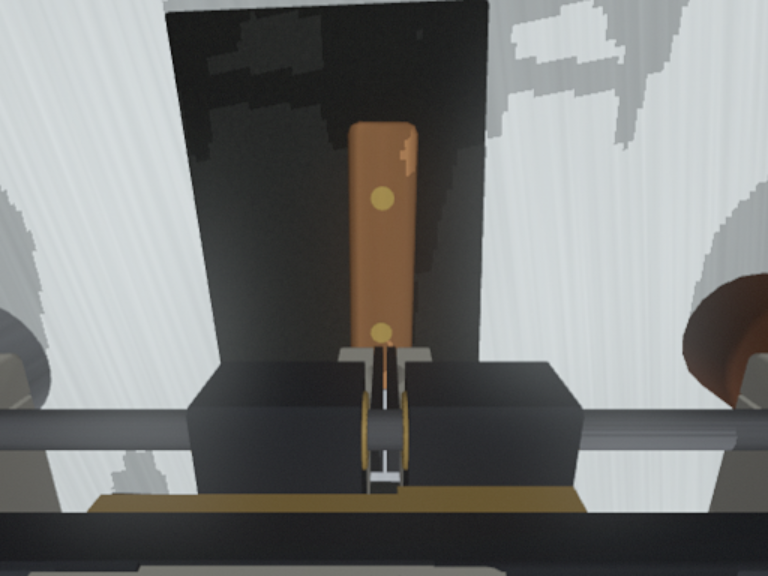

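View pics/c5.png

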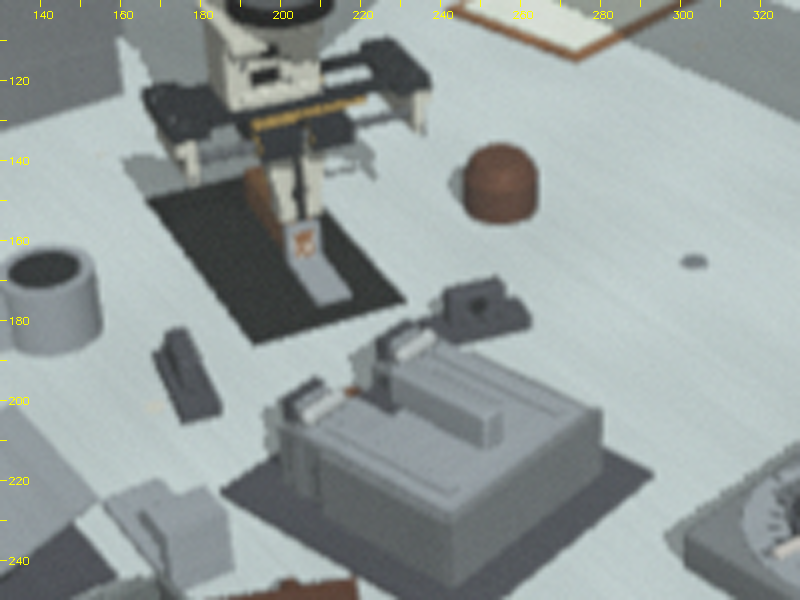

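Run:
```python
from h import *
o=ctrl.get_obs();p=o["tool_pos"];print(p,o["opening"])
for n,off in [("side",(250,170)),("scene",(130,100))]:
    s=snap(n)
    for dz in (0,-.017): print(n,(proj(s,p+[0,0,dz])-off)*4)
s=snap("wrist"); print(proj(s,p-[0,0,.017])*1.5)
s=snap("scene"); crop(s,180,120,230,180,"c6",12)
```

```text
[ 0.5074292  -0.3212947   0.02377043] 0.0004439877059923559
side [[355.63676162 431.87064979]]
side [[352.01601689 447.52351536]]
scene [[298.00834875 228.39413587]]
scene [[299.56397356 247.92555453]]
[[381.95221878 336.86455664]]
```

View pics/c6.png

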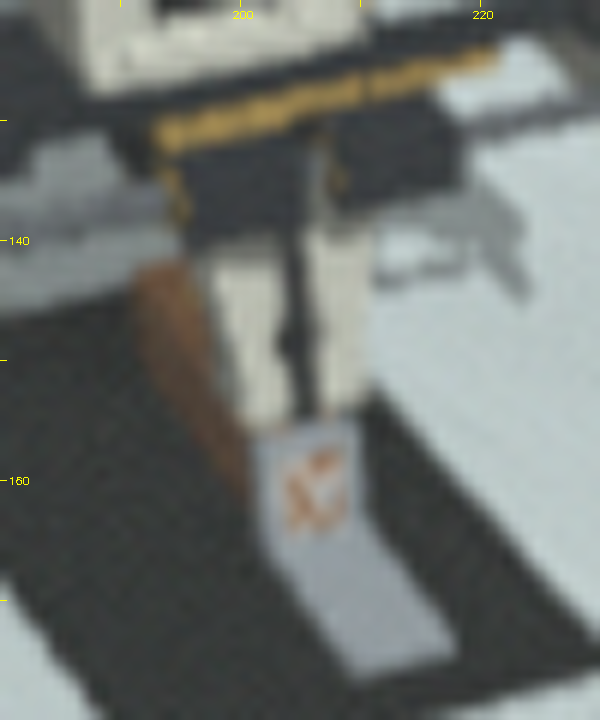

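Run:
```python
from h import *
from scipy.spatial.transform import Rotation as Ro
o=ctrl.get_obs();p=o["tool_pos"];R=Ro.from_euler('xyz',o["orientation"],degrees=True)
s=snap("wrist"); 
for e in (.017,0,-.01,-.02,-.03,-.047):
  print(e,[(proj(s,p+R.apply([x,0,e]))*1.5).round(0).tolist() for x in (-.0095,0,.0095)])
print(ctrl.tip_extent)
```

```text
0.017 [[[382.0, 356.0]], [[382.0, 337.0]], [[382.0, 317.0]]]
0 [[[382.0, 375.0]], [[382.0, 354.0]], [[382.0, 332.0]]]
-0.01 [[[382.0, 387.0]], [[382.0, 365.0]], [[382.0, 342.0]]]
-0.02 [[[381.0, 401.0]], [[381.0, 378.0]], [[381.0, 354.0]]]
-0.03 [[[381.0, 416.0]], [[381.0, 392.0]], [[381.0, 367.0]]]
-0.047 [[[381.0, 446.0]], [[381.0, 420.0]], [[381.0, 393.0]]]
0.017
```

```bash
python3 -m handwheel '[[0,0,-0.005,0,0,0],[0,0,-0.005,0,0,0],[0,0,-0.005,0,0,0],[0,0,-0.005,0,0,0],[0,0,-0.005,0,0,0],[0,0,-0.005,0,0,0]]' 0; python3 -m handwheel '[[0,0,0.006,0,0,0],[0,0,0.012,0,0,0],[0,0,0.018,0,0,0],[0,0,0.018,0,0,0]]';  python3 - <<'E'
from h import *
s=snap("scene"); crop(s,180,120,230,180,"c7",12)
o=ctrl.get_obs();p=o["tool_pos"];print(p,o["force"],o["opening"])
for e in (-.017,0,.011): print((proj(s,p+[0,0,e])-(180,120))*12)
E
```

```text
clock: 8.78
tool_pos: [0.5074, -0.3213, 0.0288]
orientation: [180.0, -0.0, -100.9]
force: [-0.1, -0.5, 0.5]
opening: 0.0435
clock: 9.28
tool_pos: [0.5069, -0.3212, 0.01]
orientation: [179.9, 0.0, -100.9]
force: [-0.0, 0.9, -0.4]
opening: 0.0434
[ 0.50723541 -0.32124147  0.01043282] [ 0.41456071  0.07039827 -0.06175938] 0.04407999644237383
[[303.08088455 549.02517643]]
[[298.47005266 491.06617873]]
[[295.45233074 453.13286381]]
```

View pics/c7.png

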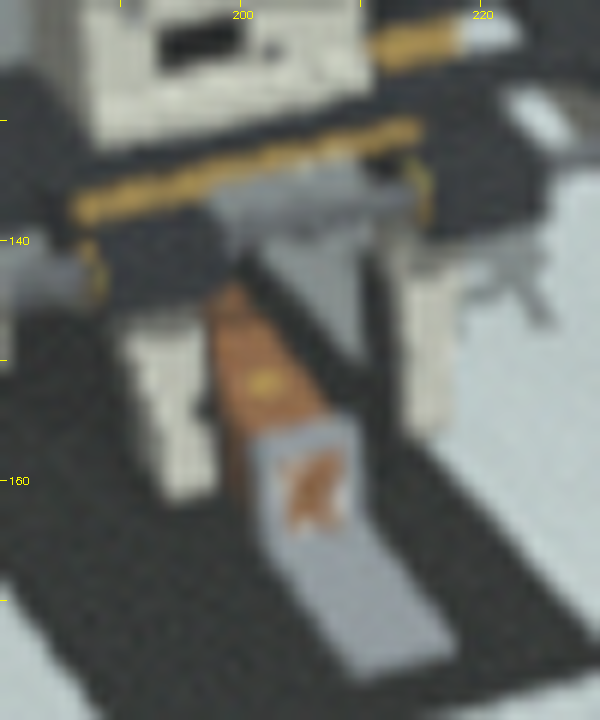

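```bash
python3 -m handwheel '[[0,0,0.005,0,0,0],[0,0,0.010,0,0,0],[0,0,0.010,0,0,0]]'; python3 -m handwheel '[[0,0,0,0,0,0],[0,0,0,0,0,0],[0,0,0,0,0,0],[0,0,0,0,0,0],[0,0,0,0,0,0],[0,0,0,0,0,0]]' 1;  python3 - <<'E'
from h import *
s=snap("scene"); crop(s,180,120,230,180,"c8",12)
s=snap("wrist"); cv2.imwrite("pics/w8.png",cv2.resize(s["img"],None,fx=1.5,fy=1.5))
o=ctrl.get_obs();p=o["tool_pos"];print(p,o["force"],o["opening"])
E
```

```text
clock: 9.7
tool_pos: [0.507, -0.3212, 0.0003]
orientation: [179.9, 0.0, -100.9]
force: [-0.9, 0.9, 0.4]
opening: 0.0436
clock: 10.45
tool_pos: [0.5077, -0.3214, 0.001]
orientation: [-180.0, -0.0, -100.9]
force: [0.4, -0.6, 2.2]
opening: 0.0239
[ 0.50777019 -0.3213805   0.00107931] [1.21360917 0.10522593 1.94475744] 0.02367845802291346
```

View pics/c8.png

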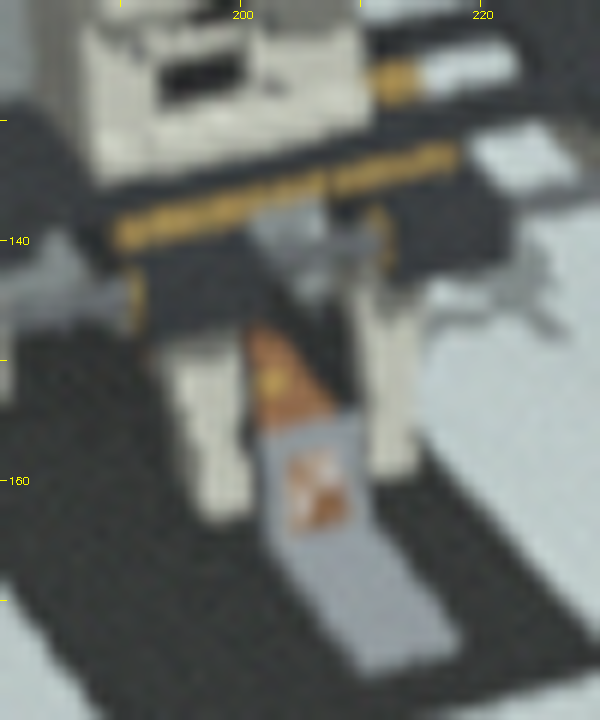

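View pics/w8.png

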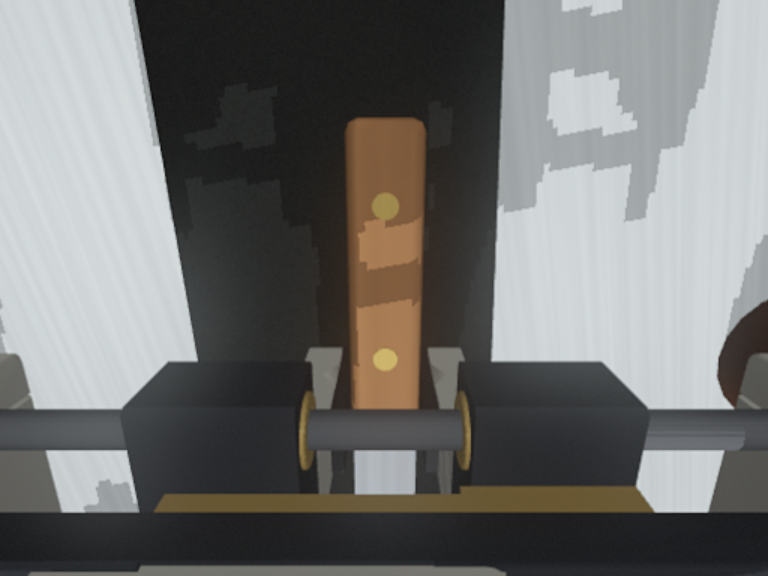

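```bash
python3 -m handwheel '[[0,0,-0.05,0,0,0],[0,0,-0.10,0,0,0],[0,0,-0.10,0,0,0],[0,0,-0.10,0,0,0]]'; python3 plan.py .6195 -.1933 .12 180 0 -76.7
python3 - <<'E'
from h import *
s=snap("scene"); crop(s,150,80,270,170,"c9",6)
E
```

```text
clock: 11.05
tool_pos: [0.5066, -0.3208, 0.1002]
orientation: [179.9, 0.0, -100.9]
force: [-0.7, -0.1, -1.6]
opening: 0.0237
t=11.05 at [ 0.5066 -0.3208  0.1002] [ 1.7994e+02  4.0000e-02 -1.0091e+02] F [-0.7 -0.1 -1.6] op 0.0237
rows [-0.1466, -0.0867, -0.0198, 0.0009, 0.001, -0.4226] turn deg 24.2
```

View pics/c9.png

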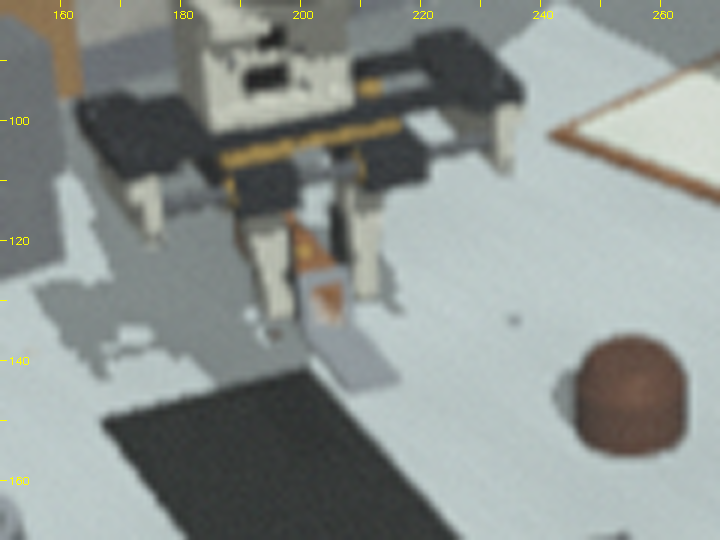

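Bar is held and level (blade at about (208,143) in the scene). Move to the pre-insert spot.

```bash
python3 -m handwheel '[[-0.147,-0.087,-0.02,0,0,-0.423],[-0.147,-0.087,-0.02,0,0,-0.423],[-0.147,-0.087,-0.02,0,0,-0.423],[-0.147,-0.087,-0.02,0,0,-0.423],[-0.147,-0.087,-0.02,0,0,-0.423],[-0.147,-0.087,-0.02,0,0,-0.423]]'; python3 plan.py .6195 -.1933 .0385 180 0 -76.7
python3 - <<'E'
from h import *
s=snap("wrist"); cv2.imwrite("pics/w10.png",cv2.resize(s["img"],None,fx=1.5,fy=1.5))
s=snap("side"); crop(s,240,130,400,250,"s10",5)
E
```

```text
clock: 11.85
tool_pos: [0.6194, -0.1941, 0.1199]
orientation: [179.9, 0.0, -76.7]
force: [-0.0, 0.5, -1.5]
opening: 0.0237
t=11.85 at [ 0.6194 -0.1941  0.1199] [ 1.7989e+02  3.0000e-02 -7.6730e+01] F [-0.   0.5 -1.5] op 0.0237
rows [-0.0007, -0.0004, 0.0814, 0.0019, 0.0006, -0.0005] turn deg 0.1
```

View pics/w10.png

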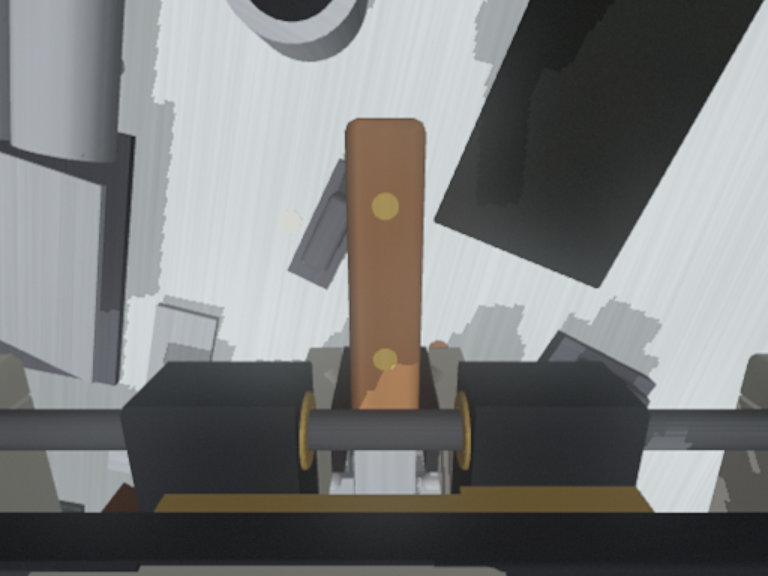

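View pics/s10.png

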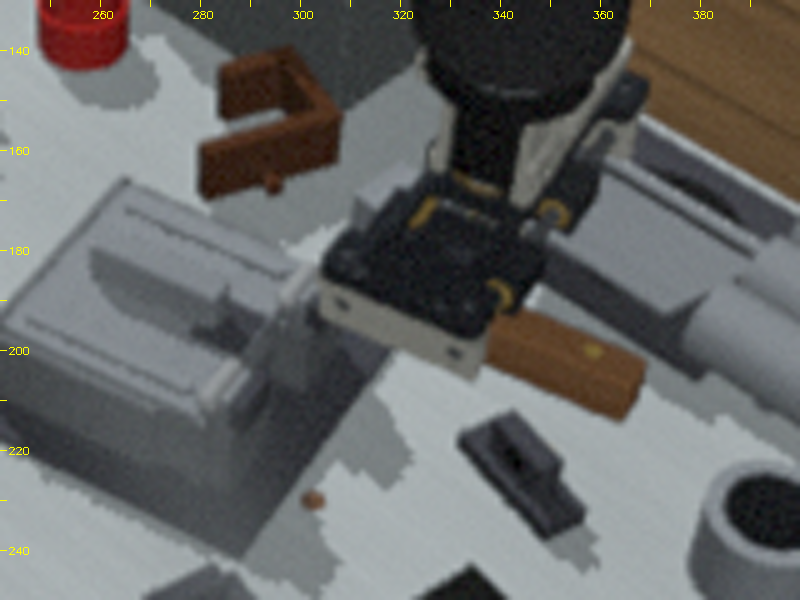

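Run:
```python
from h import *
s=np.load("w2.npy",allow_pickle=True).item()
for q in [(230,137),(257,149),(232,219),(203,208)]: print((ray(s,(q[0]/1.5,q[1]/1.5),.012)*1000).round(1))
crop(s,125,80,185,155,"w2c",8)
crop(s,240,155,310,205,"w2d",8)
```

```text
[ 658.7 -257.6   12. ]
[ 632.4 -251.7   12. ]
[ 649.5 -180.3   12. ]
[ 678.7 -185.7   12. ]
```

View pics/w2c.png

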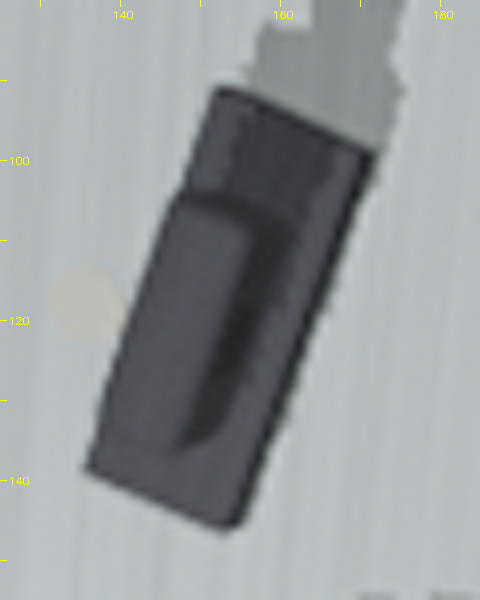

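View pics/w2d.png

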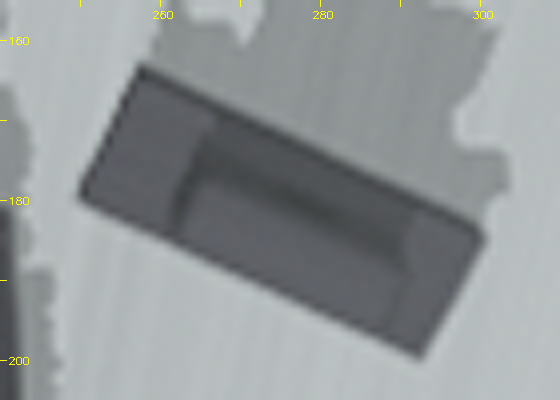

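```bash
python3 plan.py .6154 -.1891 .0385 180 0 -76.7
```

```text
t=11.95 at [ 0.6198 -0.1942  0.1205] [ 1.7995e+02  1.0000e-02 -7.6730e+01] F [ 1.1 -0.9 -1.7] op 0.0241
rows [-0.006, 0.0031, 0.082, 0.0008, 0.0002, -0.0006] turn deg 0.1
```

```bash
python3 -m handwheel '[[-0.006,0.003,0.02,0,0,0],[-0.006,0.003,0.06,0,0,0],[-0.006,0.003,0.082,0,0,0],[-0.006,0.003,0.082,0,0,0],[-0.006,0.003,0.082,0,0,0]]'; python3 plan.py .6154 -.1891 .0385 180 0 -76.7;python3 - <<'E'
from h import *
s=snap("scene"); crop(s,170,100,260,210,"c11",7)
s=snap("side"); crop(s,260,150,390,250,"s11",6)
E
```

```text
clock: 12.58
tool_pos: [0.617, -0.1888, 0.04]
orientation: [-179.9, -0.0, -76.7]
force: [-0.3, 0.8, -1.5]
opening: 0.0236
t=12.57 at [ 0.617  -0.1888  0.04  ] [-1.7993e+02 -4.0000e-02 -7.6670e+01] F [-0.3  0.8 -1.5] op 0.0236
rows [-0.0, 0.0016, 0.0015, -0.0013, -0.0007, 0.0006] turn deg 0.1
```

View pics/c11.png

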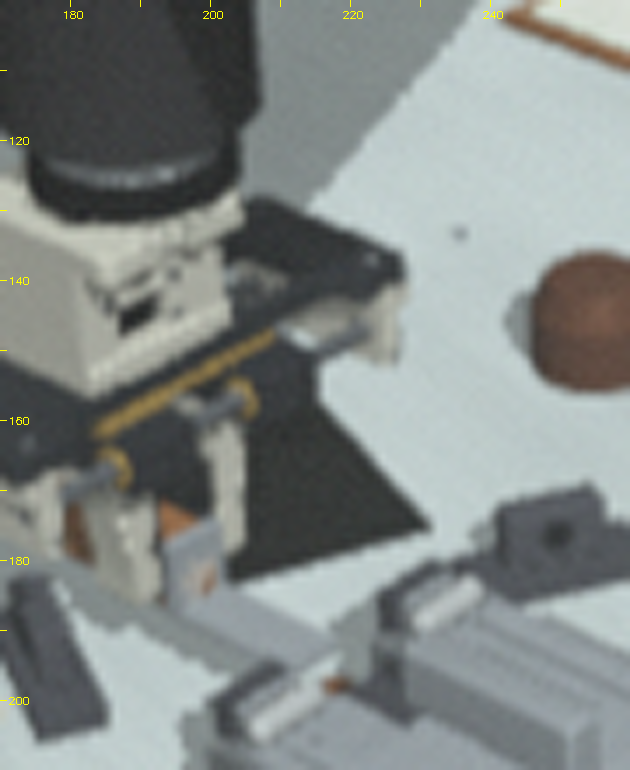

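View pics/s11.png

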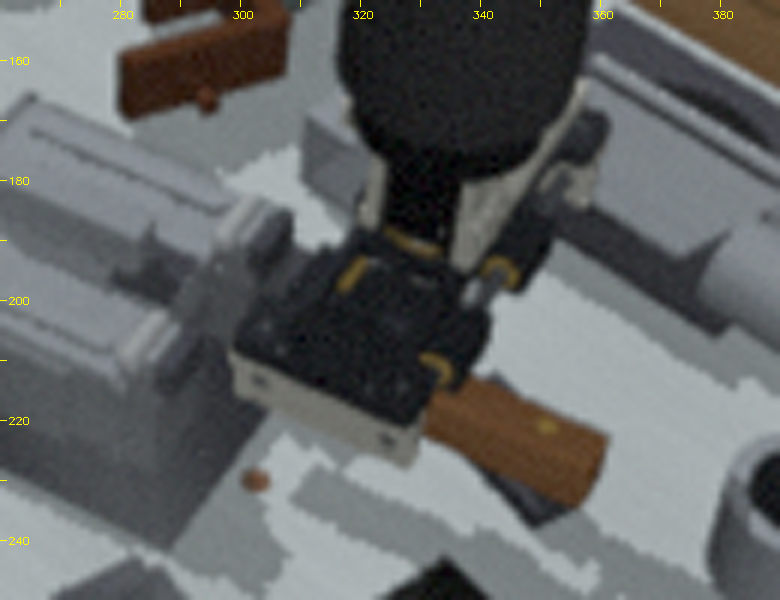

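Run:
```python
from h import *
o=ctrl.get_obs();p=o["tool_pos"];print(p)
u=np.array([-.23,.9732,0]);v=np.array([-.9732,-.23,0])
s=snap("scene")
for n,a,b,z in [("tip+",77,13,7),("tip-",77,-13,7),("base+",18,13,7),("base-",18,-13,7),("ferr+",17,13,33),("ferr-",17,-13,33)]:
    X=p+(a*u+b*v)/1000+[0,0,z/1000]; print(n,((proj(s,X)-(170,100))*7).round(0))
N=np.array([.5792,-.023,0])
for n,a,b,z in [("notch+",-60,20,50),("notch-",-60,-20,50),("coverF+",-60,20,56),("coverF-",-60,-20,56)]:
    X=N+(a*u+b*v)/1000+[0,0,z/1000]; print(n,((proj(s,X)-(170,100))*7).round(0))
```

```text
[ 0.61731639 -0.18852014  0.04042064]
tip+ [[343. 641.]]
tip- [[294. 672.]]
base+ [[230. 583.]]
base- [[181. 613.]]
ferr+ [[224. 525.]]
ferr- [[173. 554.]]
notch+ [[420. 661.]]
notch- [[344. 711.]]
coverF+ [[419. 647.]]
coverF- [[343. 697.]]
```

Run:
```python
from h import *
s=snap("scene"); crop(s,185,170,265,230,"c12",10)
u=np.array([-.23,.9732,0]);v=np.array([-.9732,-.23,0]);N=np.array([.5792,-.023,0])
for n,a,b,z in [("ribF+",-40,9,82),("ribF-",-40,-9,82),("ribB+",40,9,82),("ribB-",40,-9,82),("cB+",60,64,56),("cB-",60,-64,56),("foot",-108,95,6),("foot",-108,-95,6),("foot",92,-95,6),("foot",92,95,6)]:
    X=N+(a*u+b*v)/1000+[0,0,z/1000]; print(n,((proj(s,X))).round(1),((proj(s,X)-(185,170))*10).round(0))
```

```text
ribF+ [[232.4 188.8]] [[474. 188.]]
ribF- [[227.5 192.1]] [[425. 221.]]
ribB+ [[257.2 201.1]] [[722. 311.]]
ribB- [[252.3 204.6]] [[673. 346.]]
cB+ [[277.9 202.5]] [[929. 325.]]
cB- [[243.5 228. ]] [[585. 580.]]
foot [[236.3 188.8]] [[513. 188.]]
foot [[185.3 222.1]] [[  3. 521.]]
foot [[245.5 257.4]] [[605. 874.]]
foot [[295.  217.6]] [[1100.  476.]]
```

View pics/c12.png

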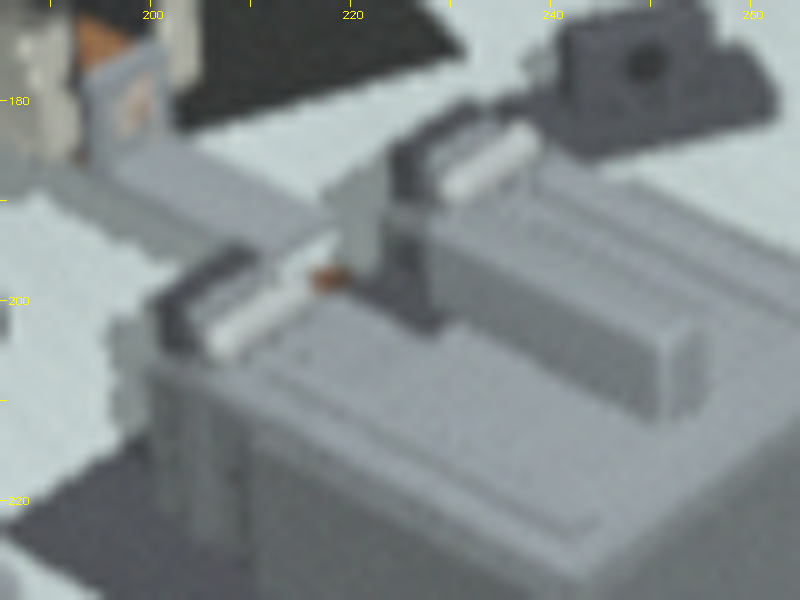

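Run:
```python
from h import *
s=np.load("w1.npy",allow_pickle=True).item()
u=np.array([-.23,.9732,0]);v=np.array([-.9732,-.23,0]);N=np.array([.5792,-.023,0])
for q in [(247,205),(357,205),(360,300),(258,305),(235,198),(378,195),(320,197)]:
  for z in (.037,.050,.056):
    X=ray(s,(q[0]/5+145,q[1]/5+45),z)-N; print(q,z,round(X@u*1000,1),round(X@v*1000,1))
crop(s,180,75,235,125,"w1m",14)
```

```text
(247, 205) 0.037 -58.9 -20.7
(247, 205) 0.05 -58.3 -18.2
(247, 205) 0.056 -58.1 -17.1
(357, 205) 0.037 -57.5 14.2
(357, 205) 0.05 -57.0 15.7
(357, 205) 0.056 -56.8 16.5
(360, 300) 0.037 -28.6 12.8
(360, 300) 0.05 -28.9 14.5
(360, 300) 0.056 -29.0 15.2
(258, 305) 0.037 -28.3 -20.2
(258, 305) 0.05 -28.6 -17.7
(258, 305) 0.056 -28.7 -16.6
(235, 198) 0.037 -61.1 -24.3
(235, 198) 0.05 -60.5 -21.7
(235, 198) 0.056 -60.3 -20.5
(378, 195) 0.037 -60.2 21.0
(378, 195) 0.05 -59.7 22.4
(378, 195) 0.056 -59.4 23.1
(320, 197) 0.037 -60.3 2.6
(320, 197) 0.05 -59.8 4.5
(320, 197) 0.056 -59.5 5.4
```

View pics/w1m.png

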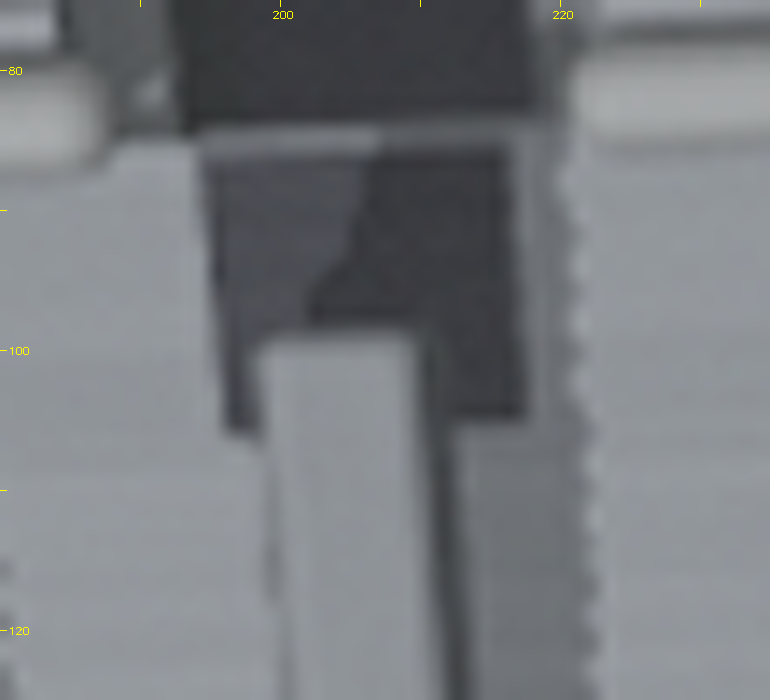

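```bash
python3 -m handwheel '[[0,0,0,0,0,0],[0,0,0,0,0,0]]'; python3 plan.py .6041 -.1415 .0385 180 0 -76.7
```

```text
clock: 13.02
tool_pos: [0.6165, -0.1882, 0.0392]
orientation: [-180.0, -0.0, -76.6]
force: [0.2, -0.0, -1.7]
opening: 0.0235
t=13.03 at [ 0.6165 -0.1882  0.0392] [-1.7997e+02 -1.0000e-02 -7.6650e+01] F [ 0.2 -0.  -1.7] op 0.0235
rows [-0.0483, 0.0013, 0.0007, -0.0005, -0.0001, 0.0009] turn deg 0.1
```

```bash
python3 -m handwheel '[[-0.006,0.001,0.0005,0,0,0],[-0.012,0.001,0.0005,0,0,0],[-0.018,0.001,0.0005,0,0,0],[-0.024,0.001,0.0005,0,0,0],[-0.030,0.001,0.0005,0,0,0]]'
python3 - <<'E'
from h import *
s=snap("scene"); crop(s,185,150,265,210,"c13",10)
s=snap("side"); crop(s,260,150,390,250,"s13",6)
E
```

```text
clock: 13.65
tool_pos: [0.6084, -0.1588, 0.0384]
orientation: [180.0, -0.0, -76.6]
force: [-0.2, -0.4, -3.2]
opening: 0.0238
```

View pics/c13.png

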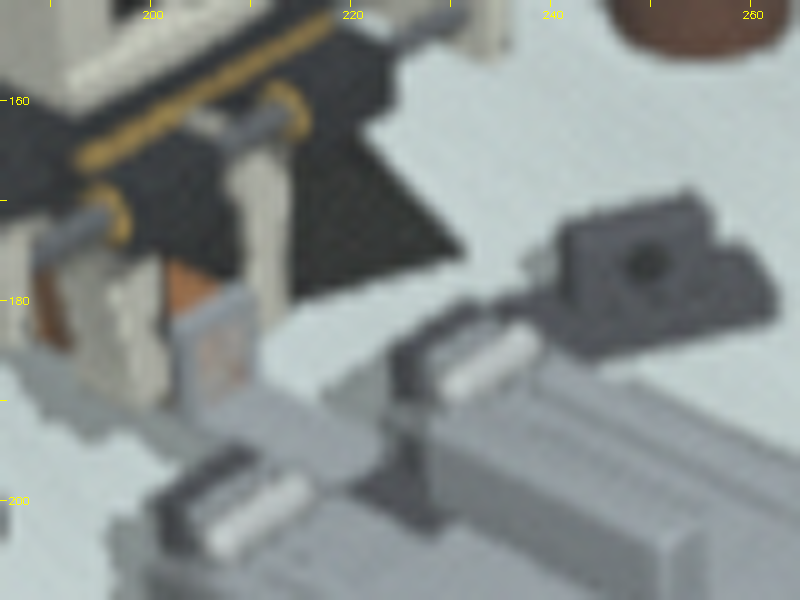

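View pics/s13.png

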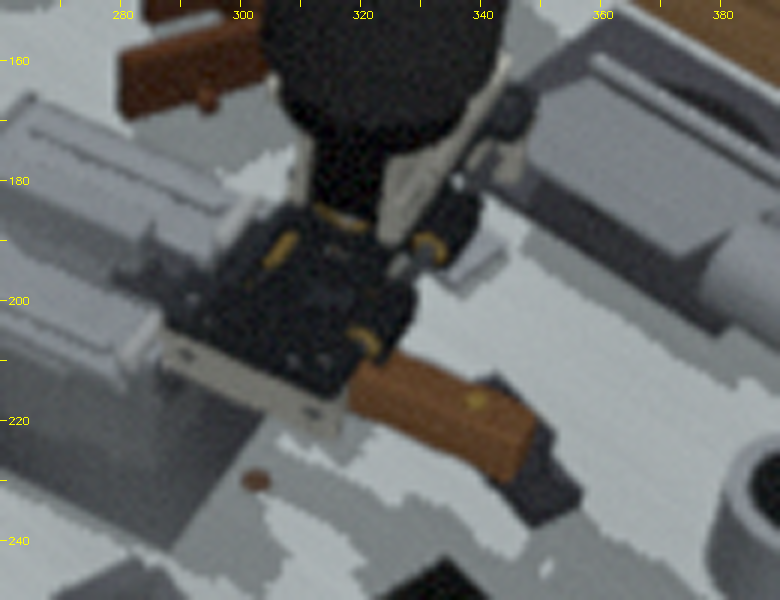

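```bash
python3 -m handwheel '[[-0.003,0,0,0,0,0],[-0.006,0,0,0,0,0],[-0.006,0,0,0,0,0]]'; python3 -m handwheel '[[-0.003,0,0,0,0,0],[-0.006,0,0,0,0,0],[-0.006,0,0,0,0,0]]'
python3 - <<'E'
from h import *
s=snap("scene"); crop(s,185,150,265,210,"c14",10)
E
```

```text
clock: 14.12
tool_pos: [0.6071, -0.1533, 0.0384]
orientation: [-180.0, -0.0, -76.6]
force: [-0.2, 0.2, -2.2]
opening: 0.0237
clock: 14.5
tool_pos: [0.6056, -0.1474, 0.0384]
orientation: [180.0, 0.0, -76.6]
force: [0.8, -0.1, -2.4]
opening: 0.0243
```

View pics/c14.png

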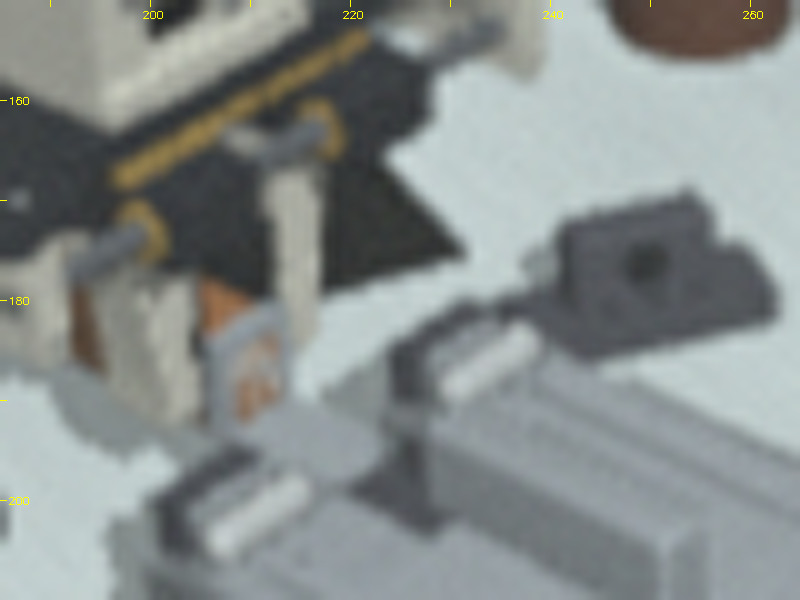

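```bash
python3 -m handwheel '[[-0.003,0,0,0,0,0],[-0.005,0,0,0,0,0],[-0.005,0,0,0,0,0]]'; python3 -m handwheel '[[0,0,-0.002,0,0,0],[0,0,-0.004,0,0,0],[0,0,-0.006,0,0,0],[0,0,-0.006,0,0,0]]'
python3 - <<'E'
from h import *
print(ctrl.get_obs()["moment"])
s=snap("scene"); crop(s,185,150,265,210,"c15",10)
E
```

```text
clock: 14.92
tool_pos: [0.6045, -0.1426, 0.0384]
orientation: [-180.0, 0.0, -76.6]
force: [-0.2, 0.8, -2.9]
opening: 0.0238
clock: 15.42
tool_pos: [0.604, -0.1424, 0.0438]
orientation: [180.0, 0.0, -76.7]
force: [-0.2, 1.8, -6.0]
opening: 0.0239
[ 0.76118616 -0.07591029 -0.06585017]
```

View pics/c15.png

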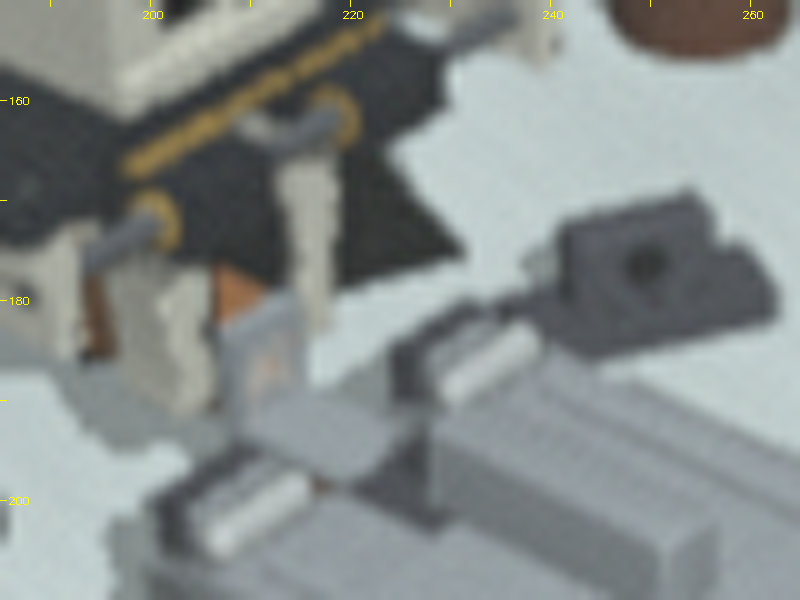

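```bash
for i in 1 ; do python3 -m handwheel '[[0,0,-0.002,0,0,0],[0,0,-0.004,0,0,0],[0,0,-0.006,0,0,0],[0,0,-0.006,0,0,0]]'; done
python3 - <<'E'
from h import *
print(ctrl.get_obs()["moment"])
s=snap("scene"); crop(s,185,150,265,210,"c16",10)
E
```

```text
clock: 15.98
tool_pos: [0.6047, -0.143, 0.0509]
orientation: [-180.0, -0.0, -76.6]
force: [-2.0, -0.1, -4.2]
opening: 0.0238
[0.27497176 0.32374157 0.06200045]
```

View pics/c16.png

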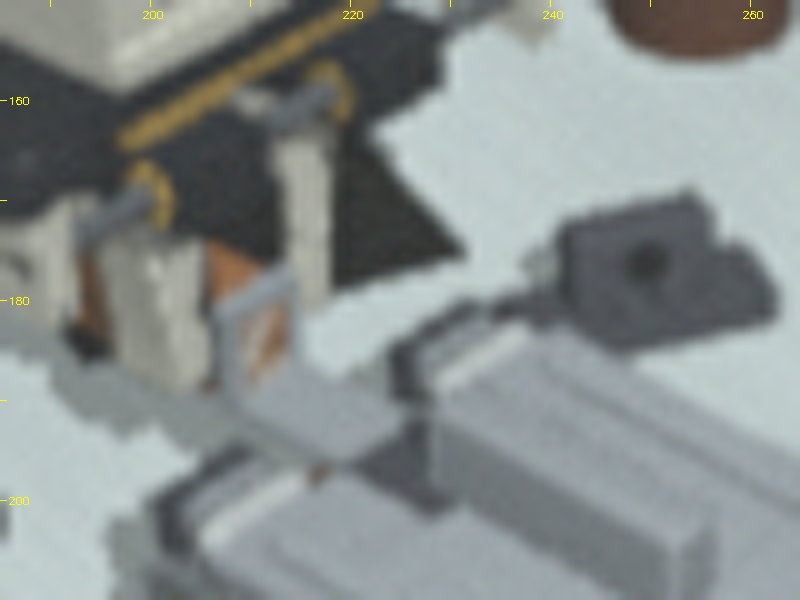

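```bash
python3 -m handwheel '[[0,0,-0.003,0,0,0],[0,0,-0.006,0,0,0],[0,0,-0.009,0,0,0],[0,0,-0.012,0,0,0],[0,0,-0.015,0,0,0],[0,0,-0.017,0,0,0],[0,0,-0.017,0,0,0]]'
python3 - <<'E'
from h import *
print(ctrl.get_obs()["moment"])
s=snap("scene"); crop(s,185,150,265,210,"c17",10)
E
```

```text
clock: 16.9
tool_pos: [0.6046, -0.1428, 0.0675]
orientation: [-180.0, -0.0, -76.6]
force: [-0.2, -0.9, -2.5]
opening: 0.0234
[ 0.01831273 -0.06445727 -0.02946732]
```

View pics/c17.png

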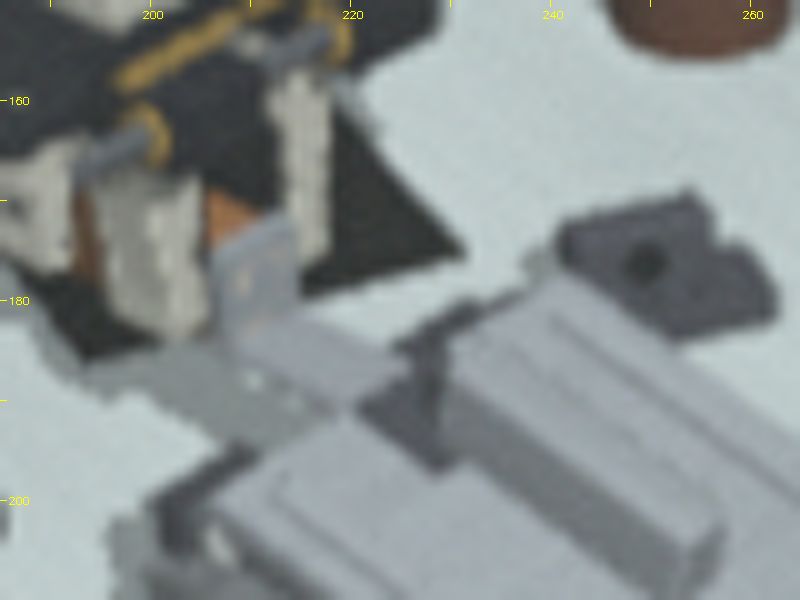

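```bash
python3 -m handwheel '[[0,0,-0.002,0,0,0],[0,0,-0.004,0,0,0],[0,0,-0.004,0,0,0],[0,0,-0.004,0,0,0]]'; python3 -m handwheel '[[0,0,0.003,0,0,0],[0,0,0.006,0,0,0],[0,0,0.009,0,0,0],[0,0,0.012,0,0,0],[0,0,0.012,0,0,0]]'
python3 - <<'E'
from h import *
print(ctrl.get_obs()["moment"])
s=snap("scene"); crop(s,185,150,265,210,"c18",10)
E
```

```text
clock: 17.45
tool_pos: [0.6046, -0.1428, 0.0714]
orientation: [-180.0, -0.0, -76.7]
force: [0.5, -0.7, -2.6]
opening: 0.0236
clock: 18.08
tool_pos: [0.6044, -0.1427, 0.059]
orientation: [180.0, 0.0, -76.7]
force: [0.1, 0.2, -2.5]
opening: 0.0237
[ 0.03830481 -0.09408267 -0.04068559]
```

View pics/c18.png

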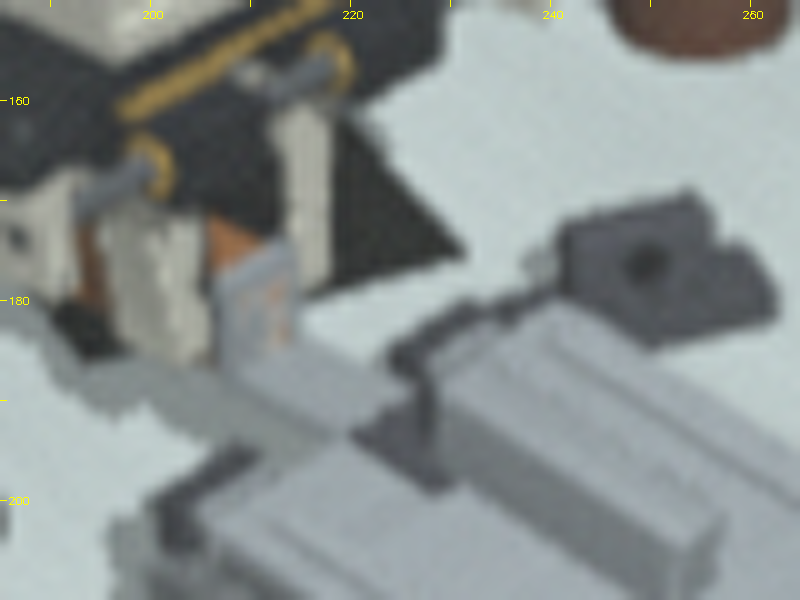

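```bash
python3 -m handwheel '[[0,0,0.002,0,0,0],[0,0,0.004,0,0,0],[0,0,0.004,0,0,0],[0,0,0.004,0,0,0]]'; python3 -m handwheel '[[0,0,0.002,0,0,0],[0,0,0.003,0,0,0],[0,0,0.003,0,0,0],[0,0,0.003,0,0,0]]'
python3 - <<'E'
from h import *
print(ctrl.get_obs()["moment"])
s=snap("scene"); crop(s,185,150,265,210,"c19",10)
E
```

```text
clock: 18.62
tool_pos: [0.6046, -0.1427, 0.0555]
orientation: [-180.0, -0.0, -76.7]
force: [0.8, 0.6, -2.5]
opening: 0.0237
clock: 19.12
tool_pos: [0.6046, -0.1427, 0.0524]
orientation: [-180.0, -0.0, -76.6]
force: [0.4, 0.3, -1.9]
opening: 0.0237
[ 0.06278226 -0.021675   -0.01569306]
```

View pics/c19.png

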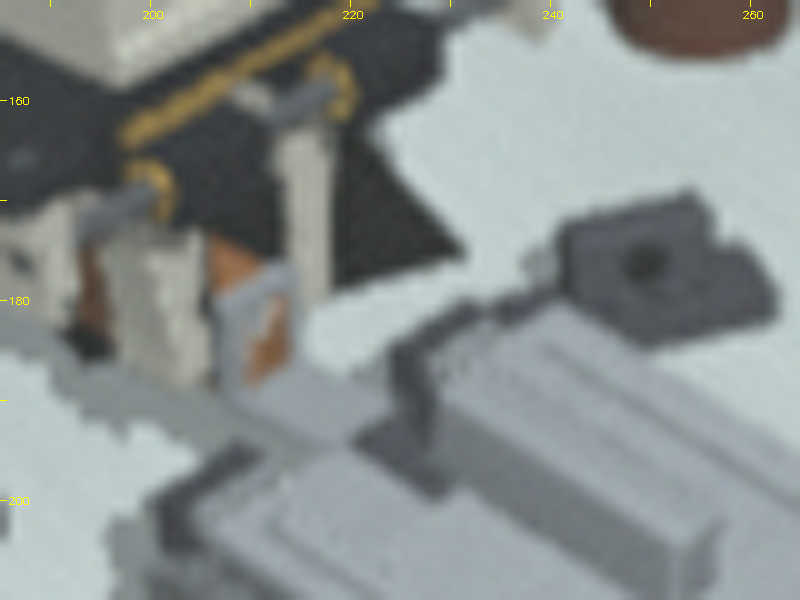

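```bash
python3 -m handwheel '[[0.02,0,0,0,0,0],[0.045,0,0,0,0,0],[0.06,0,0,0,0,0],[0.06,0,0,0,0,0]]'; python3 -m handwheel '[[0,0,-0.04,0,0,0],[0,0,-0.07,0,0,0],[0,0,-0.07,0,0,0]]'; python3 plan.py .5077 -.3214 .06 180 0 -100.9;  python3 - <<'E'
from h import *
s=snap("scene"); crop(s,185,150,265,210,"c20",10)
s=snap("side"); crop(s,200,130,330,230,"s20",6)
E
```

```text
clock: 19.68
tool_pos: [0.6183, -0.2025, 0.0521]
orientation: [180.0, 0.0, -76.8]
force: [-0.0, 0.6, -2.0]
opening: 0.0236
clock: 20.05
tool_pos: [0.6201, -0.201, 0.1254]
orientation: [-179.7, -0.1, -76.6]
force: [0.6, 0.5, -2.8]
opening: 0.0238
t=20.05 at [ 0.6201 -0.201   0.1254] [-1.7972e+02 -1.0000e-01 -7.6620e+01] F [ 0.6  0.5 -2.8] op 0.0238
rows [0.091, 0.1376, 0.0649, -0.0053, -0.0007, 0.4238] turn deg 24.3
```

View pics/c20.png

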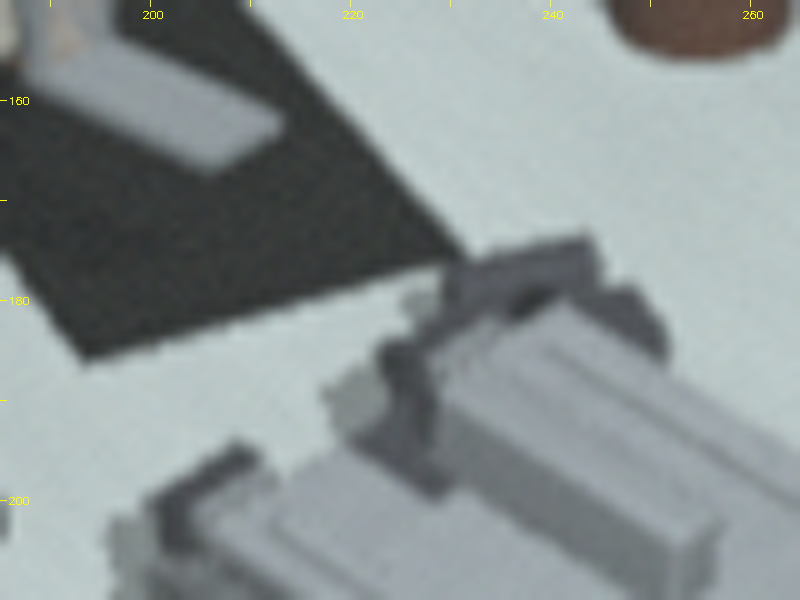

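View pics/s20.png

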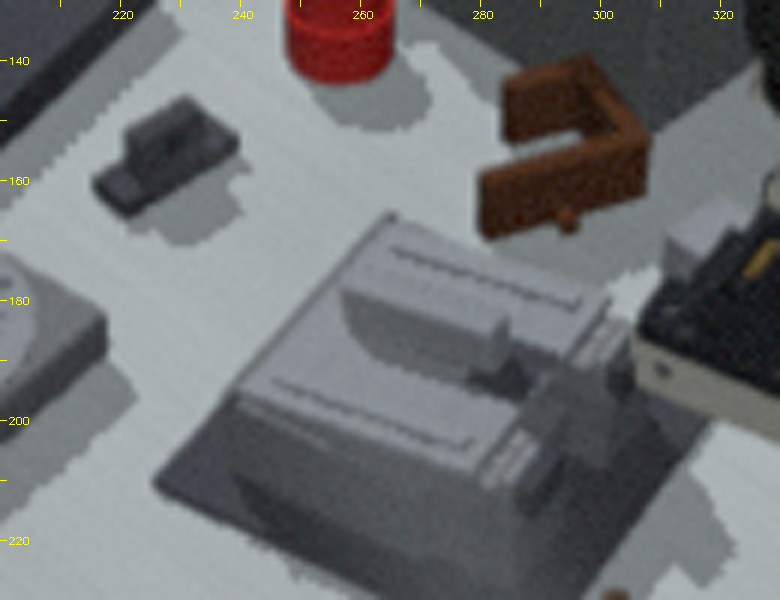

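```bash
python3 -m handwheel '[[0.091,0.138,0,0,0,0.424],[0.091,0.138,0,0,0,0.424],[0.091,0.138,0.03,0,0,0.424],[0.091,0.138,0.065,0,0,0.424],[0.091,0.138,0.065,0,0,0.424],[0.091,0.138,0.065,0,0,0.424]]'; python3 plan.py .5077 -.3214 .003 180 0 -100.9;  python3 - <<'E'
from h import *
s=snap("side"); crop(s,250,190,420,320,"s21",4)
E
```

```text
clock: 20.9
tool_pos: [0.5057, -0.3214, 0.0578]
orientation: [180.0, -0.0, -100.9]
force: [0.8, -0.8, -1.9]
opening: 0.0238
t=20.90 at [ 0.5057 -0.3214  0.0578] [ 1.7999e+02 -2.0000e-02 -1.0088e+02] F [ 0.8 -0.8 -1.9] op 0.0238
rows [-0.0004, -0.0019, 0.0548, 0.0001, -0.0004, 0.0003] turn deg 0.0
```

View pics/s21.png

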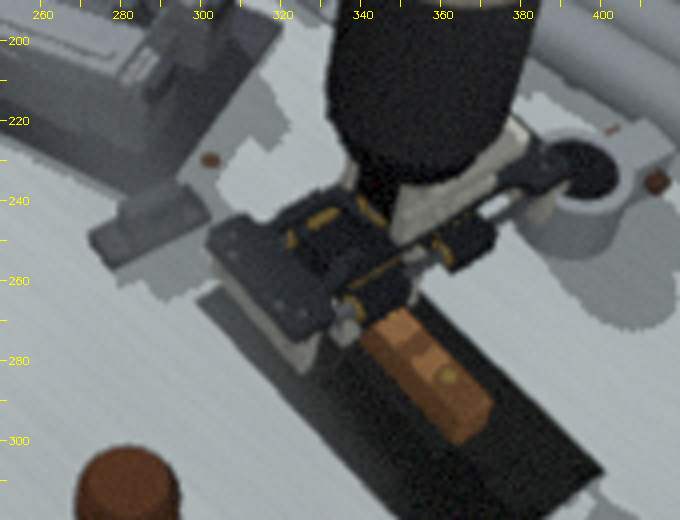

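```bash
python3 -m handwheel '[[0,-0.002,0.03,0,0,0],[0,-0.002,0.048,0,0,0],[0,-0.002,0.056,0,0,0],[0,-0.002,0.056,0,0,0],[0,-0.002,0.056,0,0,0]]'; python3 -m handwheel '[[0,0,0,0,0,0],[0,0,0,0,0,0],[0,0,0,0,0,0],[0,0,0,0,0,0]]' 0; python3 -m handwheel '[[0,0,-0.05,0,0,0],[0,0,-0.1,0,0,0],[0,0,-0.15,0,0,0],[0,0,-0.2,0,0,0],[0,0,-0.2,0,0,0]]'
python3 - <<'E'
from h import *
s=snap("scene"); crop(s,150,120,290,260,"c22",5)
s=snap("wrist"); cv2.imwrite("pics/w22.png",cv2.resize(s["img"],None,fx=1.5,fy=1.5))
E
```

```text
clock: 21.58
tool_pos: [0.5079, -0.322, 0.0024]
orientation: [-179.9, -0.0, -100.9]
force: [0.4, -0.5, -2.3]
opening: 0.024
clock: 22.08
tool_pos: [0.5071, -0.3219, 0.0015]
orientation: [-180.0, -0.0, -100.9]
force: [0.3, 0.2, 0.2]
opening: 0.0435
clock: 22.7
tool_pos: [0.5094, -0.3229, 0.2064]
orientation: [-179.5, -0.1, -100.9]
force: [-0.5, -0.6, -1.1]
opening: 0.0435
```

View pics/c22.png

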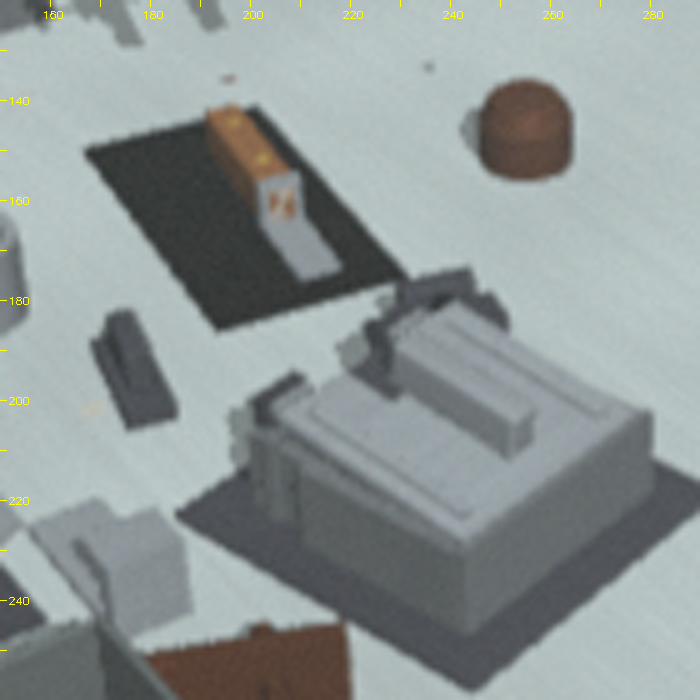

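View pics/w22.png

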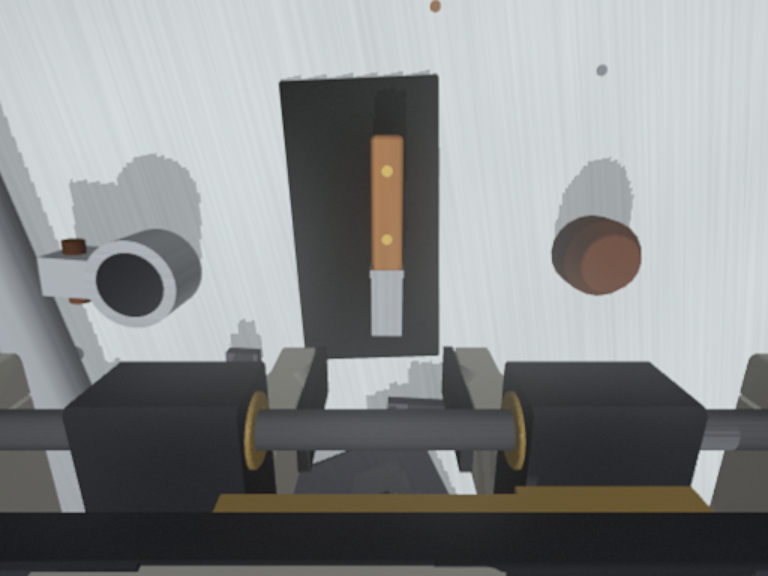

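```bash
cat > nest.py <<'E'
import numpy as np, sys
from scipy.spatial.transform import Rotation as Ro
N=np.array([.5792,-.023,0]);yaw=103.3
u=np.array([np.cos(np.radians(yaw)),np.sin(np.radians(yaw)),0]);v=np.array([-u[1],u[0],0]);w=np.array([0,0,1.])
def W(a,b,z): return N+(a*u+b*v)/1000+w*z/1000
E
python3 - <<'E'
from nest import *
import plan
th=.135
z=-(np.sin(th)*u+np.cos(th)*w); y=v; x=np.cross(y,z)
e=Ro.from_matrix(np.column_stack([x,y,z])).as_euler('xyz',degrees=True); print(e)
t=W(.8,0,60.1); print(t, t-.08*z)
plan.plan(t-.1*z,e)
E
```

```text
[180.          -7.73493023 -76.7       ]
[ 0.57901596 -0.02222146  0.0601    ] [ 0.57653896 -0.01174302  0.13937211]
t=22.80 at [ 0.5071 -0.3218  0.2018] [-1.7993e+02  2.0000e-02 -1.0095e+02] F [-0.8 -0.4 -0.7] op 0.0434
rows [-0.32, -0.0081, 0.0427, 0.0273, 0.133, -0.4227] turn deg 25.4
```

```bash
python3 -m handwheel '[[-0.32,-0.008,0,0.027,0.133,-0.423],[-0.32,-0.008,0,0.027,0.133,-0.423],[-0.32,-0.008,0,0.027,0.133,-0.423],[-0.32,-0.008,0,0.027,0.133,-0.423],[-0.32,-0.008,0,0.027,0.133,-0.423],[-0.32,-0.008,0.043,0.027,0.133,-0.423],[-0.32,-0.008,0.043,0.027,0.133,-0.423],[-0.32,-0.008,0.043,0.027,0.133,-0.423]]'; python3 plan.py .57902 -.02222 .0601 180 -7.73 -76.7
python3 - <<'E'
from h import *
s=snap("wrist"); cv2.imwrite("pics/w23.png",cv2.resize(s["img"],None,fx=1.5,fy=1.5))
s=snap("scene"); crop(s,170,110,310,250,"c23",5)
E
```

```text
clock: 23.8
tool_pos: [0.5756, -0.01, 0.1586]
orientation: [179.8, -7.8, -76.7]
force: [-0.4, 0.6, 0.7]
opening: 0.0438
t=23.80 at [ 0.5756 -0.01    0.1586] [179.84  -7.76 -76.66] F [-0.4  0.6  0.7] op 0.0438
rows [-0.0008, -0.0008, 0.0993, 0.0027, -0.0006, 0.0006] turn deg 0.2
```

View pics/w23.png

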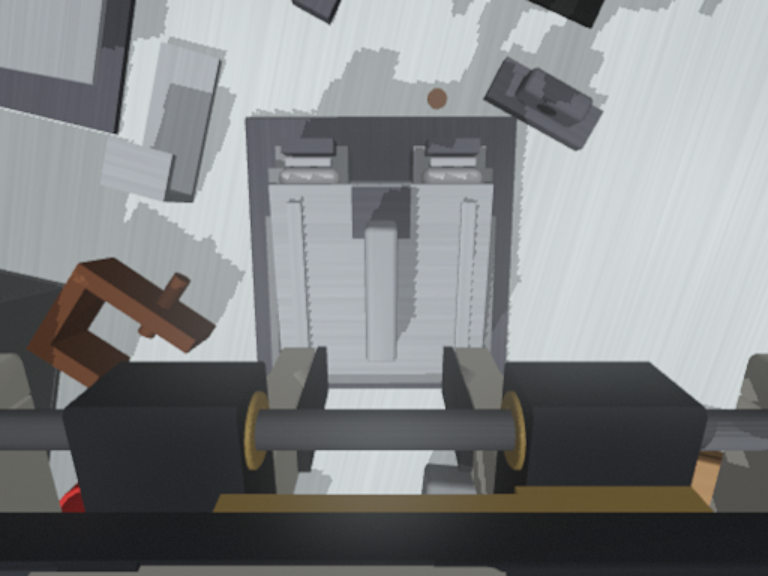

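View pics/c23.png

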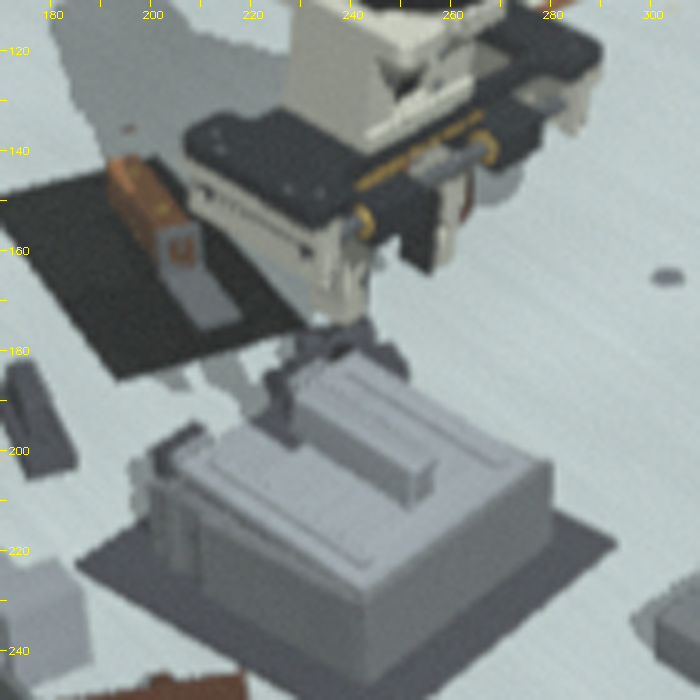

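```bash
python3 -m handwheel '[[-0.001,-0.001,0.03,0,0,0],[-0.001,-0.001,0.06,0,0,0],[-0.001,-0.001,0.08,0,0,0],[-0.001,-0.001,0.09,0,0,0],[-0.001,-0.001,0.094,0,0,0],[-0.001,-0.001,0.094,0,0,0]]'; python3 plan.py .57902 -.02222 .0601 180 -7.73 -76.7
python3 - <<'E'
from h import *
s=snap("scene"); crop(s,190,140,290,240,"c24",7)
E
```

```text
clock: 24.65
tool_pos: [0.5797, -0.0204, 0.0658]
orientation: [180.0, -7.7, -76.7]
force: [-0.3, 0.1, 0.0]
opening: 0.044
t=24.65 at [ 0.5797 -0.0204  0.0658] [179.97  -7.72 -76.68] F [-0.3  0.1  0. ] op 0.044
rows [0.0008, 0.0011, 0.0059, 0.0005, 0.0002, 0.0003] turn deg 0.0
```

View pics/c24.png

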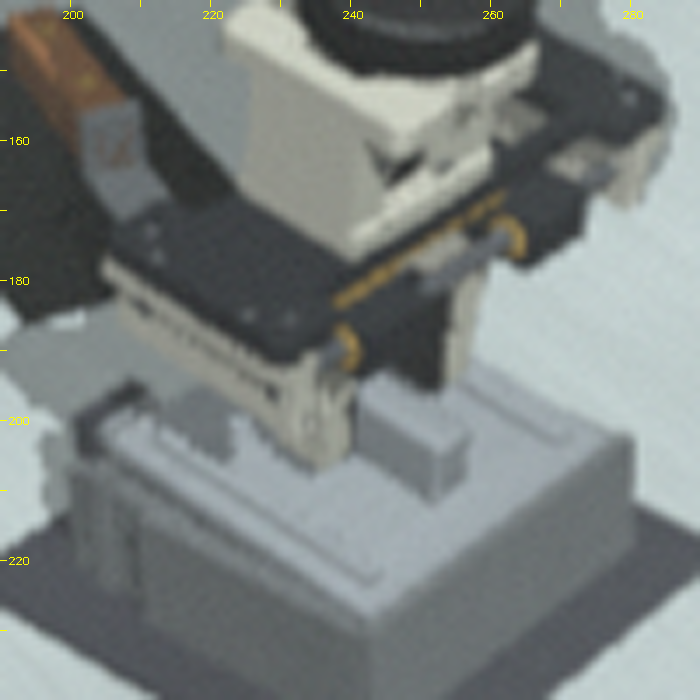

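```bash
python3 -m handwheel '[[0,0.001,0.002,0,0,0],[0,0.001,0.004,0,0,0],[0,0.001,0.004,0,0,0]]'; python3 -m handwheel '[[0,0,0,0,0,0],[0,0,0,0,0,0],[0,0,0,0,0,0],[0,0,0,0,0,0],[0,0,0,0,0,0],[0,0,0,0,0,0]]' 1; python3 -m handwheel '[[0,0,0,0,0,0],[0,0,-0.005,0,0,0],[0,0,-0.01,0,0,0],[0,0,-0.015,0,0,0],[0,0,-0.015,0,0,0]]';  python3 - <<'E'
from h import *
s=snap("scene"); crop(s,190,140,290,240,"c25",7)
E
```

```text
clock: 25.08
tool_pos: [0.5783, -0.0211, 0.0611]
orientation: [179.9, -7.7, -76.7]
force: [0.1, 0.0, -0.2]
opening: 0.0439
clock: 25.82
tool_pos: [0.5785, -0.021, 0.0612]
orientation: [179.9, -7.7, -76.7]
force: [1.3, 0.5, -1.1]
opening: 0.0179
clock: 26.45
tool_pos: [0.5781, -0.019, 0.0766]
orientation: [180.0, -7.7, -76.7]
force: [-0.7, -0.3, -1.9]
opening: 0.0177
```

View pics/c25.png

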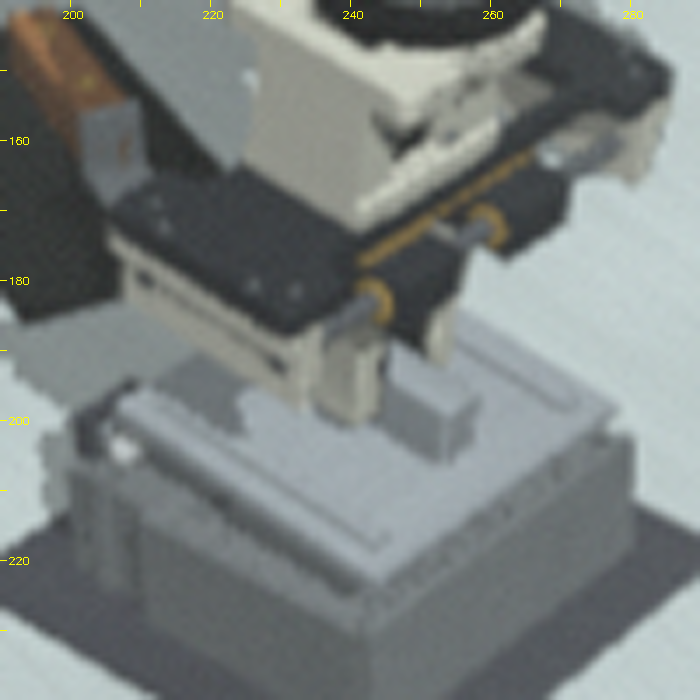

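```bash
python3 -m handwheel '[[0,0,-0.06,0,0,0],[0,0,-0.12,0,0,0],[0,0,-0.18,0,0,0],[0,0,-0.18,0,-0.135,0],[0,0,-0.18,0,-0.135,0]]';  python3 - <<'E'
from h import *
s=snap("scene"); crop(s,280,262,430,384,"c26",5)
s=snap("side"); crop(s,130,90,240,170,"s26",7)
E
```

```text
clock: 27.12
tool_pos: [0.5732, 0.0038, 0.2554]
orientation: [-180.0, 0.1, -76.8]
force: [-0.2, -0.7, -2.8]
opening: 0.0176
```

View pics/c26.png

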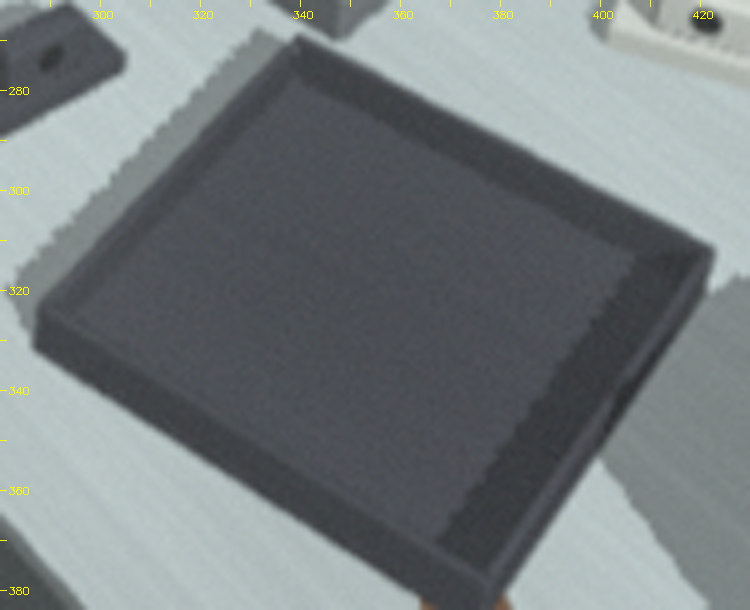

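View pics/s26.png

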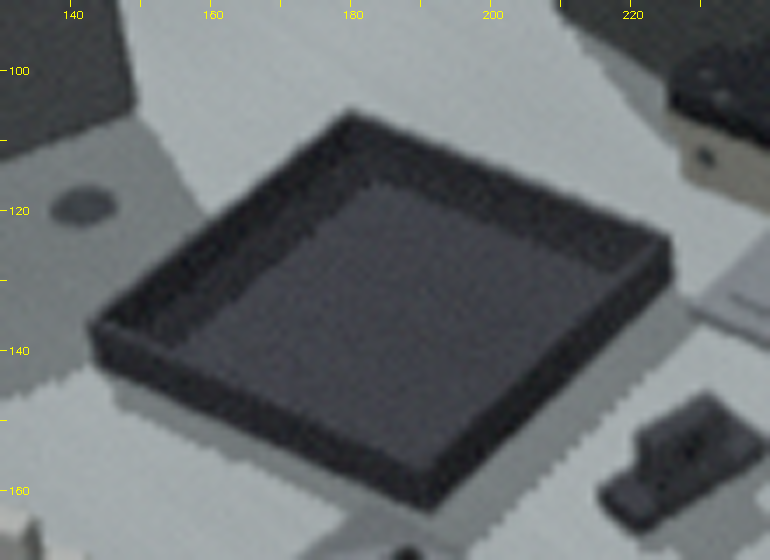

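Run:
```python
from h import *
s=snap("scene"); P=[ray(s,(a/5+280,b/5+262),.028) for a,b in [(297,35),(713,248),(490,583),(38,305)]]
print(np.round(P,4),np.mean(P,0))
s=snap("side"); P=[ray(s,(a/7+130,b/7+90),.028) for a,b in [(350,110),(668,238),(428,485),(92,327)]]
print(np.round(P,4),np.mean(P,0))
```

```text
[[0.5237 0.2582 0.028 ]
 [0.4775 0.4387 0.028 ]
 [0.6573 0.4848 0.028 ]
 [0.7048 0.3027 0.028 ]] [0.59083154 0.37109647 0.028     ]
[[0.654  0.476  0.028 ]
 [0.6981 0.296  0.028 ]
 [0.5144 0.242  0.028 ]
 [0.4725 0.4274 0.028 ]] [0.58473702 0.36034624 0.028     ]
```

```bash
python3 plan.py .588 .366 .20 180 0 -76
```

```text
t=27.32 at [0.5719 0.0042 0.2533] [ 1.7979e+02 -6.0000e-02 -7.6680e+01] F [ 0.3  0.4 -1.7] op 0.0182
rows [-0.3484, -0.0992, 0.0526, 0.0038, -0.001, -0.0119] turn deg 0.7
```

```bash
python3 -m handwheel '[[-0.04,-0.011,0,0.004,0,-0.012],[-0.1,-0.028,0,0.004,0,-0.012],[-0.16,-0.045,0,0.004,0,-0.012],[-0.22,-0.062,0.02,0.004,0,-0.012],[-0.28,-0.08,0.04,0.004,0,-0.012],[-0.33,-0.094,0.053,0.004,0,-0.012],[-0.348,-0.099,0.053,0.004,0,-0.012],[-0.348,-0.099,0.053,0.004,0,-0.012]]'; python3 plan.py .588 .366 .05 180 0 -76
```

```text
clock: 28.32
tool_pos: [0.5878, 0.3672, 0.1998]
orientation: [-180.0, -0.1, -75.8]
force: [-0.3, -1.1, -2.0]
opening: 0.0176
t=28.32 at [0.5878 0.3672 0.1998] [-1.7996e+02 -1.0000e-01 -7.5840e+01] F [-0.3 -1.1 -2. ] op 0.0176
rows [0.001, 0.0003, 0.1498, -0.0008, -0.0017, 0.0027] turn deg 0.2
```

```bash
python3 -m handwheel '[[0,0,0.05,0,0,0],[0,0,0.1,0,0,0],[0,0,0.14,0,0,0],[0,0,0.15,0,0,0],[0,0,0.15,0,0,0]]'
python3 - <<'E'
from h import *
s=snap("scene"); crop(s,270,210,430,384,"c27",4)
s=snap("side"); crop(s,110,40,250,170,"s27",5)
E
```

```text
clock: 28.95
tool_pos: [0.5895, 0.3656, 0.0521]
orientation: [-179.8, -0.0, -76.0]
force: [0.1, -0.2, -1.7]
opening: 0.0181
```

View pics/c27.png

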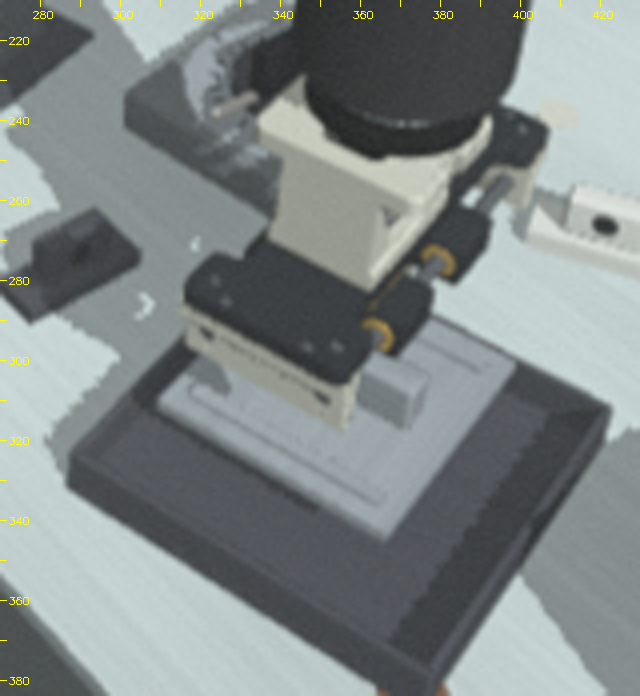

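View pics/s27.png

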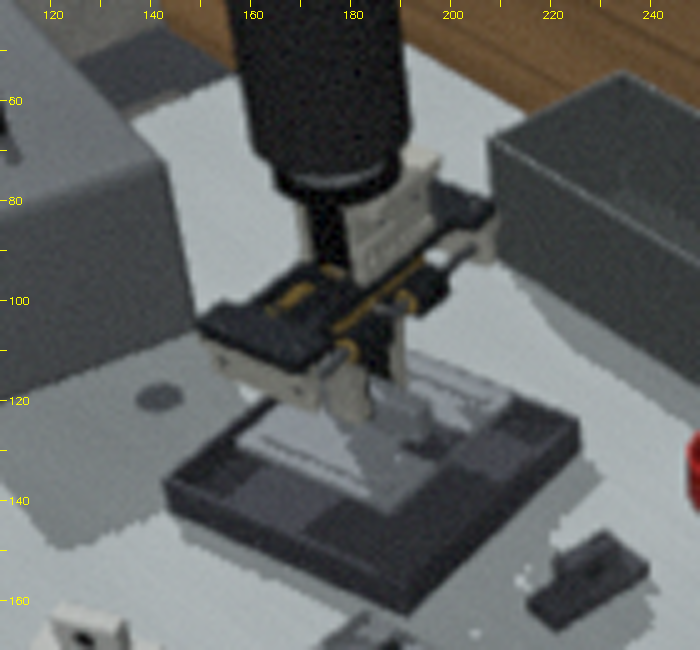

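```bash
python3 -m handwheel '[[0,0,0.015,0,0,0],[0,0,0.03,0,0,0],[0,0,0.038,0,0,0],[0,0,0.040,0,0,0],[0,0,0.040,0,0,0]]'; python3 -m handwheel '[[0,0,0.001,0,0,0],[0,0,0.002,0,0,0],[0,0,0.003,0,0,0],[0,0,0.003,0,0,0]]';  python3 - <<'E'
from h import *
s=snap("scene"); crop(s,270,240,430,384,"c28",4)
E
```

```text
clock: 29.68
tool_pos: [0.5892, 0.3661, 0.0112]
orientation: [-179.9, 0.0, -76.0]
force: [-0.3, 0.0, -1.7]
opening: 0.0178
clock: 30.18
tool_pos: [0.5893, 0.3662, 0.0088]
orientation: [-179.8, 0.0, -76.0]
force: [-0.2, 0.7, 0.8]
opening: 0.0174
```

View pics/c28.png

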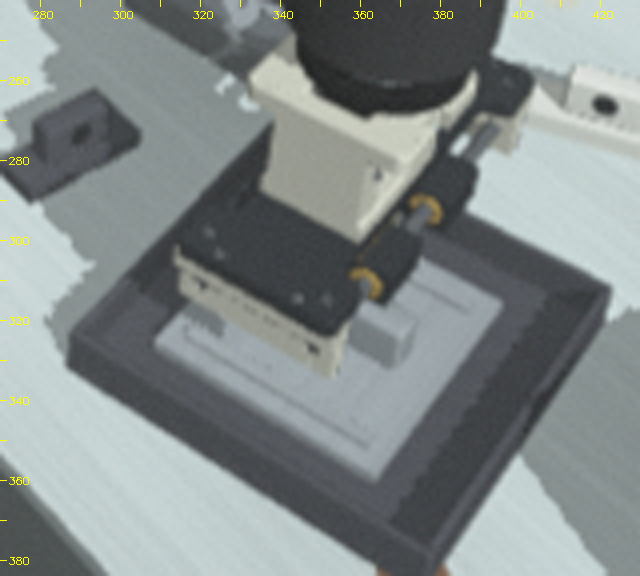

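```bash
python3 -m handwheel '[[0,0,0,0,0,0],[0,0,0,0,0,0],[0,0,0,0,0,0],[0,0,0,0,0,0]]' 0; python3 -m handwheel '[[0,0,-0.03,0,0,0],[0,0,-0.08,0,0,0],[0,0,-0.14,0,0,0],[0,0,-0.2,0,0,0],[0,0,-0.2,0,0,0]]'; python3 plan.py .46 .25 .22 180 0 -76;  python3 - <<'E'
from h import *
s=snap("scene"); crop(s,270,240,430,384,"c29",4)
E
```

```text
clock: 30.72
tool_pos: [0.5891, 0.366, 0.0083]
orientation: [-179.9, 0.0, -76.0]
force: [-0.7, -0.8, -0.2]
opening: 0.043
clock: 31.35
tool_pos: [0.5911, 0.3676, 0.2152]
orientation: [-179.3, 0.3, -76.0]
force: [-0.9, 0.6, -0.5]
opening: 0.0439
t=31.35 at [0.5911 0.3676 0.2152] [-179.3     0.28  -75.96] F [-0.9  0.6 -0.5] op 0.0439
rows [0.0823, 0.1557, -0.0071, -0.0123, 0.0049, 0.0008] turn deg 0.8
```

View pics/c29.png

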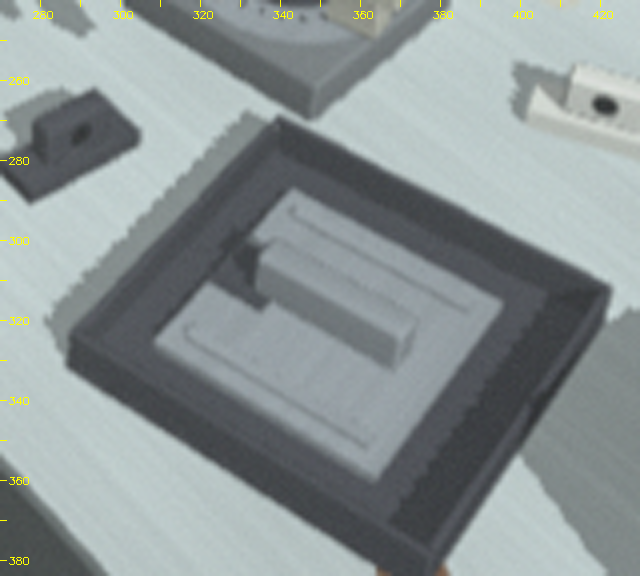

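Cover lies flat and fairly central in the tray. Now look at the dial from above.

```bash
python3 -m handwheel '[[0.082,0.156,0,-0.012,0.005,0],[0.082,0.156,0,-0.012,0.005,0],[0.082,0.156,0,-0.012,0.005,0],[0.082,0.156,0,-0.012,0.005,0],[0.082,0.156,0,-0.012,0.005,0]]';  python3 - <<'E'
from h import *
s=snap("wrist"); cv2.imwrite("pics/w30.png",cv2.resize(s["img"],None,fx=1.5,fy=1.5)); np.save("w30.npy",s,allow_pickle=True)
E
```

```text
clock: 32.02
tool_pos: [0.457, 0.2485, 0.2075]
orientation: [179.4, -0.3, -76.0]
force: [0.4, 0.1, 0.4]
opening: 0.044
```

View pics/w30.png

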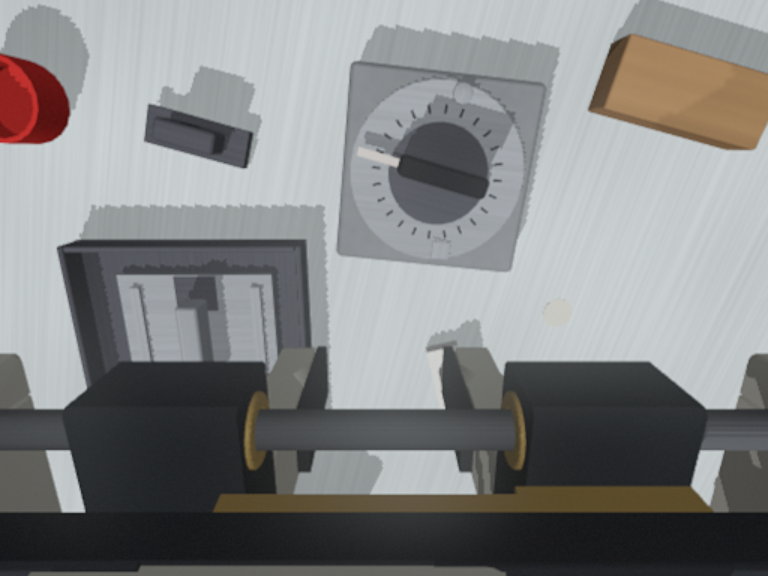

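Run:
```python
from h import *
s=np.load("w30.npy",allow_pickle=True).item()
crop(s,220,35,370,185,"w30d",5)
crop(s,90,35,180,120,"w30i",7)
```

```text
(no output)
```

View pics/w30d.png

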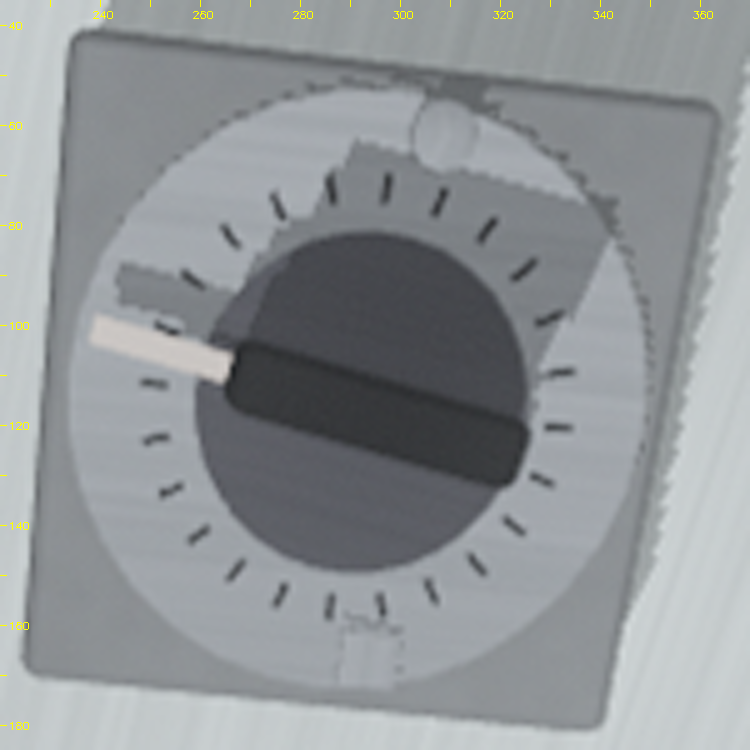

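View pics/w30i.png

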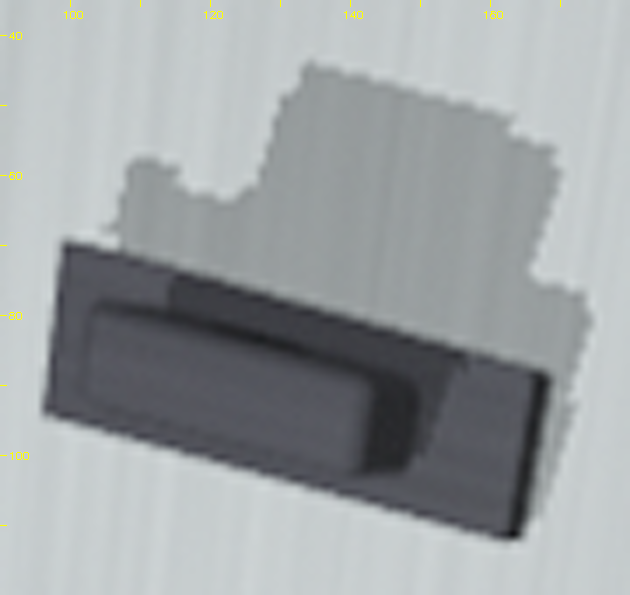

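Run:
```python
from h import *
s=np.load("w30.npy",allow_pickle=True).item()
g=lambda a,b,z: ray(s,(a/5+220,b/5+35),z)
H=[g(a,b,.03) for a,b in [(80,32),(715,105),(600,727),(27,668)]]
print("housing",np.round(H,4),np.mean(H,0))
for z in (.032,.035,.040): print("disc",z,g(361,402,z))
b=[g(a,bb,.074) for a,bb in [(250,345),(528,430),(510,487),(230,405)]]; print("bar",np.round(b,4),np.mean(b,0))
for z in (.030,.034): print("stud",z,g(443,135,z),"plate",g(370,657,z))
print("tip",g(93,330,.040), "ptr base",g(230,365,.040))
p=lambda a,bb:ray(s,(a/7+90,bb/7+35),.012)
I=[p(65,242),p(548,372),p(518,537),p(45,412)];print("ins",np.round(I,4),np.mean(I,0))
```

```text
housing [[0.508  0.1213 0.03  ]
 [0.3756 0.1024 0.03  ]
 [0.3557 0.2367 0.03  ]
 [0.4901 0.2552 0.03  ]] [0.4323669  0.17891178 0.03      ]
disc 0.032 [0.43143228 0.17859321 0.032     ]
disc 0.035 [0.43183301 0.17853125 0.035     ]
disc 0.04 [0.43250089 0.17842799 0.04      ]
bar [[0.4606 0.1727 0.074 ]
 [0.404  0.175  0.074 ]
 [0.4041 0.1863 0.074 ]
 [0.4615 0.1844 0.074 ]] [0.43254054 0.1795705  0.074     ]
stud 0.03 [0.42943415 0.12189939 0.03      ] plate [0.41324024 0.23353329 0.03      ]
stud 0.034 [0.42998843 0.12247132 0.034     ] plate [0.41398135 0.23281733 0.034     ]
tip [0.49175391 0.17789971 0.04      ] ptr base [0.46178255 0.17780807 0.04      ]
ins [[0.6505 0.1832 0.012 ]
 [0.5732 0.1841 0.012 ]
 [0.5739 0.2108 0.012 ]
 [0.6512 0.2098 0.012 ]] [0.61221029 0.1969895  0.012     ]
```

```bash
python3 -c "
from plant import ctrl;print(ctrl.get_obs()['joint_pos'])"; python3 plan.py .4324 .1789 .15 180 0 -1.5
```

```text
[ 50.07827153   6.68004083 -18.71734617  -0.11440181 -65.23148853
 -36.0149851 ]
t=32.08 at [0.4574 0.2488 0.2074] [179.43  -0.29 -75.98] F [-0.1 -0.2 -0.2] op 0.0438
rows [0.0615, 0.0406, 0.0581, 0.0117, 0.0022, -1.3] turn deg 74.5
```

```bash
python3 -m handwheel '[[0.0615,0.0406,0.058,0.0117,0.002,-1.3],[0.0615,0.0406,0.058,0.0117,0.002,-1.3],[0.0615,0.0406,0.058,0.0117,0.002,-1.3],[0.0615,0.0406,0.058,0.0117,0.002,-1.3],[0.0615,0.0406,0.058,0.0117,0.002,-1.3],[0.0615,0.0406,0.058,0.0117,0.002,-1.3],[0.0615,0.0406,0.058,0.0117,0.002,-1.3],[0.0615,0.0406,0.058,0.0117,0.002,-1.3]]'; python3 plan.py .4324 .1789 .037 180 0 -1.5
```

```text
clock: 33.08
tool_pos: [0.4326, 0.179, 0.1498]
orientation: [180.0, 0.0, -1.6]
force: [-0.5, 0.3, -0.3]
opening: 0.0438
t=33.08 at [0.4326 0.179  0.1498] [ 1.7996e+02  5.0000e-02 -1.5800e+00] F [-0.5  0.3 -0.3] op 0.0438
rows [-0.0001, 0.0, 0.1128, 0.0006, 0.0009, -0.0013] turn deg 0.1
```

```bash
python3 -m handwheel '[[0,0,0.05,0,0,0],[0,0,0.08,0,0,0],[0,0,0.1,0,0,0],[0,0,0.112,0,0,0],[0,0,0.112,0,0,0]]'
python3 - <<'E'
from h import *
s=snap("scene"); crop(s,280,170,400,270,"c31",6)
E
```

```text
clock: 33.7
tool_pos: [0.432, 0.1785, 0.0378]
orientation: [179.9, 0.1, -1.6]
force: [-0.1, -0.9, 0.3]
opening: 0.0438
```

View pics/c31.png

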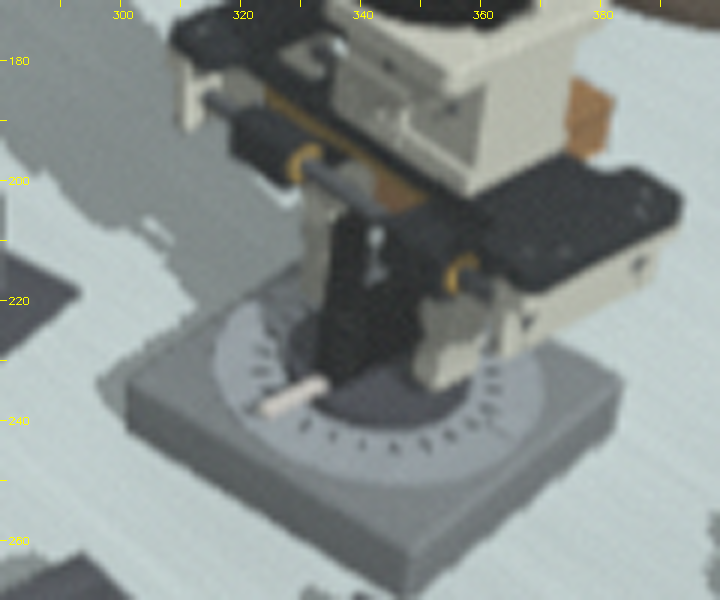

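```bash
python3 -m handwheel '[[0,0,0,0,0,0],[0,0,0,0,0,0],[0,0,0,0,0,0],[0,0,0,0,0,0],[0,0,0,0,0,0],[0,0,0,0,0,0]]' 1; python3 -m handwheel '[[0,0,0,0,0,0.15],[0,0,0,0,0,0.3],[0,0,0,0,0,0.45],[0,0,0,0,0,0.6],[0,0,0,0,0,0.75],[0,0,0,0,0,0.8],[0,0,0,0,0,0.8]]'; python3 plan.py .4322 .1786 .0378 180 0 -93
```

```text
clock: 34.5
tool_pos: [0.4322, 0.1778, 0.0389]
orientation: [180.0, -0.0, -1.5]
force: [2.1, -6.5, 4.5]
opening: 0.014
clock: 35.38
tool_pos: [0.4326, 0.1786, 0.0389]
orientation: [-179.9, -0.0, -47.3]
force: [2.2, -2.8, 3.2]
opening: 0.0138
t=35.38 at [0.4326 0.1786 0.0389] [-1.7995e+02 -1.0000e-02 -4.7310e+01] F [ 2.2 -2.8  3.2] op 0.0138
rows [-0.0002, 0.0003, 0.0011, -0.001, 0.0002, 0.7974] turn deg 45.7
```

```bash
python3 -m handwheel '[[0,0,0,0,0,0.15],[0,0,0,0,0,0.3],[0,0,0,0,0,0.45],[0,0,0,0,0,0.6],[0,0,0,0,0,0.75],[0,0,0,0,0,0.797],[0,0,0,0,0,0.797],[0,0,0,0,0,0.797]]'; python3 -m handwheel '[[0,0,0,0,0,0],[0,0,0,0,0,0],[0,0,0,0,0,0],[0,0,0,0,0,0],[0,0,0,0,0,0]]' 0;  python3 -m handwheel '[[0,0,-0.05,0,0,0],[0,0,-0.1,0,0,0],[0,0,-0.15,0,0,0],[0,0,-0.17,0,0,0]]'; python3 plan.py .46 .27 .22 180 0 -93
python3 - <<'E'
from h import *
s=snap("scene"); crop(s,280,170,400,270,"c32",6)
E
```

```text
clock: 36.38
tool_pos: [0.4334, 0.179, 0.039]
orientation: [-179.9, 0.1, -92.9]
force: [7.0, -3.8, -1.6]
opening: 0.0138
clock: 37.0
tool_pos: [0.4321, 0.1787, 0.0386]
orientation: [-180.0, 0.0, -93.0]
force: [0.8, 0.3, 0.3]
opening: 0.0434
clock: 37.5
tool_pos: [0.4331, 0.1794, 0.2119]
orientation: [-179.8, 0.2, -93.0]
force: [0.1, -0.0, -0.5]
opening: 0.0438
t=37.50 at [0.4331 0.1794 0.2119] [-179.79    0.22  -92.98] F [ 0.1 -0.  -0.5] op 0.0438
rows [-0.0919, -0.0221, -0.0077, -0.0037, 0.0038, 0.0003] turn deg 0.3
```

View pics/c32.png

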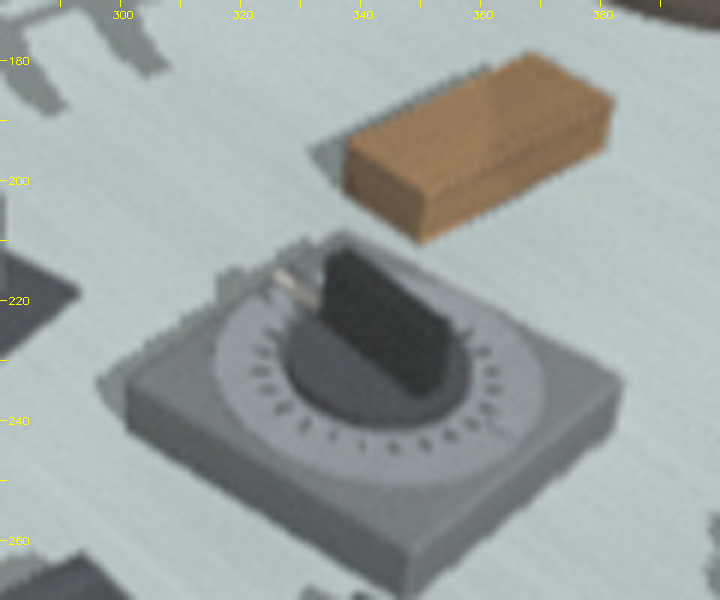

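```bash
python3 -m handwheel '[[-0.06,0.01,0,0,0,-0.15],[-0.1,0.01,0,0,0,-0.3],[-0.1,0.01,0,0,0,-0.3],[-0.1,0.01,0,0,0,-0.3]]';  python3 - <<'E'
from h import *
s=snap("wrist"); cv2.imwrite("pics/w33.png",cv2.resize(s["img"],None,fx=1.5,fy=1.5)); np.save("w33.npy",s,allow_pickle=True)
E
```

```text
clock: 38.05
tool_pos: [0.427, 0.2786, 0.2079]
orientation: [179.9, -0.0, -75.9]
force: [-0.4, -0.2, 0.4]
opening: 0.0435
```

View pics/w33.png

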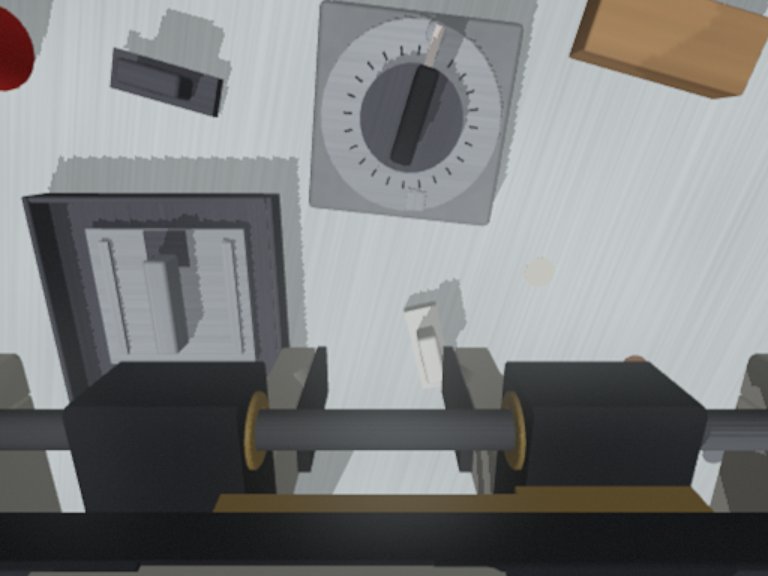

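Run:
```python
from h import *
s=np.load("w33.npy",allow_pickle=True).item()
crop(s,255,5,345,75,"w33d",8)
crop(s,65,20,160,85,"w33i",8)
```

```text
(no output)
```

View pics/w33d.png

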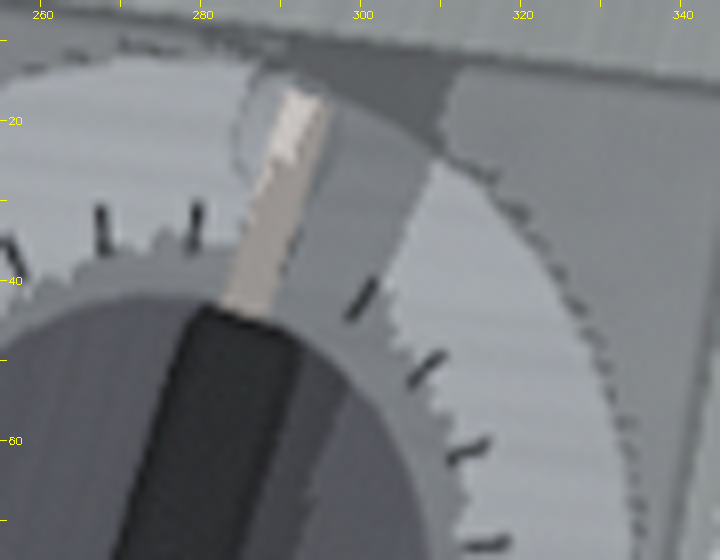

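View pics/w33i.png

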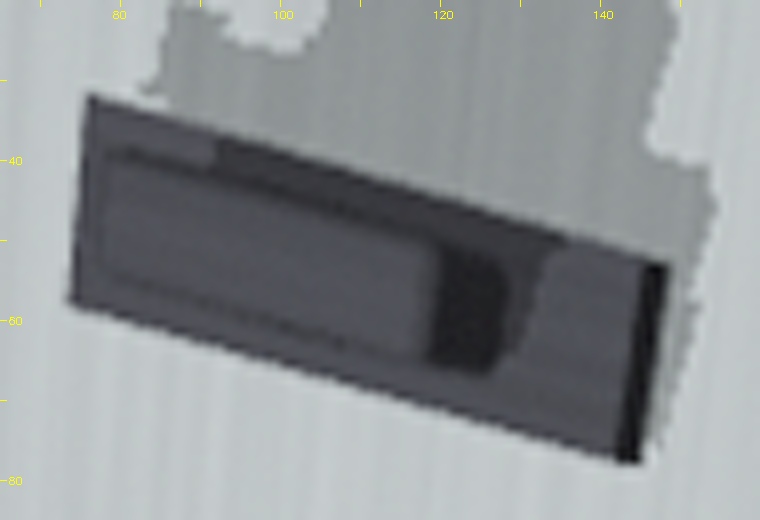

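Run:
```python
from h import *
s=np.load("w33.npy",allow_pickle=True).item()
g=lambda a,b,z: ray(s,(a/8+255,b/8+5),z)
print("tip",g(307,97,.04),"stud",g(286,118,.033)); print(g(240,310,.04),"base")
p=lambda a,bb:ray(s,(a/8+65,bb/8+20),.012)
I=[p(90,95),p(668,263),p(640,462),p(70,303)];print("ins",np.round(I,4),np.mean(I,0))
```

```text
tip [0.42883915 0.11929559 0.04      ] stud [0.43037939 0.12049649 0.033     ]
[0.43036844 0.14415855 0.04      ] base
ins [[0.6502 0.1831 0.012 ]
 [0.5719 0.1848 0.012 ]
 [0.5721 0.2112 0.012 ]
 [0.6511 0.2099 0.012 ]] [0.61133696 0.19726798 0.012     ]
```

```bash
python3 plan.py .56 .06 .27 180 0 -76.7
```

```text
t=38.10 at [0.4271 0.2783 0.2082] [ 1.7997e+02 -1.0000e-02 -7.5880e+01] F [-0.4 -0.6 -0.5] op 0.0437
rows [0.2441, -0.0756, -0.0618, 0.0006, -0.0001, 0.0143] turn deg 0.8
```

```bash
python3 -m handwheel '[[0.244,-0.076,-0.062,0,0,0.014],[0.244,-0.076,-0.062,0,0,0.014],[0.244,-0.076,-0.062,0,0,0.014],[0.244,-0.076,-0.062,0,0,0.014],[0.244,-0.076,-0.062,0,0,0.014],[0.244,-0.076,-0.062,0,0,0.014],[0.244,-0.076,-0.062,0,0,0.014]]' -1;  python3 - <<'E'
from h import *
s=snap("wrist"); cv2.imwrite("pics/w34.png",cv2.resize(s["img"],None,fx=1.5,fy=1.5)); np.save("w34.npy",s,allow_pickle=True)
crop(s,120,30,290,200,"w34n",4)
E
```

```text
clock: 38.98
tool_pos: [0.5601, 0.0614, 0.2702]
orientation: [180.0, 0.0, -76.6]
force: [0.5, 0.1, 0.2]
opening: 0.0875
```

View pics/w34.png

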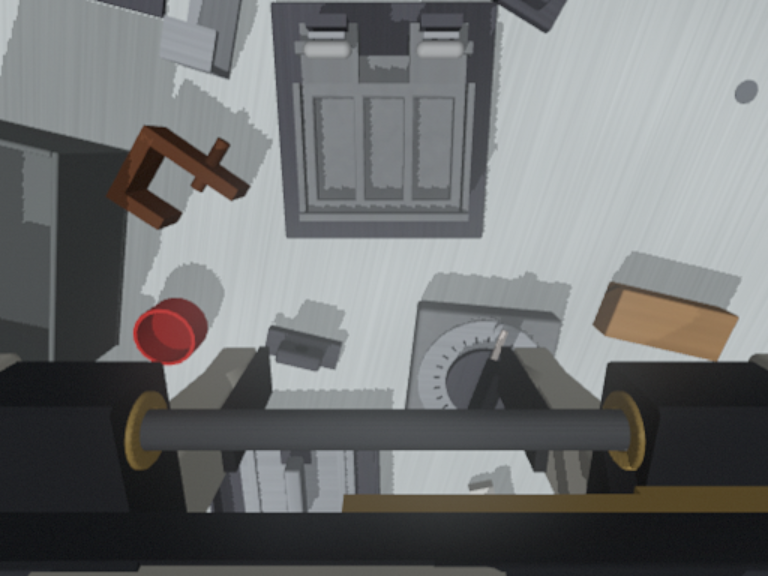

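Run:
```python
from h import *
s=np.load("w34.npy",allow_pickle=True).item()
crop(s,180,0,335,165,"w34n",5)
```

```text
(no output)
```

View pics/w34n.png

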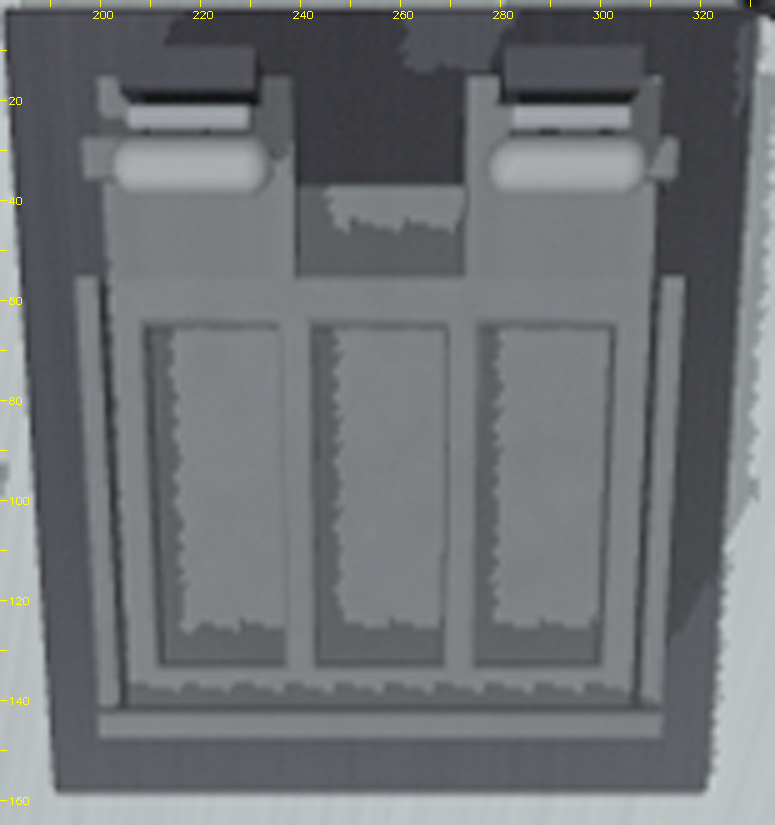

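Run:
```python
from h import *
s=np.load("w34.npy",allow_pickle=True).item()
for P in [[(142,323),(283,323),(287,666),(158,666)],[(309,323),(449,323),(446,666),(315,666)],[(475,323),(615,323),(602,666),(472,666)]]:
    Q=np.array([ray(s,(a/5+180,b/5),.05) for a,b in P]); 
    d=(Q[3]+Q[2]-Q[0]-Q[1])[:2]; l=np.linalg.norm(d)/2; wd=np.linalg.norm((Q[1]+Q[2]-Q[0]-Q[3])[:2])/2
    print(np.mean(Q,0).round(4),"len",l.round(4),"w",wd.round(4),"yaw",np.degrees(np.arctan2(d[1],d[0])).round(2))
F=[ray(s,(a/5+180,b/5),.006) for a,b in [(8,10),(752,12),(708,790),(55,790)]]; print(np.round(F,4),np.mean(F,0))
```

```text
[ 0.6161 -0.0039  0.05  ] len 0.0802 w 0.033 yaw 103.23
[ 0.5776 -0.013   0.05  ] len 0.0802 w 0.0331 yaw 103.59
[ 0.5392 -0.0221  0.05  ] len 0.0802 w 0.033 yaw 103.77
[[ 0.6945 -0.1048  0.006 ]
 [ 0.514  -0.1471  0.006 ]
 [ 0.467   0.0434  0.006 ]
 [ 0.6501  0.0868  0.006 ]] [ 0.58140685 -0.03044384  0.006     ]
```

```bash
python3 plan.py .6125 .197 .10 180 0 -91
```

```text
t=39.02 at [0.5601 0.0617 0.2703] [ 1.7999e+02  4.0000e-02 -7.6580e+01] F [-0.7  0.2  0.1] op 0.0878
rows [-0.1193, -0.0824, 0.1703, 0.0003, 0.0006, 0.2517] turn deg 14.4
```

```bash
python3 -m handwheel '[[-0.119,-0.082,0.05,0,0,0.252],[-0.119,-0.082,0.1,0,0,0.252],[-0.119,-0.082,0.17,0,0,0.252],[-0.119,-0.082,0.17,0,0,0.252],[-0.119,-0.082,0.17,0,0,0.252],[-0.119,-0.082,0.17,0,0,0.252]]'; python3 plan.py .6125 .197 .007 180 0 -91
python3 - <<'E'
from h import *
s=snap("wrist"); cv2.imwrite("pics/w35.png",cv2.resize(s["img"],None,fx=1.5,fy=1.5))
s=snap("scene"); crop(s,240,200,360,300,"c35",6)
E
```

```text
clock: 39.78
tool_pos: [0.6134, 0.1966, 0.102]
orientation: [-179.9, 0.0, -91.0]
force: [1.3, -0.2, 0.9]
opening: 0.0876
t=39.77 at [0.6134 0.1966 0.102 ] [-1.7992e+02  3.0000e-02 -9.0960e+01] F [ 1.3 -0.2  0.9] op 0.0876
rows [-0.0003, 0.001, 0.095, -0.0014, 0.0006, 0.0007] turn deg 0.1
```

View pics/w35.png

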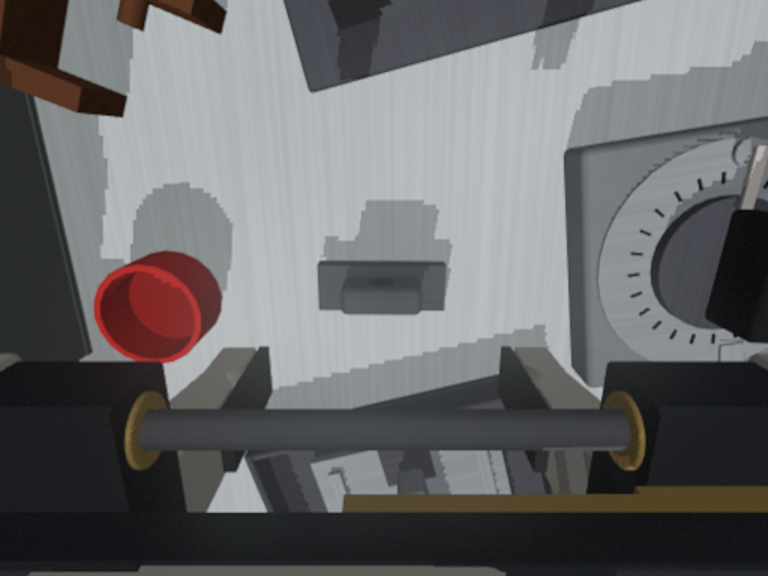

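View pics/c35.png

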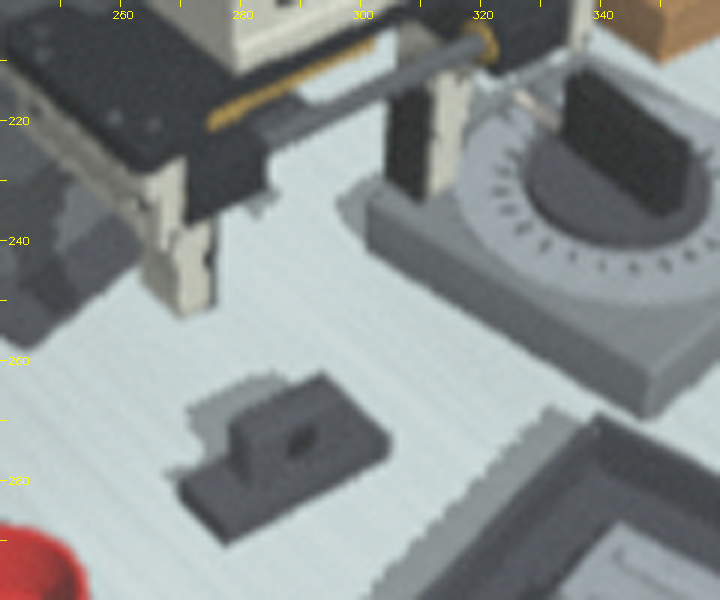

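```bash
python3 -m handwheel '[[0,0.001,0.04,0,0,0],[0,0.001,0.07,0,0,0],[0,0.001,0.09,0,0,0],[0,0.001,0.095,0,0,0],[0,0.001,0.095,0,0,0]]'; python3 -m handwheel '[[0,0,0,0,0,0],[0,0,0,0,0,0],[0,0,0,0,0,0],[0,0,0,0,0,0],[0,0,0,0,0,0],[0,0,0,0,0,0],[0,0,0,0,0,0]]' 1
python3 - <<'E'
from h import *
s=snap("wrist"); cv2.imwrite("pics/w36.png",cv2.resize(s["img"],None,fx=1.5,fy=1.5))
s=snap("scene"); crop(s,240,200,360,300,"c36",6)
E
```

```text
clock: 40.5
tool_pos: [0.613, 0.1961, 0.0071]
orientation: [-179.9, 0.1, -91.1]
force: [-0.5, 0.4, -0.8]
opening: 0.0877
clock: 41.38
tool_pos: [0.6124, 0.1961, 0.0057]
orientation: [-180.0, 0.0, -91.0]
force: [1.0, 0.1, 1.2]
opening: 0.0436
```

View pics/w36.png

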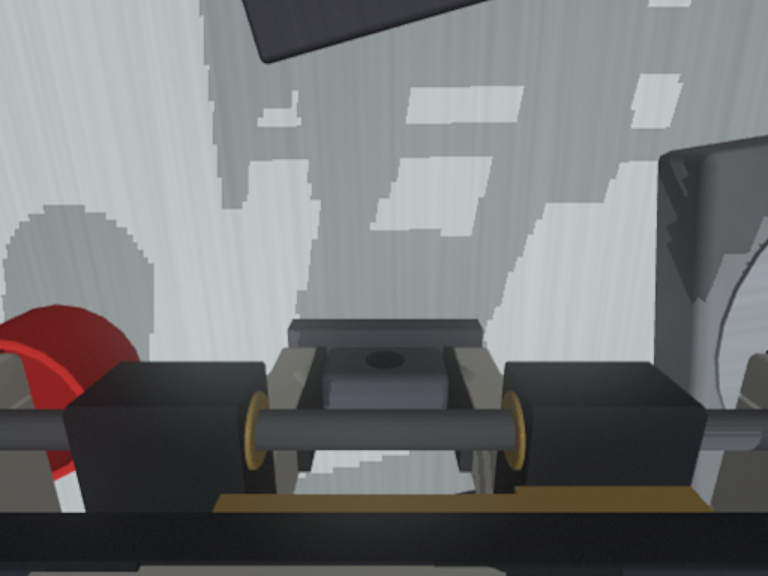

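View pics/c36.png

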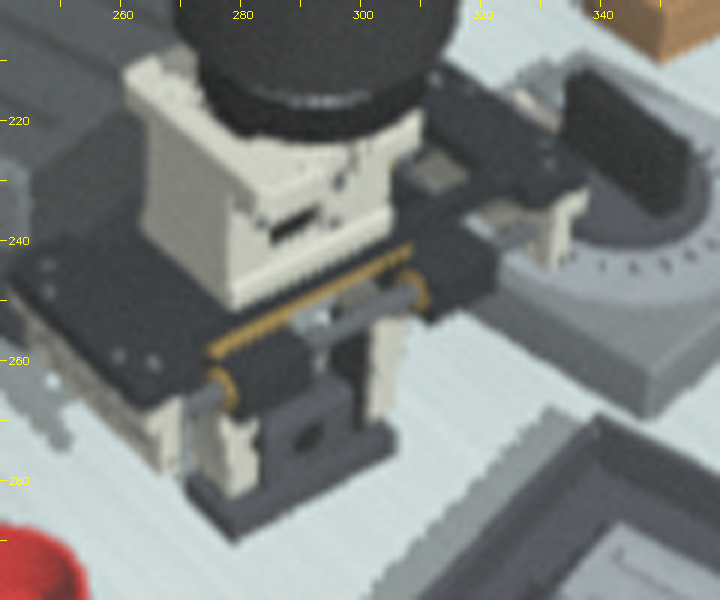

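```bash
cat > chk.py <<'E'
from h import *
from scipy.spatial.transform import Rotation as Ro
import sys
# predicted image rows of foot +x face edges for insert offset dx in tool x (foot bottom at e below TCP)
eb=float(sys.argv[1])
o=ctrl.get_obs();p=o["tool_pos"];R=Ro.from_euler('xyz',o["orientation"],degrees=True)
s=snap("wrist")
for dx in (-.003,-.002,-.001,0,.001,.002,.003):
  print(dx,[(proj(s,p+R.apply([x+dx,y,e]))*1.5).round(0)[0].tolist() for x,y,e in [(.014,-.038,eb),(.014,.038,eb),(.014,-.038,eb-.012),(.014,.038,eb-.012),(.008,-.022,eb-.038),(.008,.022,eb-.038)]])
crop(s,150,190,350,270,sys.argv[2],4)
E
python3 chk.py .0057 w37
```

```text
-0.003 [[290.0, 323.0], [475.0, 323.0], [284.0, 334.0], [481.0, 334.0], [316.0, 382.0], [447.0, 382.0]]
-0.002 [[290.0, 321.0], [475.0, 321.0], [283.0, 332.0], [481.0, 332.0], [316.0, 379.0], [448.0, 379.0]]
-0.001 [[289.0, 318.0], [475.0, 318.0], [283.0, 330.0], [481.0, 330.0], [316.0, 376.0], [448.0, 376.0]]
0 [[289.0, 316.0], [475.0, 316.0], [283.0, 327.0], [481.0, 327.0], [316.0, 374.0], [448.0, 374.0]]
0.001 [[289.0, 314.0], [475.0, 314.0], [283.0, 325.0], [481.0, 325.0], [316.0, 371.0], [448.0, 371.0]]
0.002 [[289.0, 311.0], [476.0, 311.0], [283.0, 322.0], [482.0, 322.0], [316.0, 368.0], [448.0, 368.0]]
0.003 [[289.0, 309.0], [476.0, 309.0], [283.0, 320.0], [482.0, 320.0], [315.0, 366.0], [448.0, 365.0]]
```

View pics/w37.png

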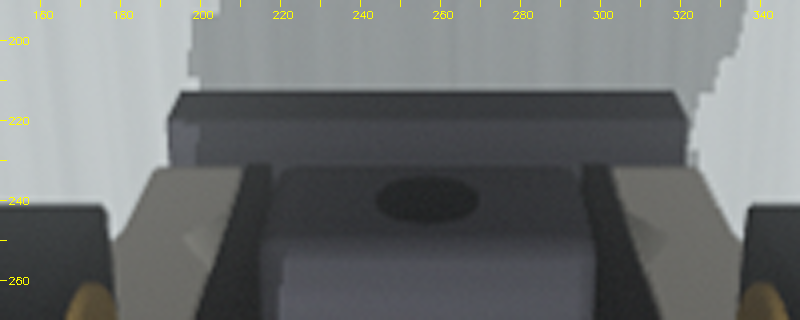

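```bash
python3 -m handwheel '[[0,0,-0.05,0,0,0],[0,0,-0.1,0,0,0],[0,0,-0.15,0,0,0],[0,0,-0.15,0,0,0]]'; python3 plan.py .6170 -.0038 .15 180 0 -166.5
```

```text
clock: 42.02
tool_pos: [0.6139, 0.1968, 0.1601]
orientation: [-179.6, 0.2, -91.0]
force: [0.6, -0.5, -2.7]
opening: 0.0442
t=42.02 at [0.6139 0.1968 0.1601] [-179.65    0.23  -91.04] F [ 0.6 -0.5 -2.7] op 0.0442
rows [0.2006, -0.0066, 0.0093, -0.0026, 0.0075, 1.3171] turn deg 75.5
```

```bash
python3 -m handwheel '[[0.02,0,0,0,0,0.16],[0.05,0,0,0,0,0.34],[0.08,-0.003,0.005,0,0.005,0.52],[0.11,-0.004,0.005,0,0.006,0.7],[0.14,-0.005,0.009,0,0.006,0.88],[0.17,-0.006,0.009,0,0.007,1.05],[0.19,-0.0066,0.009,0,0.007,1.22],[0.2,-0.0066,0.009,-0.002,0.007,1.317]]';python3 -m handwheel '[[0,0,0,0,0,0],[0,0,0,0,0,0]]'; python3 plan.py .6170 -.0038 .15 180 0 -166.5
python3 - <<'E'
from h import *
s=snap("wrist"); cv2.imwrite("pics/w38.png",cv2.resize(s["img"],None,fx=1.5,fy=1.5));np.save("w38.npy",s,allow_pickle=True)
E
```

```text
clock: 43.02
tool_pos: [0.6136, -0.0055, 0.1448]
orientation: [-179.9, -0.5, -166.8]
force: [-0.2, 0.2, -2.6]
opening: 0.0438
clock: 43.28
tool_pos: [0.6145, -0.004, 0.1457]
orientation: [-179.9, -0.4, -166.4]
force: [0.5, -0.8, -2.5]
opening: 0.0437
t=43.27 at [ 0.6145 -0.004   0.1457] [-179.89   -0.42 -166.4 ] F [ 0.5 -0.8 -2.5] op 0.0437
rows [-0.0024, -0.0004, -0.0043, -0.0019, -0.0074, 0.0018] turn deg 0.4
```

View pics/w38.png

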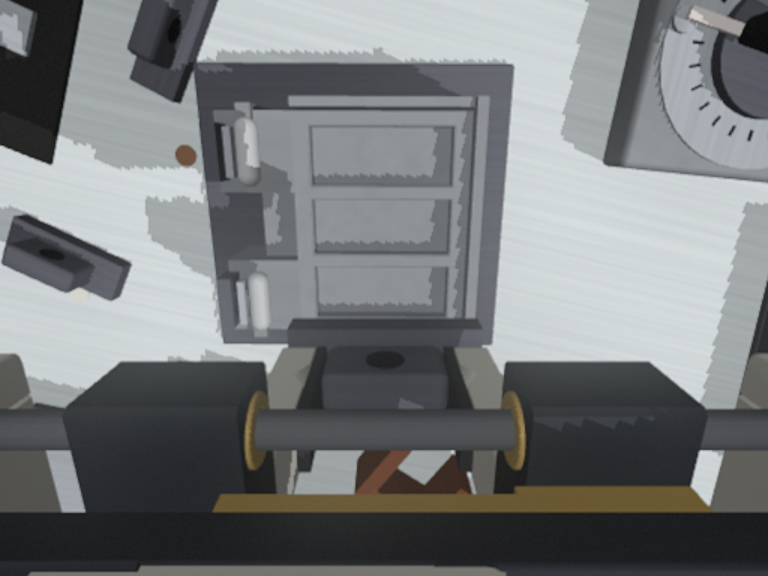

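Run:
```python
from h import *
s=np.load("w38.npy",allow_pickle=True).item()
crop(s,190,70,330,240,"w38n",5)
```

```text
(no output)
```

View pics/w38n.png

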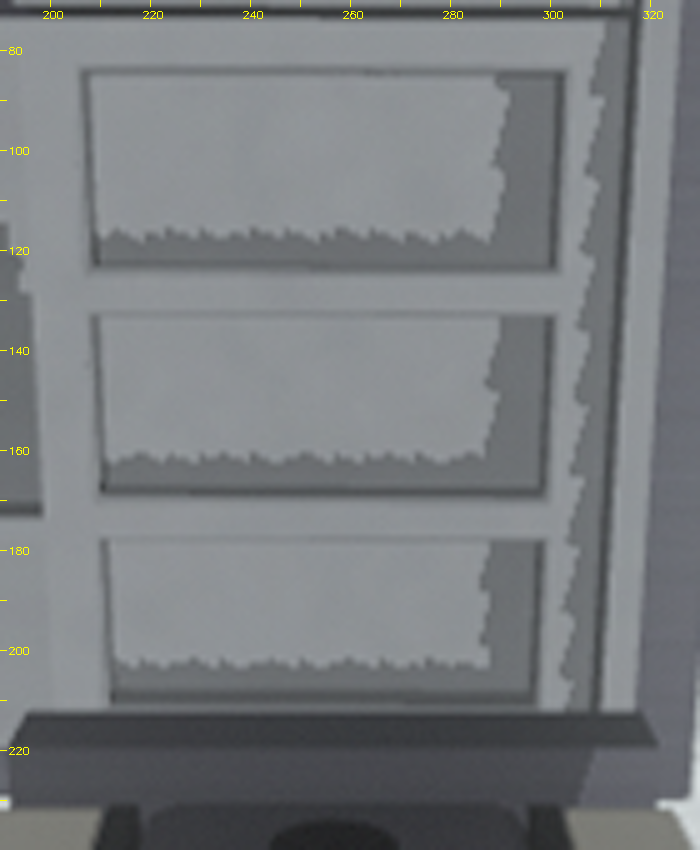

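```bash
python3 - <<'E'
from h import *
s=np.load("w38.npy",allow_pickle=True).item()
for n,P in [("P2",[(82,70),(566,70),(560,271),(90,270)]),("P1",[(92,315),(556,315),(550,497),(98,495)]),("P0",[(102,540),(547,540),(540,704),(108,702)])]:
    Q=np.array([ray(s,(a/5+190,b/5+70),.05) for a,b in P]); 
    d=(Q[1]+Q[2]-Q[0]-Q[3])[:2]; l=np.linalg.norm(d)/2; wd=np.linalg.norm((Q[3]+Q[2]-Q[0]-Q[1])[:2])/2
    print(n,np.mean(Q,0).round(4),"len",l.round(4),"w",wd.round(4),"yaw",np.degrees(np.arctan2(d[1],d[0])).round(2))
E
python3 chk.py .0057 w39
```

```text
P2 [ 0.5395 -0.0217  0.05  ] len 0.0798 w 0.0322 yaw 103.51
P1 [ 0.5779 -0.0126  0.05  ] len 0.0802 w 0.0318 yaw 103.46
P0 [ 0.6164 -0.0033  0.05  ] len 0.0801 w 0.0312 yaw 103.46
-0.003 [[288.0, 327.0], [473.0, 327.0], [282.0, 339.0], [478.0, 339.0], [314.0, 387.0], [445.0, 387.0]]
-0.002 [[288.0, 325.0], [473.0, 325.0], [282.0, 337.0], [479.0, 336.0], [314.0, 384.0], [445.0, 384.0]]
-0.001 [[288.0, 323.0], [473.0, 323.0], [282.0, 334.0], [479.0, 334.0], [314.0, 381.0], [445.0, 381.0]]
0 [[288.0, 320.0], [473.0, 320.0], [281.0, 332.0], [479.0, 332.0], [314.0, 379.0], [445.0, 379.0]]
0.001 [[288.0, 318.0], [473.0, 318.0], [281.0, 329.0], [479.0, 329.0], [314.0, 376.0], [446.0, 376.0]]
0.002 [[287.0, 316.0], [473.0, 316.0], [281.0, 327.0], [479.0, 327.0], [314.0, 373.0], [446.0, 373.0]]
0.003 [[287.0, 314.0], [474.0, 313.0], [281.0, 325.0], [479.0, 324.0], [313.0, 371.0], [446.0, 371.0]]
```

View pics/w39.png

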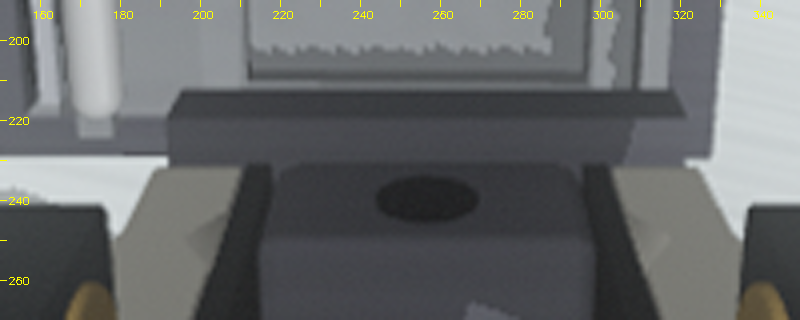

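Run:
```python
from h import *
from scipy.spatial.transform import Rotation as Ro
s=np.load("w38.npy",allow_pickle=True).item()
o=ctrl.get_obs();p=o["tool_pos"];R=Ro.from_euler('xyz',o["orientation"],degrees=True);print(p,o["orientation"])
for z,px in [(p[2]-.0057,[(182,93),(676,93)]),(p[2]+.0063,[(169,118),(686,118)])]:
    Q=[ray(s,(a/4+150,b/4+190),z) for a,b in px]
    print([ (R.inv().apply(q-p)*1000).round(1) for q in Q], np.linalg.norm(Q[0]-Q[1]))
```

```text
[ 0.61479826 -0.00369507  0.14613021] [-179.88671181   -0.38123704 -166.40609968]
[array([ 14.7, -35.9,   5.9]), array([14.7, 39.9,  5.7])] 0.07578711427196838
[array([ 15.5, -35.4,  -6.1]), array([15.5, 38.9, -6.3])] 0.07434773402417616
```

```bash
python3 plan.py .6170 -.0042 .0640 180 0 -166.5
```

```text
t=43.38 at [ 0.6148 -0.0037  0.1461] [-179.89   -0.38 -166.41] F [ 0.6  0.6 -2.1] op 0.0438
rows [-0.0026, -0.0008, 0.0821, -0.002, -0.0067, 0.0016] turn deg 0.4
```

```bash
python3 -m handwheel '[[-0.0026,-0.0008,0.03,-0.002,-0.0067,0.0016],[-0.0026,-0.0008,0.06,-0.002,-0.0067,0.0016],[-0.0026,-0.0008,0.078,-0.002,-0.0067,0.0016],[-0.0026,-0.0008,0.082,-0.002,-0.0067,0.0016],[-0.0026,-0.0008,0.082,-0.002,-0.0067,0.0016],[-0.0026,-0.0008,0.082,-0.002,-0.0067,0.0016]]'; python3 plan.py .6170 -.0042 .0640 180 0 -166.5;python3 - <<'E'
from h import *
s=snap("wrist"); np.save("w40.npy",s,allow_pickle=True); crop(s,150,150,350,270,"w40",4)
s=snap("scene"); crop(s,200,140,300,240,"c40",7)
s=snap("side"); crop(s,220,140,330,230,"s40",7)
E
```

```text
clock: 44.12
tool_pos: [0.618, -0.0043, 0.0656]
orientation: [-180.0, 0.1, -166.6]
force: [0.5, 0.5, -1.7]
opening: 0.0436
t=44.12 at [ 0.618  -0.0043  0.0656] [-1.7999e+02  1.4000e-01 -1.6657e+02] F [ 0.5  0.5 -1.7] op 0.0436
rows [0.001, 0.0004, 0.0016, -0.0002, 0.0024, -0.0013] turn deg 0.2
```

View pics/w40.png

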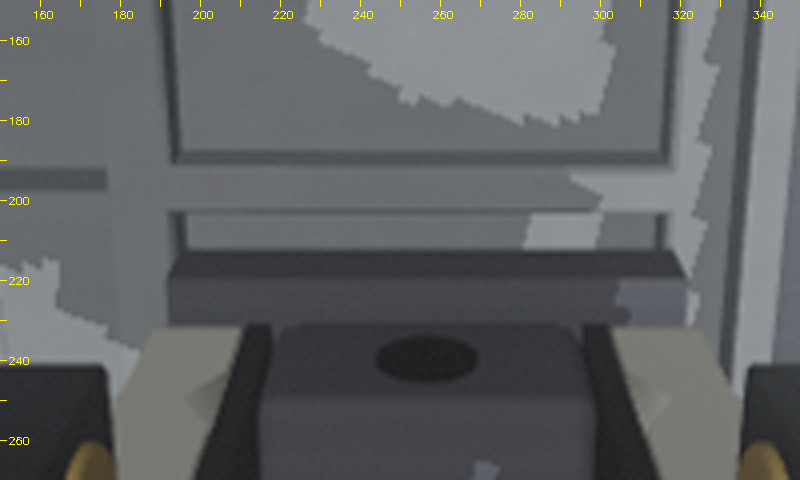

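View pics/c40.png

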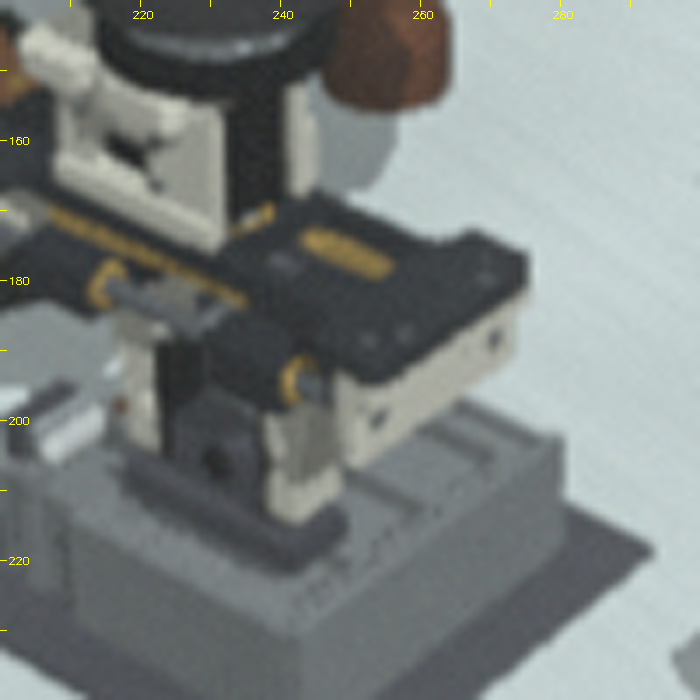

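Run:
```python
from h import *
from scipy.spatial.transform import Rotation as Ro
s=np.load("w40.npy",allow_pickle=True).item()
p=np.array([.618,-.0043,.0656]);R=Ro.from_euler('xyz',[180,0.1,-166.57],degrees=True)
f=lambda a,b,z:(R.inv().apply(ray(s,(a/4+150,b/4+150),z)-p)*1000).round(1)
print("P0 rim",f(169,212,.05),f(672,212,.05)); print("P1 rim near", f(172,166,.05),f(670,166,.05))
print("ins bot",f(182,251,.0599),f(674,251,.0599)); print("ins top",f(168,278,.0719),f(686,278,.0719))
```

```text
P0 rim [ 17.5 -39.6  15.6] [17.4 41.2 15.6]
P1 rim near [ 25.2 -38.6  15.6] [25.1 40.4 15.6]
ins bot [ 14.6 -35.8   5.7] [14.5 39.7  5.7]
ins top [ 15.1 -35.5  -6.3] [15.1 39.1 -6.3]
```

```bash
python3 -m handwheel '[[0.0005,-0.001,0.003,0,0,0],[0.0005,-0.001,0.003,0,0,0],[0.0005,-0.001,0.003,0,0,0]]'
python3 - <<'E'
from h import *
s=snap("wrist"); np.save("w41.npy",s,allow_pickle=True); crop(s,150,150,350,270,"w41",4); o=ctrl.get_obs(); print(o["tool_pos"],o["orientation"])
E
```

```text
clock: 44.65
tool_pos: [0.617, -0.0059, 0.0615]
orientation: [-180.0, 0.0, -166.6]
force: [1.0, -0.3, -2.9]
opening: 0.0437
[ 0.61706889 -0.00580143  0.06148341] [-1.79992586e+02  3.59190855e-02 -1.66608520e+02]
```

View pics/w41.png

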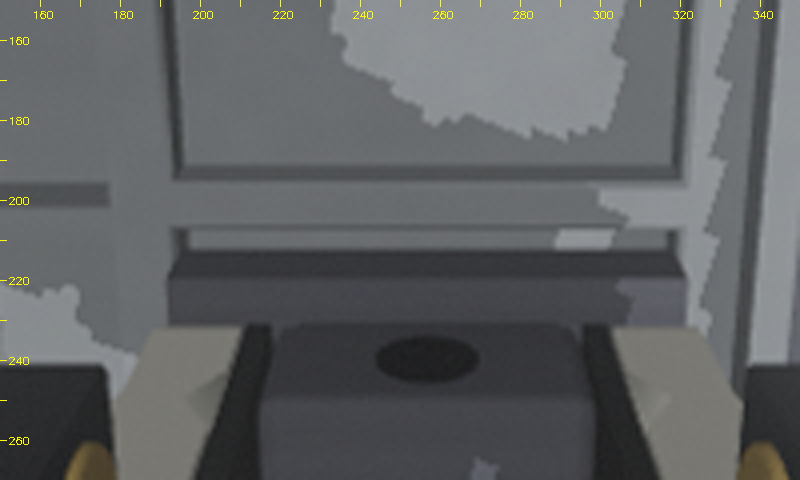

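```bash
cat > rel.py <<'E'
from h import *
from scipy.spatial.transform import Rotation as Ro
import sys
# args: npy  crop offset(u0,v0) k   rimrow L R  insrow L R  tcp(x,y,z) euler ; insert bottom = tcpz-eb
def rel(npy,p,e,rim,ins,eb=.0057,k=4,u0=150,v0=150):
    s=np.load(npy,allow_pickle=True).item();p=np.array(p);R=Ro.from_euler('xyz',e,degrees=True)
    f=lambda a,b,z:(R.inv().apply(ray(s,(a/k+u0,b/k+v0),z)-p)*1000)
    r=[f(rim[1],rim[0],.05),f(rim[2],rim[0],.05)]; i=[f(ins[1],ins[0],p[2]-eb),f(ins[2],ins[0],p[2]-eb)]
    r=np.array(r);i=np.array(i); print("rim",r.round(1).tolist(),"ins",i.round(1).tolist())
    print("need dx %.1f dy %.1f mm; lens"%((r.mean(0)[0]-16)-(i.mean(0)[0]-14),(r.mean(0)-i.mean(0))[1]),(r[1]-r[0])[1].round(1),(i[1]-i[0])[1].round(1))
E
python3 -c "
from rel import rel
rel('w41.npy',[.61707,-.0058,.0615],[180,0.04,-166.6],(228,170,683),(251,182,674))"
```

```text
rim [[16.3, -38.6, 11.5], [16.2, 42.3, 11.5]] ins [[14.7, -35.7, 5.7], [14.6, 39.8, 5.7]]
need dx -0.4 dy -0.2 mm; lens 80.9 75.6
```

```bash
python3 -m handwheel '[[-0.0003,-0.0002,0.002,0,0,0],[-0.0003,-0.0002,0.004,0,0,0],[-0.0003,-0.0002,0.006,0,0,0],[-0.0003,-0.0002,0.008,0,0,0],[-0.0003,-0.0002,0.009,0,0,0]]';python3 -m handwheel '[[0,0,0.0015,0,0,0],[0,0,0.003,0,0,0],[0,0,0.004,0,0,0],[0,0,0.005,0,0,0],[0,0,0.005,0,0,0]]'
python3 - <<'E'
from h import *
s=snap("wrist"); crop(s,150,150,350,270,"w42",4)
s=snap("scene"); crop(s,200,140,300,240,"c42",7)
E
```

```text
clock: 45.32
tool_pos: [0.6173, -0.0059, 0.0523]
orientation: [-180.0, 0.0, -166.6]
force: [-1.0, 0.3, -1.9]
opening: 0.0437
clock: 45.95
tool_pos: [0.6174, -0.0059, 0.0474]
orientation: [-180.0, 0.0, -166.6]
force: [0.8, -0.4, -2.5]
opening: 0.044
```

View pics/w42.png

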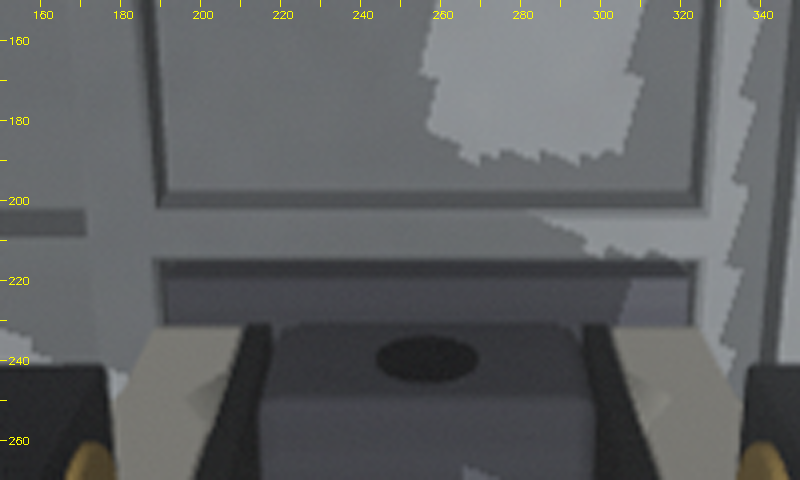

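View pics/c42.png

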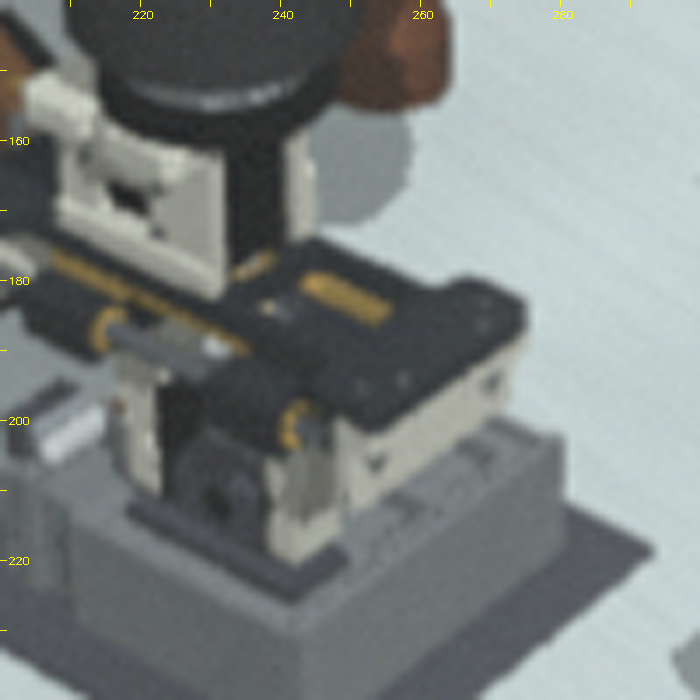

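```bash
python3 -m handwheel '[[0,0,0.001,0,0,0],[0,0,0.0015,0,0,0],[0,0,0.0015,0,0,0]]'; python3 -m handwheel '[[0,0,0,0,0,0],[0,0,0,0,0,0],[0,0,0,0,0,0]]' -0.27;  python3 -m handwheel '[[0,0,-0.03,0,0,0],[0,0,-0.07,0,0,0],[0,0,-0.12,0,0,0],[0,0,-0.16,0,0,0],[0,0,-0.16,0,0,0]]'
python3 - <<'E'
from h import *
s=snap("wrist"); np.save("w43.npy",s,allow_pickle=True); cv2.imwrite("pics/w43.png",cv2.resize(s["img"],None,fx=1.5,fy=1.5))
s=snap("scene"); crop(s,150,140,290,260,"c43",5)
E
```

```text
clock: 46.42
tool_pos: [0.6174, -0.0059, 0.0459]
orientation: [-180.0, 0.0, -166.6]
force: [0.1, 1.3, -1.9]
opening: 0.0439
clock: 46.8
tool_pos: [0.6176, -0.0059, 0.0462]
orientation: [-180.0, 0.1, -166.6]
force: [0.7, 0.3, 0.3]
opening: 0.0556
clock: 47.42
tool_pos: [0.6194, -0.0057, 0.2103]
orientation: [-180.0, 0.5, -166.6]
force: [-0.3, 0.6, -0.9]
opening: 0.0557
```

View pics/w43.png

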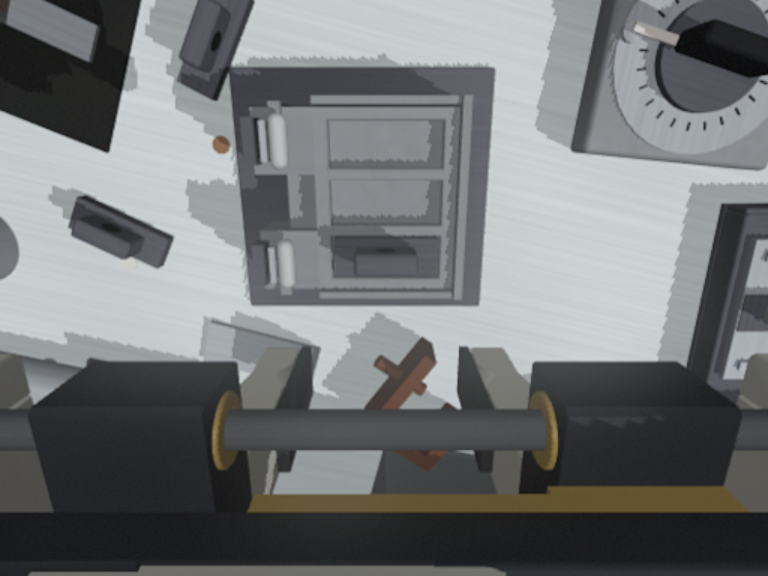

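View pics/c43.png

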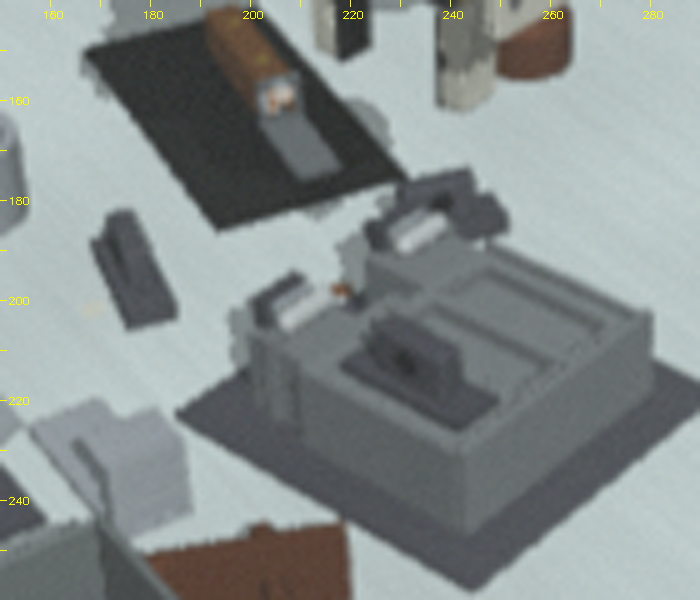

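Run:
```python
from h import *
s=np.load("w43.npy",allow_pickle=True).item()
crop(s,40,125,125,185,"w43c",8)
crop(s,110,0,180,75,"w43b",8)
```

```text
(no output)
```

View pics/w43c.png

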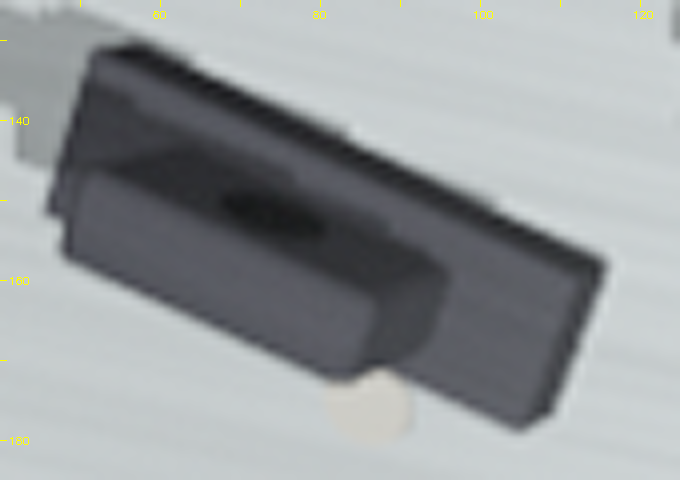

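View pics/w43b.png

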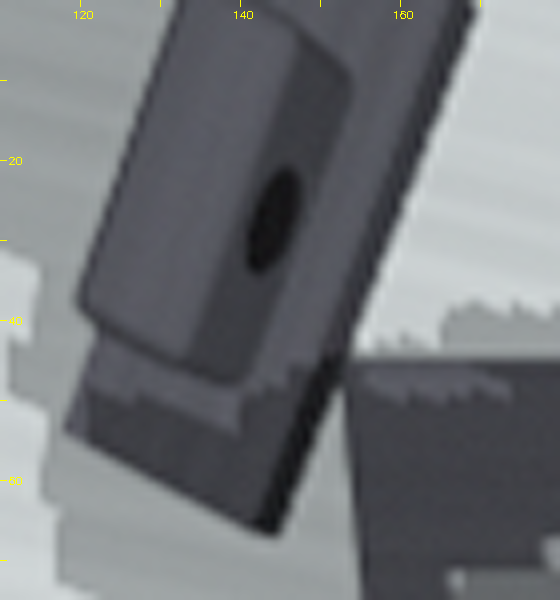

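```bash
python3 - <<'E'
from h import *
s=np.load("w43.npy",allow_pickle=True).item()
f=lambda a,b,z: ray(s,(a/8+40,b/8+125),z)
Q=[f(97,55,.012),f(583,275,.012),f(520,430,.012),f(52,210,.012)]; print(np.round(Q,4),np.mean(Q,0)); d=Q[1]-Q[0]; print(np.degrees(np.arctan2(d[1],d[0])),np.linalg.norm(d))
E
python3 plan.py .655 -.14 .22 180 0 -105
```

```text
[[ 0.6352 -0.2498  0.012 ]
 [ 0.6519 -0.1765  0.012 ]
 [ 0.6789 -0.1839  0.012 ]
 [ 0.6604 -0.2558  0.012 ]] [ 0.65659541 -0.21650875  0.012     ]
77.1672079287717 0.07515681803934754
t=47.52 at [ 0.6172 -0.0058  0.2063] [ 1.7998e+02  9.0000e-02 -1.6661e+02] F [-0.3 -1.   0.1] op 0.056
rows [-0.0057, -0.1393, -0.0138, -0.0006, 0.0016, -1.0754] turn deg 61.6
```

```bash
python3 - <<'E'
from h import *
s=np.load("w2.npy",allow_pickle=True).item()
for q in [(178,25),(130,30),(200,75),(222,40)]:
    print(q,ray(s,(q[0]/1.5,q[1]/1.5),.05).round(3),ray(s,(q[0]/1.5,q[1]/1.5),.0).round(3))
E
python3 plan.py .656 -.2175 .12 180 0 166.5
```

```text
(178, 25) [ 0.696 -0.337  0.05 ] [ 0.718 -0.345  0.   ]
(130, 30) [ 0.734 -0.326  0.05 ] [ 0.76  -0.332  0.   ]
(200, 75) [ 0.676 -0.304  0.05 ] [ 0.695 -0.307  0.   ]
(222, 40) [ 0.66  -0.333  0.05 ] [ 0.677 -0.34   0.   ]
t=47.52 at [ 0.6172 -0.0058  0.2063] [ 1.7998e+02  9.0000e-02 -1.6661e+02] F [-0.3 -1.   0.1] op 0.056
rows [0.0114, -0.215, 0.0862, 0.0007, 0.0015, 0.4692] turn deg 26.9
```

```bash
python3 -m handwheel '[[0.011,-0.06,0,0,0,0.1],[0.011,-0.12,0,0,0,0.25],[0.011,-0.18,0.03,0,0,0.4],[0.011,-0.215,0.06,0,0.0015,0.469],[0.011,-0.215,0.086,0,0.0015,0.469],[0.011,-0.215,0.086,0,0.0015,0.469],[0.011,-0.215,0.086,0,0.0015,0.469],[0.011,-0.215,0.086,0,0.0015,0.469]]' -0.45
python3 - <<'E'
from h import *
s=snap("wrist"); np.save("w44.npy",s,allow_pickle=True); cv2.imwrite("pics/w44.png",cv2.resize(s["img"],None,fx=1.5,fy=1.5))
crop(s,180,120,320,240,"w44i",5); o=ctrl.get_obs(); print(o["tool_pos"],o["orientation"],o["opening"])
E
```

```text
clock: 48.52
tool_pos: [0.6573, -0.2171, 0.1216]
orientation: [180.0, 0.1, 166.6]
force: [0.3, 0.1, 1.4]
opening: 0.0635
[ 0.65723834 -0.21703498  0.12155282] [1.79991415e+02 7.99287305e-02 1.66581166e+02] 0.06340257023831031
```

View pics/w44.png

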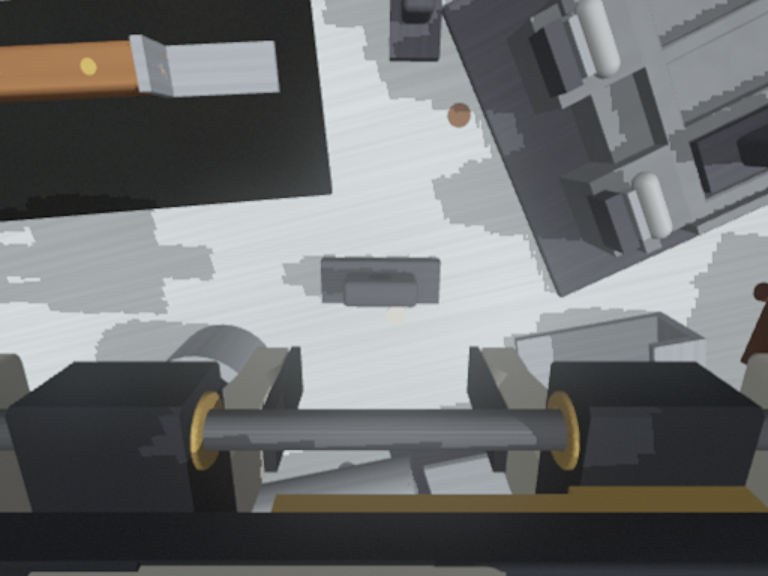

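View pics/w44i.png

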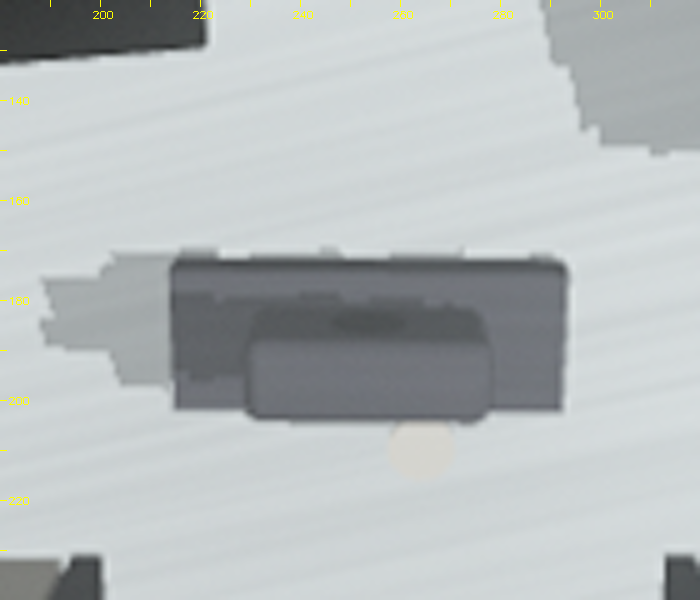

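Run:
```python
from h import *
from scipy.spatial.transform import Rotation as Ro
s=np.load("w44.npy",allow_pickle=True).item()
p=np.array([.6573,-.2171,.1216]);R=Ro.from_euler('xyz',[180,0.08,166.58],degrees=True)
f=lambda a,b,z:(R.inv().apply(ray(s,(a/5+180,b/5+120),z)-p)*1000).round(1)
for q in [(172,268,.012),(567,268,.012),(563,410,.012),(174,410,.012),(247,345,.038),(490,345,.038),(487,420,.038),(247,418,.038)]: print(q,f(*q))
```

```text
(172, 268, 0.012) [ 14.3 -38.1 109.6]
(567, 268, 0.012) [ 14.2  36.3 109.6]
(563, 410, 0.012) [-14.1  36.5 109.6]
(174, 410, 0.012) [-14.  -38.9 109.6]
(247, 345, 0.038) [  7.  -22.   83.6]
(490, 345, 0.038) [ 7.  20.1 83.6]
(487, 420, 0.038) [-6.8 19.9 83.6]
(247, 418, 0.038) [ -6.4 -22.4  83.6]
```

```bash
python3 -m handwheel '[[0,-0.002,0.05,0,0,0],[0,-0.002,0.09,0,0,0],[0,-0.002,0.105,0,0,0],[0,-0.002,0.111,0,0,0],[0,-0.002,0.111,0,0,0]]'; python3 -m handwheel '[[0,0,0,0,0,0],[0,0,0,0,0,0],[0,0,0,0,0,0],[0,0,0,0,0,0],[0,0,0,0,0,0]]' 1
python3 - <<'E'
from h import *
s=snap("wrist"); crop(s,150,190,350,270,"w45",4)
s=snap("scene"); crop(s,120,130,240,230,"c45",6)
E
```

```text
clock: 49.2
tool_pos: [0.6569, -0.2196, 0.0103]
orientation: [-180.0, 0.1, 166.5]
force: [-0.6, 0.1, 0.9]
opening: 0.0636
clock: 49.82
tool_pos: [0.6563, -0.2196, 0.0099]
orientation: [-180.0, 0.0, 166.5]
force: [-0.8, 1.2, 6.4]
opening: 0.0436
```

View pics/w45.png

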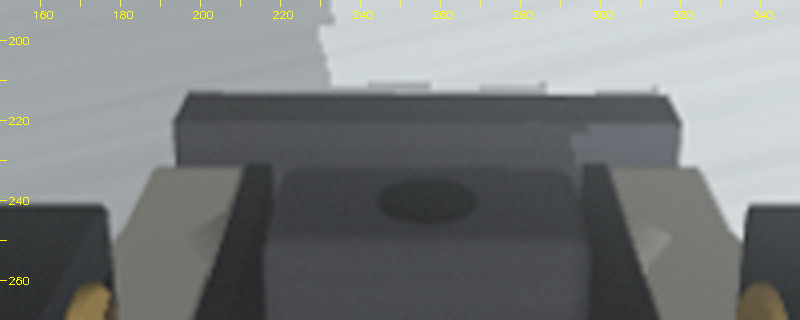

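View pics/c45.png

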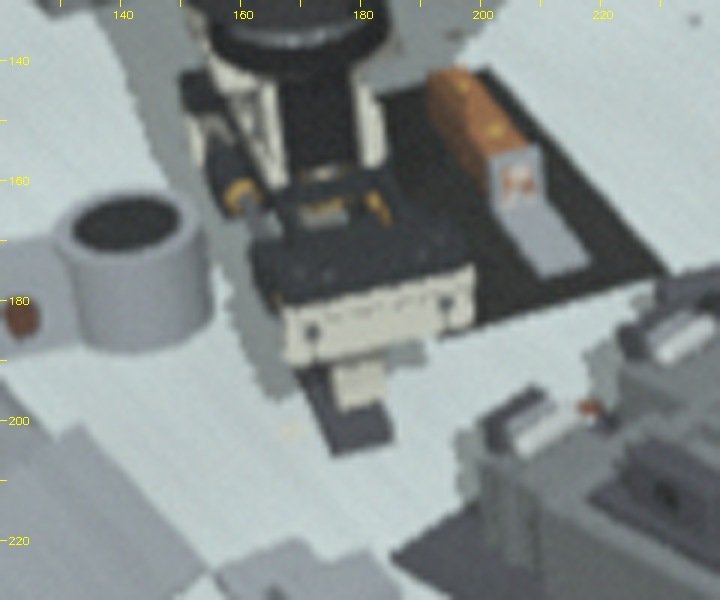

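```bash
python3 -m handwheel '[[0,0,-0.05,0,0,0],[0,0,-0.1,0,0,0],[0,0,-0.15,0,0,0],[0,0,-0.15,0,0,0]]'; python3 plan.py .5789 -.0151 .13 180 0 -166.5
```

```text
clock: 50.42
tool_pos: [0.6584, -0.22, 0.164]
orientation: [180.0, 0.4, 166.5]
force: [-0.6, 0.9, -1.8]
opening: 0.0436
t=50.42 at [ 0.6584 -0.22    0.164 ] [179.97   0.41 166.54] F [-0.6  0.9 -1.8] op 0.0436
rows [0.1253, 0.1808, 0.0332, -0.0012, 0.0071, -0.4705] turn deg 27.0
```

```bash
python3 -m handwheel '[[0.03,0.04,0,0,0.007,-0.1],[0.06,0.08,0,0,0.007,-0.2],[0.09,0.12,0,0,0.007,-0.35],[0.115,0.16,0.01,0,0.007,-0.47],[0.125,0.181,0.02,0,0.007,-0.4705],[0.125,0.181,0.033,0,0.007,-0.4705],[0.125,0.181,0.033,0,0.007,-0.4705],[0.125,0.181,0.033,0,0.007,-0.4705]]'; python3 plan.py .5789 -.0151 .07 180 0 -166.5
```

```text
clock: 51.42
tool_pos: [0.5767, -0.0152, 0.1258]
orientation: [179.9, -0.5, -166.6]
force: [-0.3, 0.4, -1.9]
opening: 0.0437
t=51.42 at [ 0.5767 -0.0152  0.1258] [ 179.91   -0.47 -166.58] F [-0.3  0.4 -1.9] op 0.0437
rows [-0.0026, -0.0005, 0.0558, 0.0016, -0.0082, -0.0014] turn deg 0.5
```

```bash
python3 -m handwheel '[[0,0,0,0,0,0],[0,0,0,0,0,0],[0,0,0,0,0,0]]'; python3 plan.py .5789 -.0151 .07 180 0 -166.5
```

```text
clock: 51.8
tool_pos: [0.5767, -0.0146, 0.1263]
orientation: [179.9, -0.4, -166.5]
force: [0.4, 0.1, -1.8]
opening: 0.0438
t=51.80 at [ 0.5767 -0.0146  0.1263] [ 179.89   -0.41 -166.55] F [ 0.4  0.1 -1.8] op 0.0438
rows [-0.0024, -0.0011, 0.0563, 0.0019, -0.0072, -0.0008] turn deg 0.4
```

```bash
python3 -m handwheel '[[-0.0024,-0.001,0.02,0.002,-0.007,0],[-0.0024,-0.001,0.04,0.002,-0.007,0],[-0.0024,-0.001,0.052,0.002,-0.007,0],[-0.0024,-0.001,0.056,0.002,-0.007,0],[-0.0024,-0.001,0.056,0.002,-0.007,0],[-0.0024,-0.001,0.056,0.002,-0.007,0]]'
python3 - <<'E'
from h import *
s=snap("wrist"); np.save("w46.npy",s,allow_pickle=True); crop(s,150,150,350,270,"w46",4); o=ctrl.get_obs(); print(o["tool_pos"],o["orientation"])
E
```

```text
clock: 52.55
tool_pos: [0.5793, -0.0147, 0.0708]
orientation: [-180.0, 0.0, -166.5]
force: [-0.2, 0.2, -1.6]
opening: 0.0441
[ 0.57924061 -0.01469175  0.07077118] [-1.79989964e+02  3.80566903e-02 -1.66520127e+02]
```

View pics/w46.png

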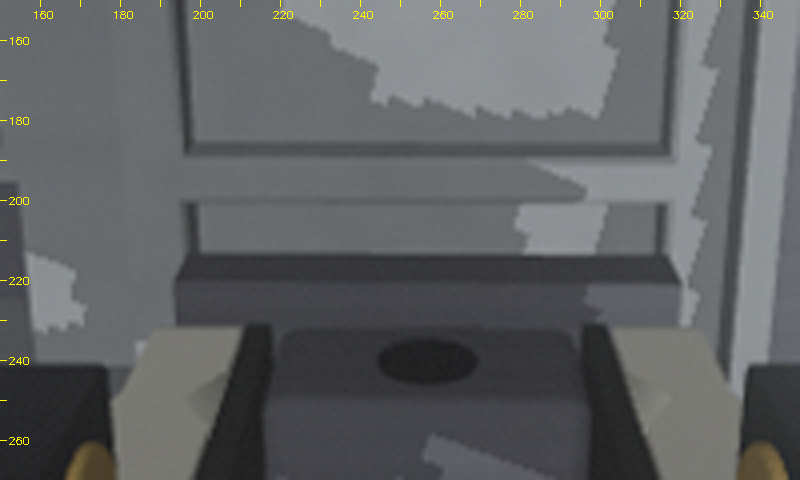

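```bash
python3 -c "
from rel import rel
rel('w46.npy',[.57924,-.0147,.0708],[180,0.04,-166.52],(200,182,673),(254,190,667),eb=.0099)"
```

```text
rim [[17.6, -38.4, 20.8], [17.6, 42.4, 20.8]] ins [[12.4, -35.4, 9.9], [12.4, 39.7, 9.9]]
need dx 3.3 dy -0.1 mm; lens 80.8 75.1
```

```bash
python3 -m handwheel '[[0.0015,0,0.003,0,0,0],[0.003,0,0.006,0,0,0],[0.003,0,0.008,0,0,0],[0.003,0,0.008,0,0,0],[0.003,0,0.008,0,0,0]]'
python3 - <<'E'
from h import *
s=snap("wrist"); np.save("w47.npy",s,allow_pickle=True); crop(s,150,150,350,270,"w47",4); o=ctrl.get_obs(); print(o["tool_pos"],o["orientation"])
s=snap("scene"); crop(s,200,160,300,240,"c47",8)
E
```

```text
clock: 53.22
tool_pos: [0.5759, -0.0155, 0.0621]
orientation: [-180.0, -0.0, -166.5]
force: [-0.3, 0.4, -1.8]
opening: 0.0441
[ 0.57594279 -0.01547958  0.0621211 ] [-1.79990635e+02 -2.41309419e-02 -1.66518674e+02]
```

View pics/w47.png

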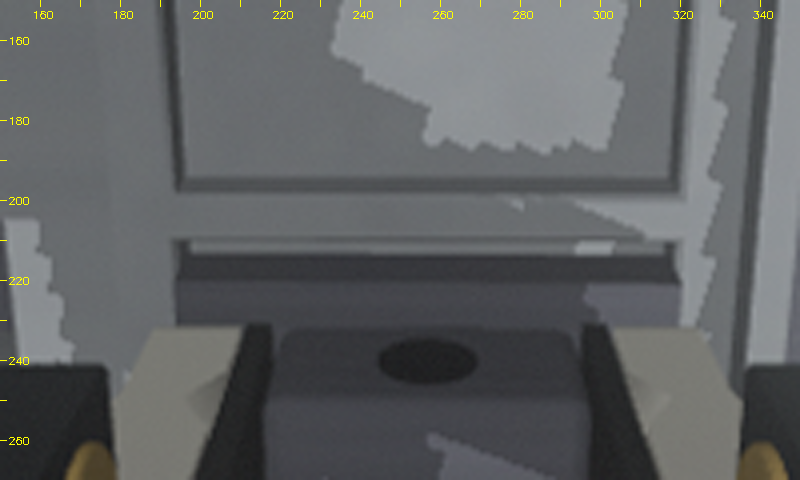

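View pics/c47.png

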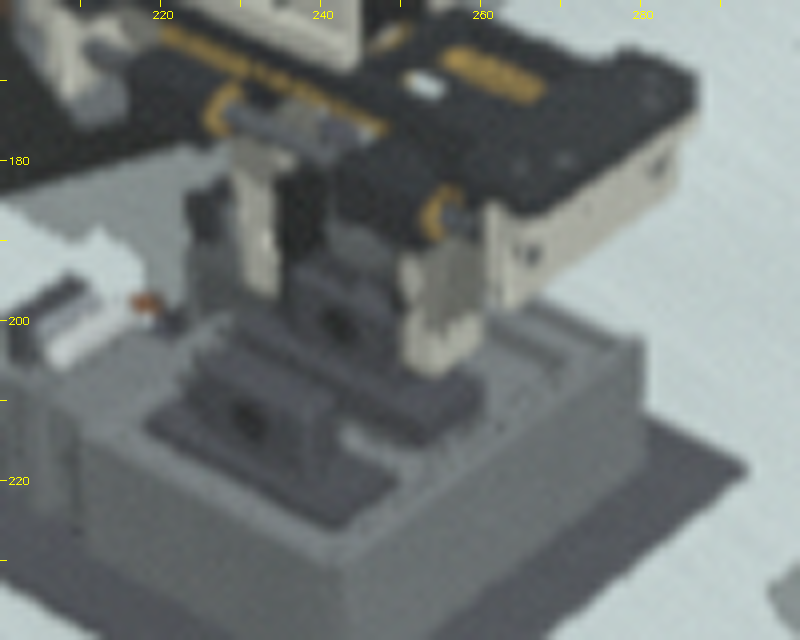

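```bash
python3 -c "
from rel import rel
rel('w47.npy',[.57594,-.01548,.0621],[180,-0.02,-166.52],(238,173,681),(254,190,667),eb=.0099)"
```

```text
rim [[14.3, -38.4, 12.1], [14.3, 42.2, 12.1]] ins [[12.4, -35.4, 9.9], [12.4, 39.7, 9.9]]
need dx -0.1 dy -0.2 mm; lens 80.6 75.1
```

```bash
python3 -m handwheel '[[0,-0.0002,0.002,0,0,0],[0,-0.0002,0.004,0,0,0],[0,-0.0002,0.006,0,0,0],[0,-0.0002,0.008,0,0,0],[0,-0.0002,0.0095,0,0,0],[0,-0.0002,0.0105,0,0,0],[0,-0.0002,0.0105,0,0,0]]'
python3 - <<'E'
from h import *
s=snap("wrist"); crop(s,150,150,350,270,"w48",4)
E
```

```text
clock: 54.2
tool_pos: [0.5759, -0.0157, 0.0515]
orientation: [-180.0, -0.0, -166.5]
force: [1.1, 0.6, -2.4]
opening: 0.0439
```

View pics/w48.png

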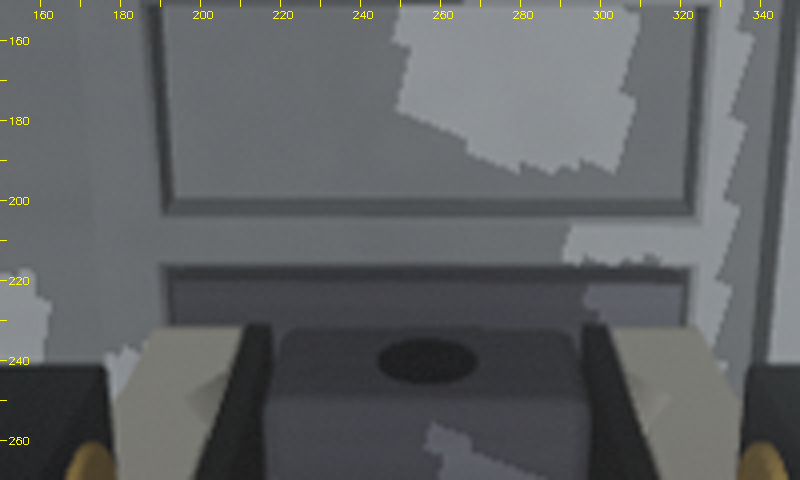

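In the pocket. Lower the last bit, release, and rise.

```bash
python3 -m handwheel '[[0,0,0.001,0,0,0],[0,0,0.0015,0,0,0],[0,0,0.0015,0,0,0]]'; python3 -m handwheel '[[0,0,0,0,0,0],[0,0,0,0,0,0],[0,0,0,0,0,0]]' -0.27;  python3 -m handwheel '[[0,0,-0.03,0,0,0],[0,0,-0.07,0,0,0],[0,0,-0.12,0,0,0],[0,0,-0.16,0,0,0],[0,0,-0.16,0,0,0]]'
python3 - <<'E'
from h import *
s=snap("wrist"); np.save("w49.npy",s,allow_pickle=True); cv2.imwrite("pics/w49.png",cv2.resize(s["img"],None,fx=1.5,fy=1.5))
s=snap("scene"); crop(s,180,140,300,240,"c49",6)
s=snap("side"); crop(s,230,150,340,250,"s49",7)
E
```

```text
clock: 54.62
tool_pos: [0.5758, -0.0157, 0.05]
orientation: [-180.0, -0.0, -166.5]
force: [-0.5, -0.0, -3.1]
opening: 0.0438
clock: 55.0
tool_pos: [0.5761, -0.0157, 0.0503]
orientation: [-180.0, -0.0, -166.5]
force: [0.2, 0.1, -0.3]
opening: 0.0553
clock: 55.62
tool_pos: [0.578, -0.0154, 0.2141]
orientation: [-180.0, 0.4, -166.5]
force: [-0.4, 0.1, -1.2]
opening: 0.0556
```

View pics/w49.png

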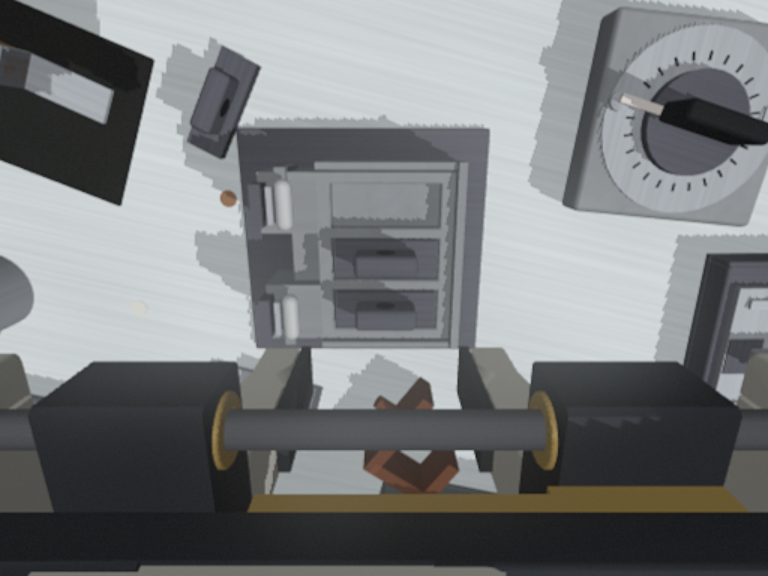

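View pics/c49.png

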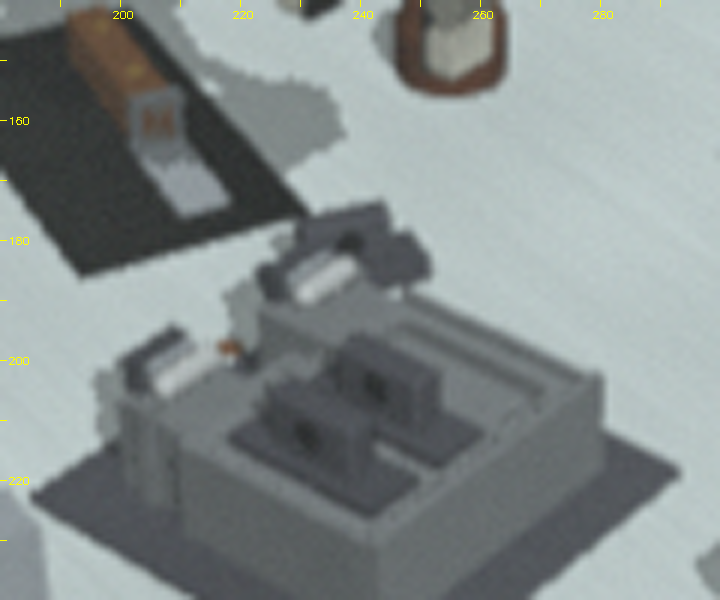

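View pics/s49.png

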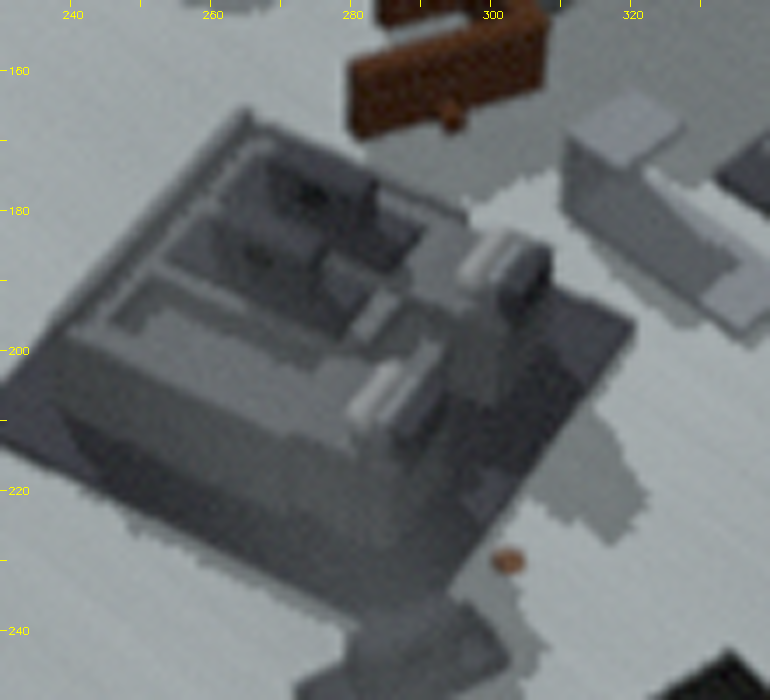

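Run:
```python
from h import *
s=np.load("w49.npy",allow_pickle=True).item()
crop(s,115,25,185,115,"w49b",8)
```

```text
(no output)
```

View pics/w49b.png

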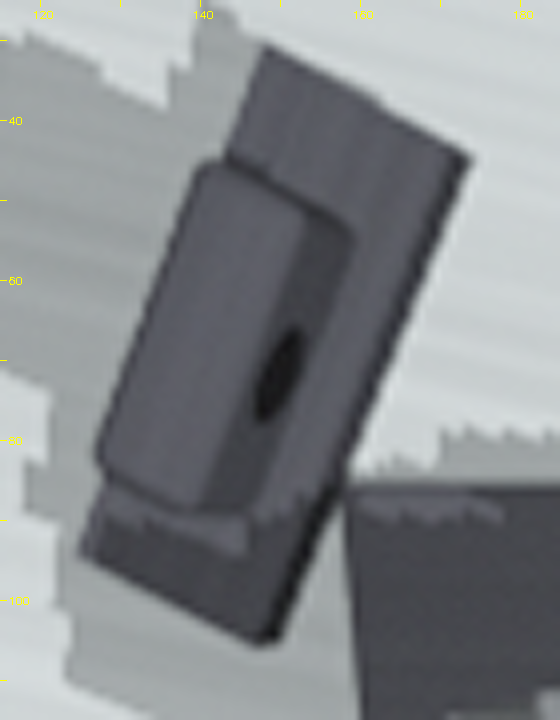

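Run:
```python
from h import *
s=np.load("w49.npy",allow_pickle=True).item()
f=lambda a,b,z: ray(s,(a/8+115,b/8+25),z)
Q=[f(262,45,.012),f(460,155,.012),f(258,640,.012),f(82,552,.012)]; print(np.round(Q,4),np.mean(Q,0))
for a,b in [(1,2),(0,3)]:
  d=Q[b]-Q[a]; print(np.degrees(np.arctan2(d[1],d[0])),np.linalg.norm(d))
print(np.linalg.norm(Q[0]-Q[1]),np.linalg.norm(Q[3]-Q[2]))
L=[f(205,160,.038),f(310,215,.038),f(200,510,.038),f(98,455,.038)]; print(np.round(L,4),np.mean(L,0))
```

```text
[[ 0.4593 -0.1639  0.012 ]
 [ 0.4665 -0.1356  0.012 ]
 [ 0.5373 -0.1547  0.012 ]
 [ 0.531  -0.181   0.012 ]] [ 0.49855613 -0.15881179  0.012     ]
-15.063654161910662 0.07330410057179185
-13.369272933344984 0.07371941586064995
0.029229193116187546 0.027057821170850677
[[ 0.4768 -0.1602  0.038 ]
 [ 0.4801 -0.1463  0.038 ]
 [ 0.5196 -0.1558  0.038 ]
 [ 0.5158 -0.1698  0.038 ]] [ 0.49807955 -0.15803295  0.038     ]
```

```bash
python3 plan.py .4985 -.1585 .12 180 0 -104
```

```text
t=55.77 at [ 0.5754 -0.0157  0.2094] [ 1.7999e+02 -8.0000e-02 -1.6653e+02] F [ 0.3  0.  -0.9] op 0.0554
rows [0.108, -0.121, 0.0896, 0.0009, -0.0011, -1.0913] turn deg 62.5
```

```bash
python3 -m handwheel '[[0.03,-0.03,0,0,0,-0.15],[0.06,-0.06,0,0,0,-0.3],[0.09,-0.09,0,0,0,-0.48],[0.108,-0.121,0.03,0,0,-0.66],[0.108,-0.121,0.06,0,0,-0.84],[0.108,-0.121,0.085,0,0,-1.0],[0.108,-0.121,0.09,0,0,-1.091],[0.108,-0.121,0.09,0,0,-1.091]]' -0.45; python3 -m handwheel '[[0,0,0,0,0,0],[0,0,0,0,0,0]]'
python3 - <<'E'
from h import *
s=snap("wrist"); np.save("w50.npy",s,allow_pickle=True); cv2.imwrite("pics/w50.png",cv2.resize(s["img"],None,fx=1.5,fy=1.5))
crop(s,180,120,320,240,"w50i",5); o=ctrl.get_obs(); print(o["tool_pos"],o["orientation"],o["opening"])
E
```

```text
clock: 56.78
tool_pos: [0.498, -0.1586, 0.1185]
orientation: [179.8, -0.1, -104.1]
force: [-0.9, 0.6, 0.6]
opening: 0.0632
clock: 57.02
tool_pos: [0.4993, -0.1585, 0.1204]
orientation: [-180.0, -0.0, -104.1]
force: [-0.3, 0.6, -0.1]
opening: 0.0635
[ 0.49926012 -0.15845464  0.1204525 ] [-1.79992067e+02 -1.12516931e-02 -1.04056306e+02] 0.06372638992476833
```

View pics/w50.png

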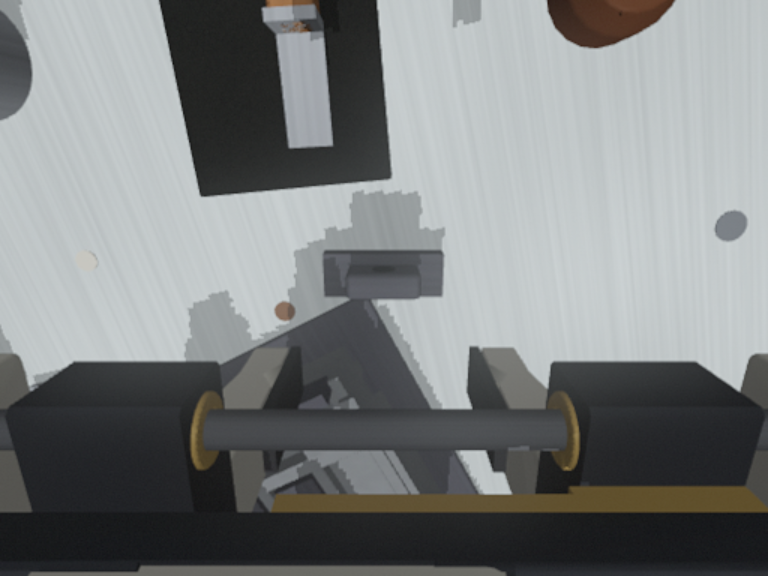

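View pics/w50i.png

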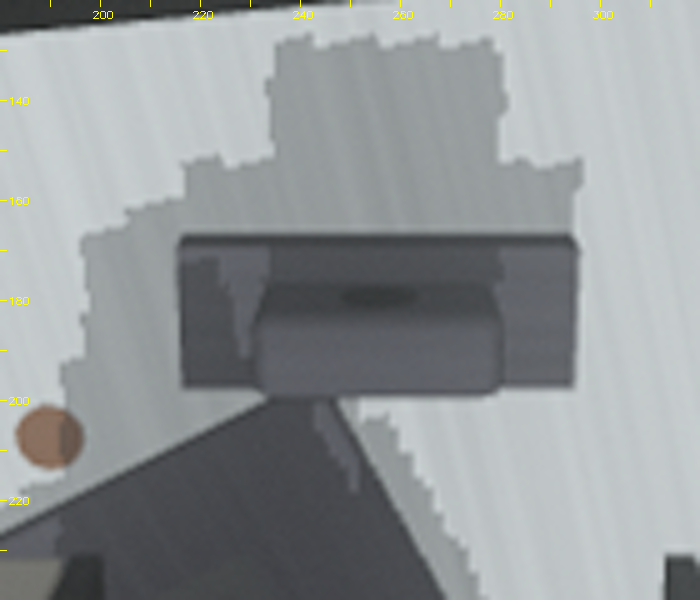

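```bash
python3 - <<'E'
from h import *
from scipy.spatial.transform import Rotation as Ro
s=np.load("w50.npy",allow_pickle=True).item()
p=np.array([.49926,-.15845,.12045]);R=Ro.from_euler('xyz',[180,0.0,-104.06],degrees=True)
f=lambda a,b,z:(R.inv().apply(ray(s,(a/5+180,b/5+120),z)-p)*1000).round(1)
for q in [(180,246,.012),(577,246,.012),(574,386,.012),(182,386,.012)]: print(q,f(*q))
E
python3 plan.py .4993 -.1585 .0135 180 0 -104
```

```text
(180, 246, 0.012) [ 16.4 -36.4 108.4]
(577, 246, 0.012) [ 16.4  37.7 108.4]
(574, 386, 0.012) [-11.2  38.2 108.4]
(182, 386, 0.012) [-11.1 -37.1 108.4]
t=57.08 at [ 0.4993 -0.1585  0.1205] [-1.7999e+02 -1.0000e-02 -1.0406e+02] F [ 0.1 -0.5 -1. ] op 0.0637
rows [0.0, -0.0, 0.107, -0.0001, -0.0002, -0.001] turn deg 0.1
```

```bash
python3 -m handwheel '[[0.002,0,0.05,0,0,0],[0.002,0,0.085,0,0,0],[0.002,0,0.1,0,0,0],[0.002,0,0.107,0,0,0],[0.002,0,0.107,0,0,0]]'; python3 -m handwheel '[[0,0,0,0,0,0],[0,0,0,0,0,0],[0,0,0,0,0,0],[0,0,0,0,0,0],[0,0,0,0,0,0]]' 1
python3 - <<'E'
from h import *
s=snap("wrist"); crop(s,150,190,350,270,"w51",4)
E
```

```text
clock: 57.7
tool_pos: [0.4991, -0.1605, 0.0137]
orientation: [-180.0, -0.0, -104.0]
force: [-0.5, -1.0, 0.4]
opening: 0.0631
clock: 58.32
tool_pos: [0.4992, -0.1605, 0.0139]
orientation: [-179.9, -0.0, -104.0]
force: [-0.9, 0.6, 6.8]
opening: 0.0436
```

View pics/w51.png

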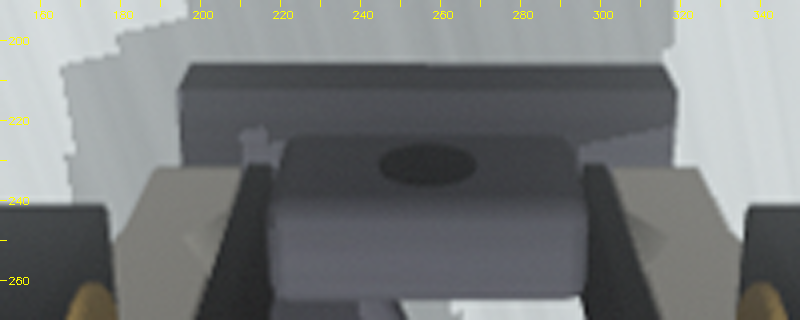

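```bash
python3 -m handwheel '[[0,0,-0.05,0,0,0],[0,0,-0.1,0,0,0],[0,0,-0.14,0,0,0],[0,0,-0.14,0,0,0]]'; python3 plan.py .5385 -.0235 .13 180 0 -166.5
```

```text
clock: 58.88
tool_pos: [0.5004, -0.1605, 0.1563]
orientation: [-179.7, 0.1, -104.0]
force: [-0.0, 0.5, -3.7]
opening: 0.0438
t=58.88 at [ 0.5004 -0.1605  0.1563] [-1.7969e+02  6.0000e-02 -1.0400e+02] F [-0.   0.5 -3.7] op 0.0438
rows [-0.1421, -0.0037, 0.0264, -0.0042, 0.0039, 1.0909] turn deg 62.5
```

```bash
python3 -m handwheel '[[-0.02,0,0,0,0,0.15],[-0.05,0,0,0,0,0.32],[-0.08,-0.002,0,-0.002,0.002,0.5],[-0.11,-0.003,0,-0.004,0.003,0.68],[-0.13,-0.0037,0.01,-0.004,0.004,0.85],[-0.142,-0.0037,0.02,-0.004,0.004,1.0],[-0.142,-0.0037,0.026,-0.004,0.004,1.09],[-0.142,-0.0037,0.026,-0.004,0.004,1.09]]'; python3 -m handwheel '[[0,0,0,0,0,0],[0,0,0,0,0,0],[0,0,0,0,0,0]]'; python3 plan.py .5385 -.0235 .074 180 0 -166.5
```

```text
clock: 59.88
tool_pos: [0.5352, -0.0237, 0.1252]
orientation: [179.9, -0.5, -166.4]
force: [0.1, 0.3, -2.1]
opening: 0.0435
clock: 60.25
tool_pos: [0.5366, -0.0237, 0.1273]
orientation: [179.9, -0.3, -166.4]
force: [0.0, 0.4, -2.1]
opening: 0.0437
t=60.25 at [ 0.5366 -0.0237  0.1273] [ 179.93   -0.31 -166.45] F [ 0.   0.4 -2.1] op 0.0437
rows [-0.0021, -0.0003, 0.0533, 0.0012, -0.0054, 0.0009] turn deg 0.3
```

```bash
python3 -m handwheel '[[-0.002,0,0.02,0.001,-0.005,0.001],[-0.002,0,0.035,0.001,-0.005,0.001],[-0.002,0,0.045,0.001,-0.005,0.001],[-0.002,0,0.05,0.001,-0.005,0.001],[-0.002,0,0.053,0.001,-0.005,0.001],[-0.002,0,0.053,0.001,-0.005,0.001]]'
python3 - <<'E'
from h import *
s=snap("wrist"); np.save("w52.npy",s,allow_pickle=True); crop(s,150,150,350,270,"w52",4); o=ctrl.get_obs(); print(o["tool_pos"],o["orientation"])
E
```

```text
clock: 61.0
tool_pos: [0.5383, -0.0231, 0.0742]
orientation: [180.0, -0.0, -166.5]
force: [0.1, -0.2, -2.8]
opening: 0.0434
[ 0.53842657 -0.02308942  0.07436393] [ 1.79996072e+02 -2.09112031e-02 -1.66513737e+02]
```

View pics/w52.png

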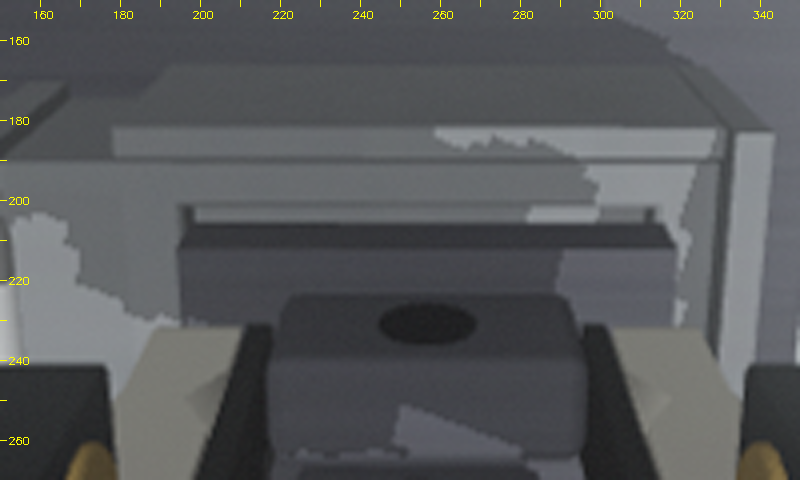

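```bash
python3 -c "
from rel import rel
rel('w52.npy',[.53842,-.0231,.0743],[180,-0.02,-166.51],(203,179,662),(223,190,664),eb=.0139)"
```

```text
rim [[16.1, -39.6, 24.3], [16.0, 41.4, 24.3]] ins [[16.3, -35.9, 13.9], [16.2, 39.8, 13.9]]
need dx -2.2 dy -1.1 mm; lens 81.0 75.6
```

```bash
python3 -m handwheel '[[-0.001,-0.0005,0.003,0,0,0],[-0.002,-0.001,0.006,0,0,0],[-0.0022,-0.001,0.0075,0,0,0],[-0.0022,-0.001,0.0075,0,0,0],[-0.0022,-0.001,0.0075,0,0,0]]'
python3 - <<'E'
from h import *
s=snap("wrist"); np.save("w53.npy",s,allow_pickle=True); crop(s,150,150,350,270,"w53",4); o=ctrl.get_obs(); print(o["tool_pos"],o["orientation"])
E
```

```text
clock: 61.68
tool_pos: [0.5406, -0.0236, 0.0666]
orientation: [180.0, -0.0, -166.5]
force: [0.2, -0.3, -2.5]
opening: 0.0434
[ 0.5406503  -0.02356114  0.06667185] [ 1.79992025e+02 -3.26772049e-02 -1.66521249e+02]
```

View pics/w53.png

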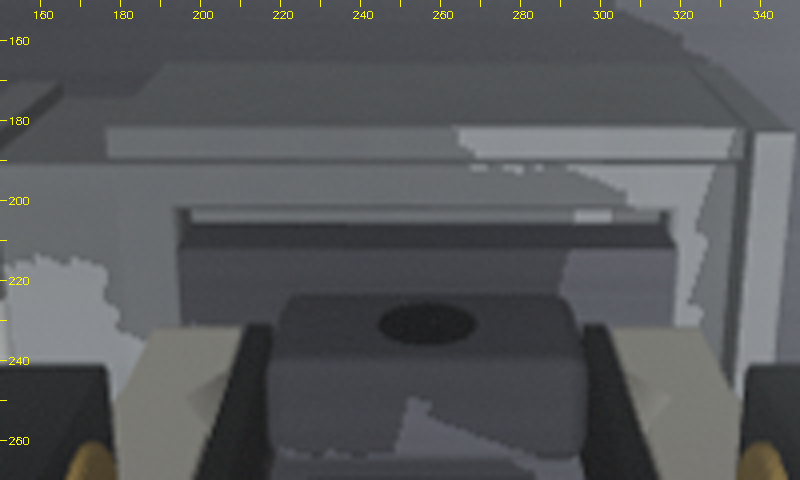

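```bash
python3 -c "
from rel import rel
rel('w53.npy',[.54065,-.02356,.0666],[180,-0.02,-166.52],(206,175,676),(223,190,664),eb=.0139)"
```

```text
rim [[18.2, -38.7, 16.6], [18.1, 42.1, 16.6]] ins [[16.2, -35.9, 13.9], [16.2, 39.8, 13.9]]
need dx -0.1 dy -0.2 mm; lens 80.8 75.7
```

```bash
python3 -m handwheel '[[-0.0001,-0.0002,0.002,0,0,0],[-0.0001,-0.0002,0.004,0,0,0],[-0.0001,-0.0002,0.006,0,0,0],[-0.0001,-0.0002,0.008,0,0,0],[-0.0001,-0.0002,0.010,0,0,0],[-0.0001,-0.0002,0.0115,0,0,0],[-0.0001,-0.0002,0.0127,0,0,0],[-0.0001,-0.0002,0.0127,0,0,0]]'
python3 - <<'E'
from h import *
s=snap("wrist"); crop(s,150,150,350,270,"w54",4)
E
```

```text
clock: 62.72
tool_pos: [0.5408, -0.0237, 0.054]
orientation: [180.0, -0.0, -166.5]
force: [-0.9, -0.4, -0.4]
opening: 0.0435
```

View pics/w54.png

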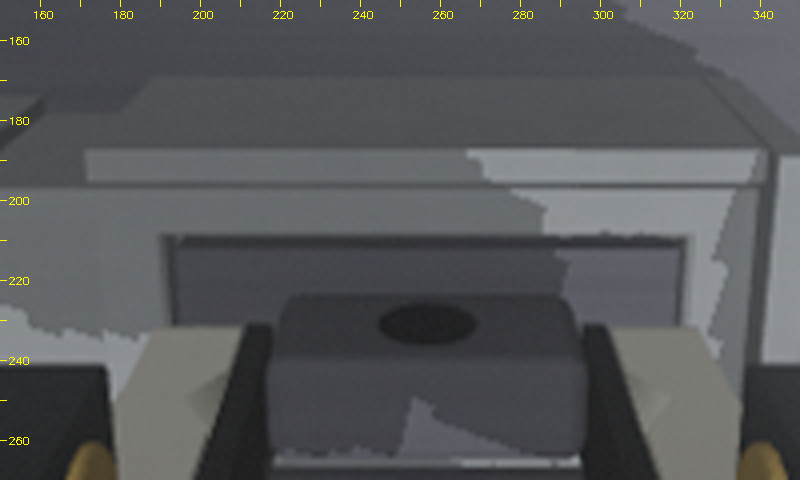

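Seated. Release, rise, and take overview pictures.

```bash
python3 -m handwheel '[[0,0,0,0,0,0],[0,0,0,0,0,0],[0,0,0,0,0,0]]' -0.27;  python3 -m handwheel '[[0,0,-0.03,0,0,0],[0,0,-0.07,0,0,0],[0,0,-0.12,0,0,0],[0,0,-0.16,0,0,0],[0,0,-0.18,0,0,0]]'; python3 plan.py .53 .09 .27 180 0 -80
```

```text
clock: 63.15
tool_pos: [0.5409, -0.0238, 0.054]
orientation: [180.0, -0.0, -166.5]
force: [-0.3, -0.5, 0.3]
opening: 0.0555
clock: 63.78
tool_pos: [0.5417, -0.0237, 0.2367]
orientation: [180.0, 0.2, -166.5]
force: [-0.0, 0.6, -0.4]
opening: 0.0558
t=63.77 at [ 0.5417 -0.0237  0.2367] [ 1.8000e+02  1.7000e-01 -1.6651e+02] F [-0.   0.6 -0.4] op 0.0558
rows [-0.0152, 0.1133, -0.0333, -0.0023, 0.0024, -1.5099] turn deg 86.5
```

```bash
python3 -m handwheel '[[-0.015,0.113,-0.05,0,0,-1.5],[-0.015,0.113,-0.05,0,0,-1.5],[-0.015,0.113,-0.05,0,0,-1.5],[-0.015,0.113,-0.05,0,0,-1.5],[-0.015,0.113,-0.05,0,0,-1.5],[-0.015,0.113,-0.05,0,0,-1.5],[-0.015,0.113,-0.05,0,0,-1.5],[-0.015,0.113,-0.05,0,0,-1.5]]'; python3 -m handwheel '[[0,0,0,0,0,0],[0,0,0,0,0,0]]'
python3 - <<'E'
from h import *
s=snap("wrist"); np.save("w55.npy",s,allow_pickle=True); cv2.imwrite("pics/w55.png",cv2.resize(s["img"],None,fx=1.5,fy=1.5))
crop(s,150,20,310,170,"w55n",5)
s=snap("scene"); cv2.imwrite("pics/c55.png",cv2.resize(s["img"],None,fx=1.5,fy=1.5))
s=snap("side"); cv2.imwrite("pics/s55.png",cv2.resize(s["img"],None,fx=1.5,fy=1.5))
E
```

```text
clock: 64.78
tool_pos: [0.5291, 0.0896, 0.2839]
orientation: [180.0, 0.0, -80.2]
force: [-0.1, 0.3, 0.3]
opening: 0.0556
clock: 65.03
tool_pos: [0.5291, 0.0896, 0.2839]
orientation: [180.0, 0.0, -80.8]
force: [0.4, 0.1, -0.1]
opening: 0.0555
```

View pics/w55.png

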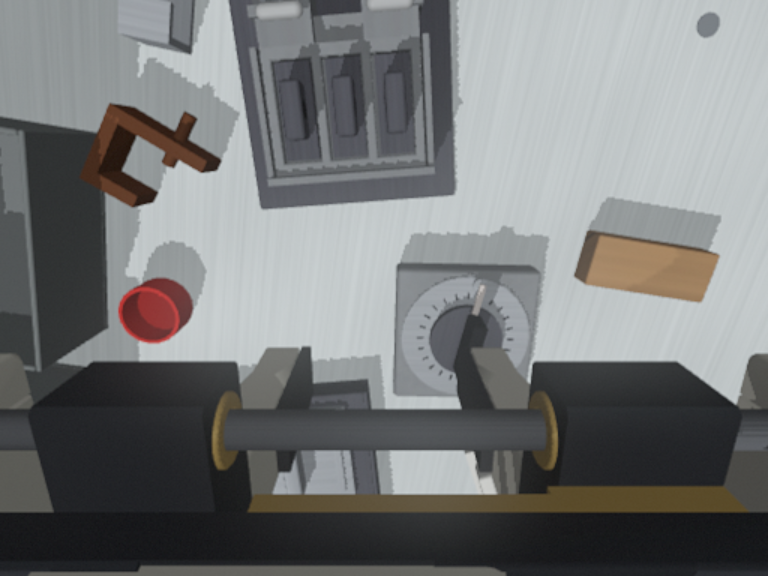

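View pics/c55.png

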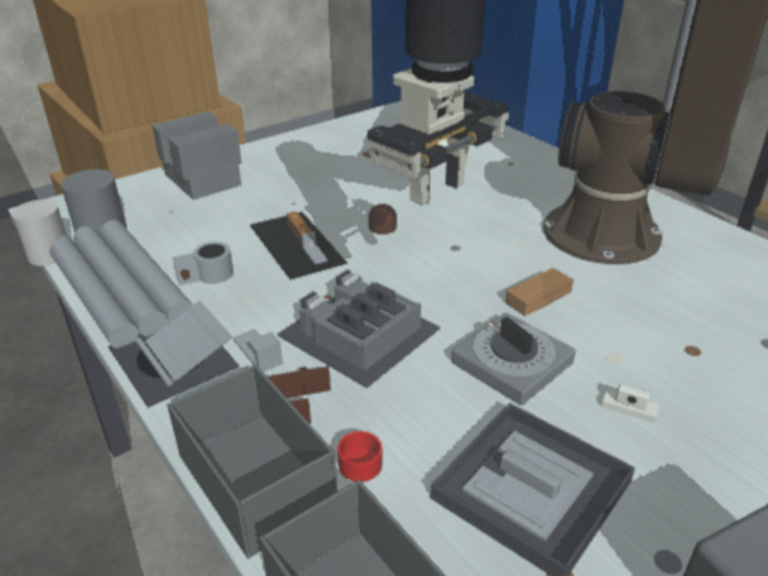

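View pics/s55.png

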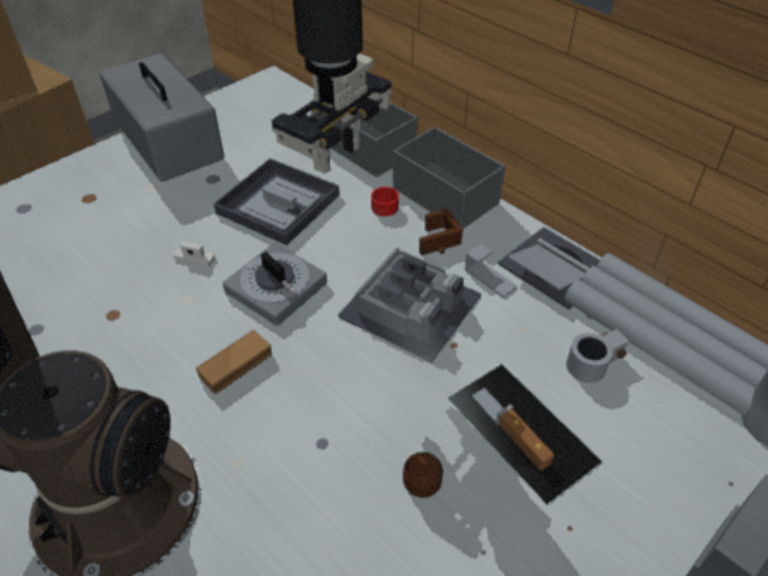

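View pics/w55n.png

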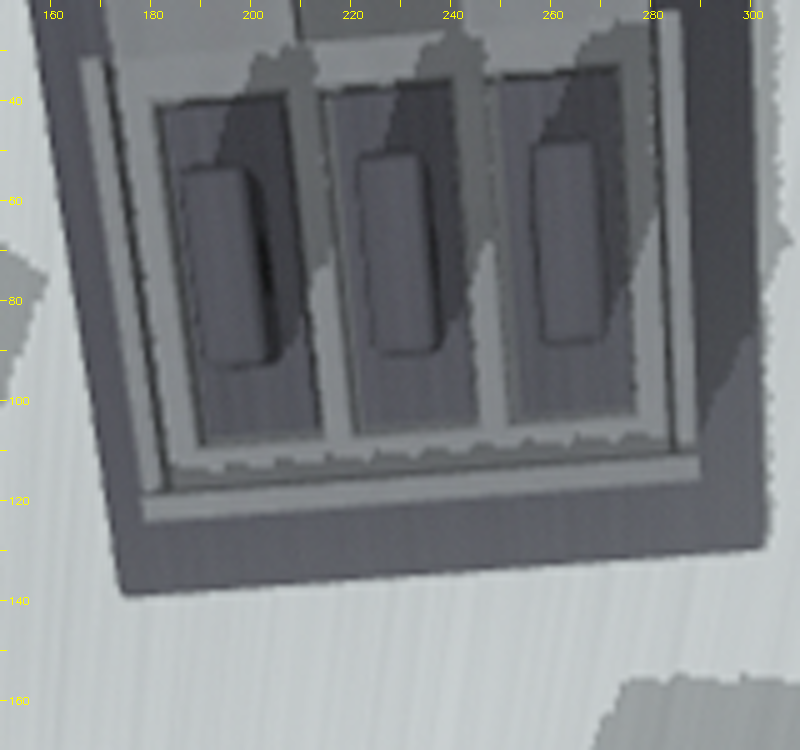

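All three inserts sit square in their pockets, the cover is in the tray, the bar is on the mat, the pointer is over the round stud, and the arm is clear. I'm handing in the job.

Run:
```python
from plant import ctrl
print(ctrl.close_job()); print(ctrl.get_obs()["clock"])
```

```text
the job is handed in; nothing more can be done
None
the job is handed in; nothing more can be done
```

The whole job is done and handed in at about 65 s. No verdict was reported.

**What was done**
- I pried the cover up at its notch with the bar, and the catches propped it. I then put the bar back on its mat where it had lain, lifted the cover by its rib and laid it flat near the tray's centre.
- I turned the selector about 91°, the shorter way, to the round stud.
- I seated the three dark inserts, one to a pocket, and left the white look-alike alone.

**Last checks**
- **Pictures before handing in:** the cover lies flat and right way up in the tray, and the bar is on its mat. All three inserts stand flat and square in their pockets. The bystanders look unmoved, and the arm is clear of everything.
- **Pointer:** measured right after the turn, its tip was about 2 mm from the stud.

**What disagreed**
- **Fingertips:** they sit about 10 mm behind the reported TCP, not 17 mm ahead of it as `ctrl.tip_extent` says. The first two closings missed the bar because of this. I measured the offset from the pictures and used that value from then on.
- **Camera measurements:** they varied by 1 to 2 mm between views, and up to 4 mm for the bar. I therefore set each insert by its gap to the pocket rim just above it.
- **Knocked insert:** one insert was found a few centimetres aside while I was returning the bar. I was not near it, so I measured it again before picking it up.

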